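# Set up the drilling station: spade bits on the clip rack, clutch ring to the drill mark

### The arm

A 6-joint arm with a two-finger parallel gripper is mounted at the origin on the work surface. World frame = base frame: x ahead of the robot, y to its left, z up, the work surface at z = 0. Lengths are in m, angles in rad, forces in N, time in s.
With the tool pointing down it reaches from about 0.35 to 0.775 m from the base axis. Payload 7.3 kg.
Tool frame: the origin (TCP) lies midway between the tips of the shut fingers; the grasp point (between the pads) lies 19 mm behind it (bot.pinch_z is the distance from the TCP to the grasp point, in m); z points along the fingers, y is the direction in which the jaws open and shut (so a half turn about z gives the same grasp; the last joint's range is limited). The gripper opens to 92 mm and grips with 3 to 60 N. Pads are 19 mm wide; open, the fingers measure 130 mm over their backs; the gripper's body (75 mm by 190 mm) begins 47 mm behind the grasp point.
Start: joints at [-1.39, 0.342, 1.524, -0, 1.275, -0.146], TCP at [0.169, -0.497, 0.227] pointing down, gripper open.
Joint ranges: [-2.53, 2.53], [-0.77, 2.02], [0.04, 2.7], [-1, 4.14], [0.28, 2.66], [-3.11, 3.11]. Speed limits (rad/s): [2.57, 2.57, 3.14, 3.14, 3.14, 3.14].

### API

Orientations are given as a unit quaternion [w, x, y, z].
In Python, from station import telemetry, vision, order, recognise, outline_of, bot gives the robot as it stands. The module is installed in compiled form; this text tells all that it offers.
- The arm moves only by the shell command python3 -m creep 'ROWS'. ROWS is JSON, a list of rows, each an object with "dr": the turn, a rotation vector about the tool's x, y, z in rad, a list of three; "dp": the shift along the tool's x, y, z in m, a list of three; "jaw": the gripper's target within -1 to 1 (shut at 1, half-way at 0, fully open at -1). In form: [{"dr": [wx, wy, wz], "dp": [tx, ty, tz], "jaw": jaw}, ...]. A call has exactly 10 rows; each row shifts and turns the pose as measured when the row begins, along the tool's axes as they then stand; what a row does not reach is not made up. A row lasts 1/10 s, in which the tool goes at most 50 mm and 8.59 degrees, less where a joint would pass 70% of its speed; a pose out of reach is approached as far as the arm can. A call with a gripper value outside its range is refused whole. The fingers move at their own pace and stop on an object; the grip force is fixed at half the most. Time passes only in rows, so rows that do not move let the fingers close, or fill a call up. It gives the time, the measured TCP pose, the force and the opening at its end, in the units of the state.
- telemetry.get_state(): the state, without advancing time (a new reading comes with each control period).
- vision.snapshot(name): name is "side" or "top" or "wrist"; returns the picture (420x560x3 uint8, red, green, blue); there is no depth.
- vision.camera_params(name): a dict with "fx", "fy", "cx", "cy" (pixels), "T" (4x4, takes a point from camera to world coordinates). Camera axes: x right, y up, looking along -z (the intrinsics and any distortion apply to the point x, -y, -z); pixel columns grow to the right and rows downward; lengths in m; the calibration is good to about 2 mm. A picture is of the moment at which its call begins: read the wrist's pose just before it. camera_params takes no time and is no camera call; for the wrist camera it gives the pose at the moment of the call.
- order.close_job(): hands the job in, once; it reports no verdict.
Trained networks look in the newest picture that a camera, given by its name, has taken for a name from the list of things; names that differ only in an ending like _2 or _b are one class to them, and where a whole thing is asked for, a point or a joint stands for the part that bears it (a point fixed in the world has none). Each returns a list of dicts, best first, with "p" (0 to 1); they miss things now and then, are a little off and sometimes report something else, mostly with a low value. They report only what shows in the picture. A call takes as long as a camera call. They do not tell look-alikes from the thing itself.
- recognise(camera, target): "location" ([column, row] in pixels, amid what is visible of it).
- outline_of(camera, target): "mask" (420x560 bool, what is visible of it) and "location" ([column, row] in pixels, amid what is visible of it).
The state is a dict: "time_s": time; "joint_positions": joint angles; "joint_vel": joint speeds; "joint_torque": joint torques, N m; "ee_pos": TCP position; "orientation": TCP orientation; "ft_force": force on the tool from outside, world axes, zero at the start; "moment": the same for the moment, N m; "width": opening from 0.0 (shut) to 1.0 (fully open).
Only numpy, scipy, OpenCV 4.12 (cv2) and the standard library are available. Lean on these libraries where they do the work, as an engineer would, in place of code of your own. Each camera call takes 0.05 s, during which the arm holds its last target.

### The job

Get the drilling station ready for the next job. Clip every spade bit lying on the bench into its own place on the clip rack, in size order as the outlines show, blade over its outline and pressed fully home in both spring clips; and turn the clutch ring of the drill in the cradle, click by click, until its long bold drill mark stands exactly over the index arrow. Leave the mallet, square and cork block where they lie.

Things in the scene. Friction and masses are not known exactly. Their poses are not given: they have to be found in the camera images.
- bit10: loose steel spade bit, blade 10 mm wide (may be absent: None). Rod 9 mm in diameter from 75 mm behind the origin to 48 mm ahead; flat blade 35 mm long, 5 mm thick, from 48 to 83 mm ahead, then a lead point to 92 mm. Origin on the rod axis, where to grip it (4.5 mm above the bench as it lies); +x along the rod to the blade. About 75 g; the blade keeps it from rolling.
- place10 (a point): place of the 10 mm bit on the rack (narrowest, 1st from the rack's right-hand (-y) end; its outline is painted on the board): where the bit's origin lies when fully home. Axes as rack: the bit's +x must point along +x. One spring clip 30 mm before and one 30 mm behind, open upward, with 51 mm of free rod between for the fingers. Pressed down from 9 mm above, the rod snaps in with about 6 to 10 N in all.
- bit16: loose steel spade bit, blade 16 mm wide (may be absent: None). Rod 9 mm in diameter from 75 mm behind the origin to 48 mm ahead; flat blade 35 mm long, 5 mm thick, from 48 to 83 mm ahead, then a lead point to 92 mm. Origin on the rod axis, where to grip it (4.5 mm above the bench as it lies); +x along the rod to the blade. About 84 g; the blade keeps it from rolling.
- place16 (a point): place of the 16 mm bit on the rack (2nd from the right-hand end; its outline is painted on the board): where the bit's origin lies when fully home. Axes as rack: the bit's +x must point along +x. One spring clip 30 mm before and one 30 mm behind, open upward, with 51 mm of free rod between for the fingers. Pressed down from 9 mm above, the rod snaps in with about 6 to 10 N in all.
- bit22: loose steel spade bit, blade 22 mm wide (may be absent: None). Rod 9 mm in diameter from 75 mm behind the origin to 48 mm ahead; flat blade 35 mm long, 5 mm thick, from 48 to 83 mm ahead, then a lead point to 92 mm. Origin on the rod axis, where to grip it (4.5 mm above the bench as it lies); +x along the rod to the blade. About 92 g; the blade keeps it from rolling.
- place22 (a point): place of the 22 mm bit on the rack (3rd from the right-hand end; its outline is painted on the board): where the bit's origin lies when fully home. Axes as rack: the bit's +x must point along +x. One spring clip 30 mm before and one 30 mm behind, open upward, with 51 mm of free rod between for the fingers. Pressed down from 9 mm above, the rod snaps in with about 6 to 10 N in all.
- bit28: loose steel spade bit, blade 28 mm wide (may be absent: None). Rod 9 mm in diameter from 75 mm behind the origin to 48 mm ahead; flat blade 35 mm long, 5 mm thick, from 48 to 83 mm ahead, then a lead point to 92 mm. Origin on the rod axis, where to grip it (4.5 mm above the bench as it lies); +x along the rod to the blade. About 100 g; the blade keeps it from rolling.
- place28 (a point): place of the 28 mm bit on the rack (4th from the right-hand end; its outline is painted on the board): where the bit's origin lies when fully home. Axes as rack: the bit's +x must point along +x. One spring clip 30 mm before and one 30 mm behind, open upward, with 51 mm of free rod between for the fingers. Pressed down from 9 mm above, the rod snaps in with about 6 to 10 N in all.
- bit34: loose steel spade bit, blade 34 mm wide (may be absent: None). Rod 9 mm in diameter from 75 mm behind the origin to 48 mm ahead; flat blade 35 mm long, 5 mm thick, from 48 to 83 mm ahead, then a lead point to 92 mm. Origin on the rod axis, where to grip it (4.5 mm above the bench as it lies); +x along the rod to the blade. About 108 g; the blade keeps it from rolling.
- place34 (a point): place of the 34 mm bit on the rack (5th from the right-hand end; its outline is painted on the board): where the bit's origin lies when fully home. Axes as rack: the bit's +x must point along +x. One spring clip 30 mm before and one 30 mm behind, open upward, with 51 mm of free rod between for the fingers. Pressed down from 9 mm above, the rod snaps in with about 6 to 10 N in all.
- bit40: loose steel spade bit, blade 40 mm wide (may be absent: None). Rod 9 mm in diameter from 75 mm behind the origin to 48 mm ahead; flat blade 35 mm long, 5 mm thick, from 48 to 83 mm ahead, then a lead point to 92 mm. Origin on the rod axis, where to grip it (4.5 mm above the bench as it lies); +x along the rod to the blade. About 116 g; the blade keeps it from rolling.
- place40 (a point): place of the 40 mm bit on the rack (widest, at the rack's left-hand (+y) end; its outline is painted on the board): where the bit's origin lies when fully home. Axes as rack: the bit's +x must point along +x. One spring clip 30 mm before and one 30 mm behind, open upward, with 51 mm of free rod between for the fingers. Pressed down from 9 mm above, the rod snaps in with about 6 to 10 N in all.
- rack: fixed clip rack: plywood board 190 x 238 mm, 8 mm thick, with two wooden bars along y (12 mm wide, tops 22 mm above the bench) that carry six pairs of steel spring clips 40 mm apart (tops 37 mm up). Origin on the bench under the middle; +x away from the robot (blade side), +y left, towards the wider bits. The places lie 26.5 mm above the bench.
- blade_edge (a point): middle of the rack board's far (+x) edge, where the blades point, 101 mm from the rack's origin, on the board's top face
- drill: fixed grey drill/driver, nose up in a plywood cradle. Origin on the bench under the upright barrel axis; -x along the handle to the battery (186 mm out, top 111 mm up), +x to the white index arrow. Housing 66 mm across, top 116 mm up; then the black clutch ring, 54 mm across, from 117 to 142 mm; then the chuck, 35 mm across, jaws' top 176 mm up.
- ring_grip (a point): centre of the clutch ring (54 mm across, 25 mm tall) on the upright barrel axis, at half its height, 129.5 mm above the bench
- drill_mark (a point): drill mark: outer end of the long bold white bar on the ring's top face, 27 mm from the axis; it turns with the ring
- index (a point): tip of the white index arrow on the fixed housing, just below the ring, 33 mm from the axis
- clutch_ring (a joint): angle of the clutch ring in rad, anticlockwise seen from above; 0 with the drill mark over the index arrow. Clicks into a stop every 0.3 rad (about 0.15 N m to leave one) from -2.4 (lightest torque step) over thin ticks to the drill mark at 0; one click further (+0.3, two short dashes) it ends. Starts between -2.4 and -0.9: turn it anticlockwise, in several grasps if need be.
- mallet: wooden mallet, lying on the bench; to be left alone
- square: try square with a dark wooden stock and steel blade, lying on the bench; to be left alone
- cork_block: cork sanding block, 60 x 110 x 35 mm, lying on the bench; to be left alone
Mind the look-alikes: they are no part of the job. Leave any red or yellow look-alike of the bit22 alone.

How it is judged:
At the end, for the whole second after the job is handed in: every present bit lies at its own place: origin within 12 mm along the rod, 4 mm across and 3 mm in height of the place, rod in line within 0.1 rad, blade to the +x side of the rack, at rest; and the clutch ring stands within 0.09 rad of the drill mark (x of bit10 in the frame of place10 between -0.012 and 0.012 m and y of bit10 in the frame of place10 between -0.004 and 0.004 m and z of bit10 in the frame of place10 between -0.003 and 0.003 m and angle between the x axis of bit10 and the x axis of place10, either way round below 0.1 rad and x of blade_edge in the frame of bit10 above 0.05 m and linear speed of each of bit10, bit16, bit22, bit28, bit34, bit40 below 0.03 m/s and x of bit16 in the frame of place16 between -0.012 and 0.012 m and y of bit16 in the frame of place16 between -0.004 and 0.004 m and z of bit16 in the frame of place16 between -0.003 and 0.003 m and angle between the x axis of bit16 and the x axis of place16, either way round below 0.1 rad and x of blade_edge in the frame of bit16 above 0.05 m and x of bit22 in the frame of place22 between -0.012 and 0.012 m and y of bit22 in the frame of place22 between -0.004 and 0.004 m and z of bit22 in the frame of place22 between -0.003 and 0.003 m and angle between the x axis of bit22 and the x axis of place22, either way round below 0.1 rad and x of blade_edge in the frame of bit22 above 0.05 m and x of bit28 in the frame of place28 between -0.012 and 0.012 m and y of bit28 in the frame of place28 between -0.004 and 0.004 m and z of bit28 in the frame of place28 between -0.003 and 0.003 m and angle between the x axis of bit28 and the x axis of place28, either way round below 0.1 rad and x of blade_edge in the frame of bit28 above 0.05 m and x of bit34 in the frame of place34 between -0.012 and 0.012 m and y of bit34 in the frame of place34 between -0.004 and 0.004 m and z of bit34 in the frame of place34 between -0.003 and 0.003 m and angle between the x axis of bit34 and the x axis of place34, either way round below 0.1 rad and x of blade_edge in the frame of bit34 above 0.05 m and x of bit40 in the frame of place40 between -0.012 and 0.012 m and y of bit40 in the frame of place40 between -0.004 and 0.004 m and z of bit40 in the frame of place40 between -0.003 and 0.003 m and angle between the x axis of bit40 and the x axis of place40, either way round below 0.1 rad and x of blade_edge in the frame of bit40 above 0.05 m and value of joint clutch_ring between -0.09 and 0.09 rad); the robot touches nothing.
It fails at once if the mallet is pushed more than 30 mm from its place (distance of mallet from where it was at the start of the episode above 0.03 m).
It fails at once if the square is pushed more than 30 mm from its place (distance of square from where it was at the start of the episode above 0.03 m).
It fails at once if the cork block is pushed more than 30 mm from its place (distance of cork_block from where it was at the start of the episode above 0.03 m).
Of bit10, bit16, bit22, bit28, bit34, bit40 only 4 to 6 are there at a start; the rules pass over those that are not, and their reading is None.
At some moment in a run one of bit10, bit16, bit22, bit28, bit34, bit40 may be knocked a few centimetres aside while the robot is not near it.
Once in a run the grip may slacken for a moment while it holds something.
It also fails if it takes over 210 s, if anything falls off the work surface, if the arm or the gripper's body presses on something with over 40 N, if the wrist force passes 120 N, or if a joint passes its speed limit or range.

## Working session

There is one attempt and no reset: what is moved stays moved. The work goes in short steps, Python scripts to look and compute and a shell command to move; the robot and the scene stay as the last step left them, time stands still between calls to the robot, and variables do not carry over. Pictures are saved under pics/ and viewed, and the job is handed in when it is done.

```bash
ls; mkdir -p pics
python3 - <<'E'
from station import telemetry, vision, bot
import cv2
print(telemetry.get_state()); print(bot, [a for a in dir(bot) if a[0]!='_'])
for n in ["side","top","wrist"]:
    im=vision.snapshot(n); cv2.imwrite(f"pics/{n}0.png",im[:,:,::-1]); p=vision.camera_params(n); print(n,p)
E
```

```text
pics
{'time_s': 0.0, 'joint_positions': array([-1.39000420e+00,  3.42710992e-01,  1.52500252e+00,  3.03800264e-06,
        1.27540562e+00, -1.45991211e-01]), 'joint_vel': array([ 8.43105580e-04, -7.04973724e-04,  2.03689802e-07,  1.04651468e-03,
        4.63000320e-04, -2.70727009e-04]), 'joint_torque': array([-2.27049910e-03, -4.31254148e+01, -2.44219440e+01,  7.15970015e-02,
        5.59912249e-02, -1.11118381e-04]), 'ee_pos': array([ 0.1684772 , -0.4968074 ,  0.22605611]), 'orientation': array([-7.63148380e-04,  9.86681036e-01,  1.62665146e-01, -1.18273773e-05]), 'ft_force': array([-0.65766354,  0.75885056,  0.32421067]), 'moment': array([-0.00690907,  0.0213151 ,  0.05040234]), 'width': 0.9984046709271663}
<Robot object at 0x7f7f64f87a10> ['MotionError', 'pinch_z']
side {'fx': 385.21058792015555, 'fy': 385.21058792015555, 'cx': 274.22377403578355, 'cy': 205.04997539917434, 'T': array([[ 0.99274236,  0.09868338, -0.06873286,  0.47942396],
       [-0.11996303,  0.77242645, -0.62367159, -0.59382405],
       [-0.00845494,  0.62739061,  0.77865881,  0.91375992],
       [ 0.      
[... 154 characters left out ...]
array([[-5.35672700e-03,  9.98326652e-01, -5.75777815e-02,
         4.80739993e-01],
       [-9.99984560e-01, -5.26271602e-03,  1.78427544e-03,
         6.83216233e-02],
       [ 1.47827421e-03,  5.75864504e-02,  9.98339429e-01,
         1.48191098e+00],
       [ 0.00000000e+00,  0.00000000e+00,  0.00000000e+00,
         1.00000000e+00]])}
wrist {'fx': 374.9564621788843, 'fy': 374.9564621788843, 'cx': 276.3940695532284, 'cy': 212.43406101873396, 'T': array([[ 0.32145935,  0.90078833,  0.29196621,  0.24768812],
       [-0.94692215,  0.30629426,  0.09758213, -0.4710092 ],
       [-0.00152673, -0.30783796,  0.95143758,  0.38545725],
       [ 0.        ,  0.        ,  0.        ,  1.        ]])}
```

View pics/top0.png

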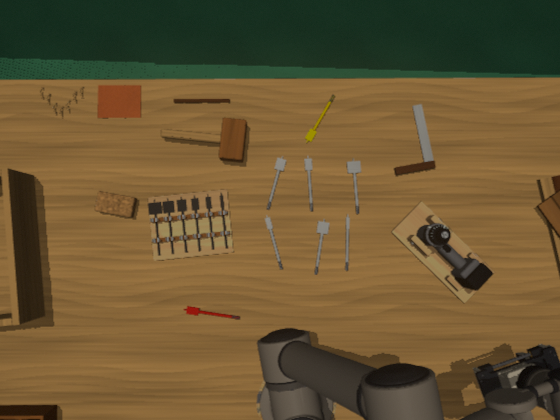

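View pics/side0.png

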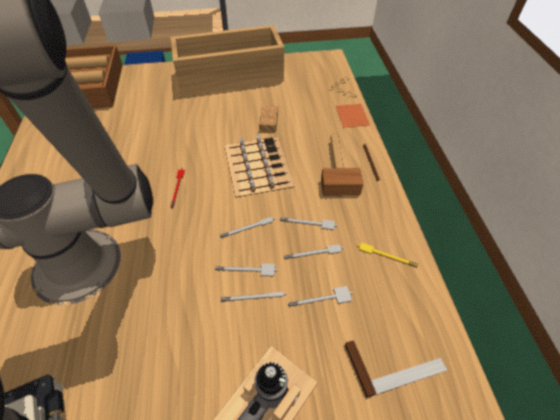

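View pics/wrist0.png

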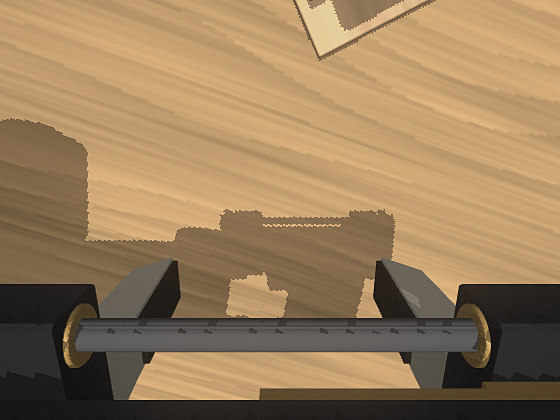

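```bash
cat > h.py <<'E'
import numpy as np, cv2
from station import telemetry, vision, order, recognise, outline_of, bot
def ray(p,u,v):
    d=np.array([(u-p['cx'])/p['fx'],-(v-p['cy'])/p['fy'],-1.]); R=p['T'][:3,:3]
    return p['T'][:3,3], R@d
def unproj(p,u,v,z):
    o,d=ray(p,u,v); return o+d*(z-o[2])/d[2]
def proj(p,X):
    T=p['T']; c=T[:3,:3].T@(np.asarray(X)-T[:3,3]); return np.array([p['cx']+p['fx']*c[0]/-c[2], p['cy']-p['fy']*c[1]/-c[2]])
def ortho(im,p,x0,x1,y0,y1,z,s):
    """top-down map: column grows with -y, row with -x ; s px per m"""
    W=int((y1-y0)*s);H=int((x1-x0)*s)
    xs=x1-(np.arange(H)+.5)/s; ys=y1-(np.arange(W)+.5)/s
    X,Y=np.meshgrid(xs,ys,indexing='ij'); P=np.stack([X,Y,np.full_like(X,z)],-1)
    c=(P-p['T'][:3,3])@p['T'][:3,:3]
    mu=(p['cx']+p['fx']*c[...,0]/-c[...,2]).astype(np.float32); mv=(p['cy']-p['fy']*c[...,1]/-c[...,2]).astype(np.float32)
    return cv2.remap(im,mu,mv,cv2.INTER_CUBIC)
def save(n,im): cv2.imwrite(f'pics/{n}.png',im[:,:,::-1])
E
python3 - <<'E'
from h import *
im=cv2.imread('pics/top0.png')[:,:,::-1].copy(); p=vision.camera_params('top')
s=1000
o=ortho(im,p,.35,.75,-.2,.15,.0045,s); save('o1',cv2.resize(o,None,fx=1.5,fy=1.5)[:600,:800])
hsv=cv2.cvtColor(o,cv2.COLOR_RGB2HSV)
m=((hsv[...,1]<60)).astype(np.uint8)
m=cv2.morphologyEx(m,cv2.MORPH_CLOSE,np.ones((5,5)))
n,l,st,c=cv2.connectedComponentsWithStats(m)
for i in range(1,n):
    if st[i,4]<300: continue
    ys,xs=np.nonzero(l==i); P=np.stack([.75-(ys+.5)/s,.15-(xs+.5)/s],1)
    mu=P.mean(0); u,w,vt=np.linalg.svd(P-mu,full_matrices=False); a=vt[0]; t=(P-mu)@a; q=(P-mu)@vt[1]
    # blade end is wider
    def wid(lo,hi):
        k=(t>lo)&(t<hi); return k.sum()/s/s/(hi-lo)
    f=wid(t.max()-.04,t.max()-.01); b=wid(t.min()+.01,t.min()+.04)
    if b>f: a=-a;t=-t;f,b=b,f
    print(mu.round(4),'len',np.ptp(t).round(4),'ang',np.degrees(np.arctan2(a[1],a[0])).round(1),'wblade',f.round(4),'wrod',b.round(4),'tip',(mu+a*t.max()).round(3),'tail',(mu+a*t.min()).round(3))
E
```

```text
[ 0.6643 -0.0428] len 0.1634 ang 3.5 wblade 0.021 wrod 0.0069 tip [ 0.729 -0.039] tail [ 0.565 -0.049]
[0.6705 0.0536] len 0.1611 ang -15.7 wblade 0.0271 wrod 0.0068 tip [0.727 0.038] tail [0.572 0.082]
[ 0.6659 -0.179 ] len 0.1594 ang 3.9 wblade 0.036 wrod 0.0069 tip [ 0.716 -0.176] tail [ 0.557 -0.187]
[ 0.4743 -0.1542] len 0.1631 ang -2.0 wblade 0.009 wrod 0.0064 tip [ 0.551 -0.157] tail [ 0.388 -0.151]
[0.4835 0.0673] len 0.1611 ang 15.2 wblade 0.0148 wrod 0.0064 tip [0.549 0.085] tail [0.393 0.043]
[ 0.4835 -0.0767] len 0.1623 ang -9.4 wblade 0.0333 wrod 0.0063 tip [ 0.537 -0.086] tail [ 0.377 -0.059]
```

Run:
```python
from h import *
im=cv2.imread('pics/top0.png')[:,:,::-1].copy(); p=vision.camera_params('top')
o=ortho(im,p,.38,.6,.15,.4,.01,2400); save('rack0',o[:600,:800])
o=ortho(im,p,.3,.55,-.45,-.2,.12,2300); save('drill0',o)
for t in ['rack','drill','place10','place40','blade_edge','index','drill_mark','ring_grip','mallet','square','cork_block']:
    r=recognise('top',t); print(t,[(x['p'],x['location']) for x in r][:2])
```

```text
rack [(0.58, [190.8, 223.9])]
drill [(0.8, [441.6, 254.7])]
place10 [(0.83, [190.8, 224.8])]
place40 [(0.83, [190.8, 224.8])]
blade_edge [(0.96, [189.4, 226.2])]
index [(0.63, [441.1, 254.9]), (0.33, [190.7, 223.4])]
drill_mark [(0.73, [435.7, 237.3])]
ring_grip [(0.46, [435.7, 234.1])]
mallet [(0.75, [226.6, 138.7]), (0.65, [279.5, 166.1])]
square [(0.56, [423.1, 150.6])]
cork_block [(0.69, [117.1, 200.0])]
```

Run:
```python
from h import *
from station import telemetry
print(telemetry.get_state()['time_s'])
```

```text
0.7
```

View pics/o1.png

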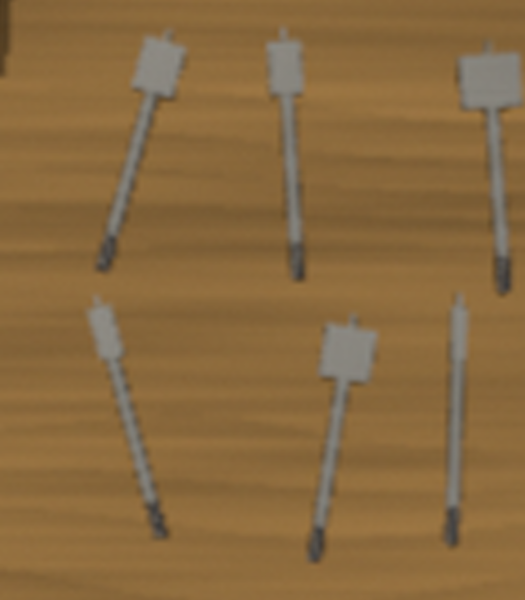

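View pics/rack0.png

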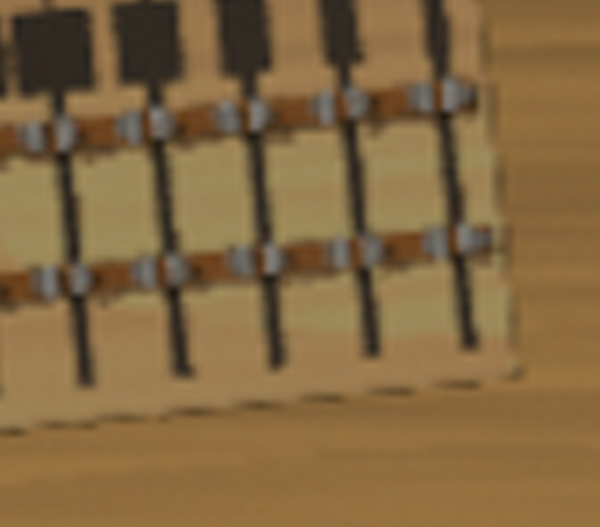

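View pics/drill0.png

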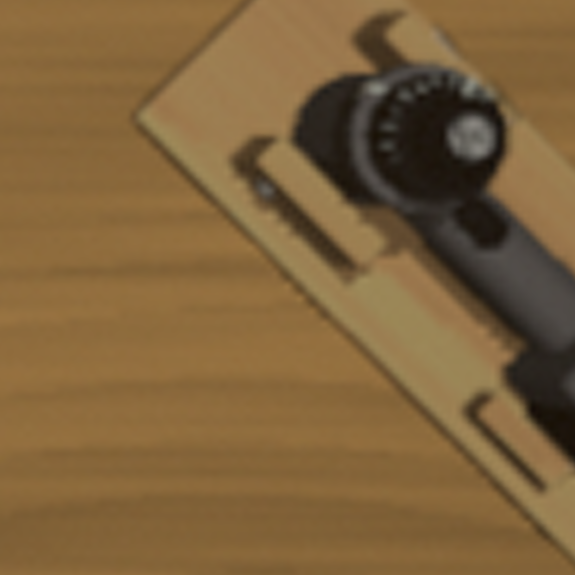

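```bash
cat >> h.py <<'E'
from scipy.spatial.transform import Rotation as Ro
def pose():
    s=telemetry.get_state(); q=s['orientation']; return s,np.array(s['ee_pos']),Ro.from_quat([q[1],q[2],q[3],q[0]]).as_matrix()
def plan(x,y,z,yaw_deg=None,n=None):
    """delta to target in current tool frame; rotation rotvec"""
    s,p,R=pose(); w=np.array([x,y,z])-p
    cur=np.degrees(np.arctan2(R[1,0],R[0,0]))
    if yaw_deg is None: yaw_deg=cur
    a=np.radians(yaw_deg); Rt=np.array([[np.cos(a),np.sin(a),0],[np.sin(a),-np.cos(a),0],[0,0,-1]])
    dr=Ro.from_matrix(R.T@Rt).as_rotvec()
    dt=R.T@w
    print('t',round(s['time_s'],2),'p',p.round(4),'yaw',cur.round(2),'w',round(s['width'],3),'F',np.round(s['ft_force'],1),'j6',round(s['joint_positions'][5],2))
    print(' dp tool',dt.round(4),'(after rot:',(Rt.T@w).round(4),') dr',dr.round(4))
    if n: print(' per row /',n,(dt/n).round(4),(Rt.T@w/n).round(4),(dr/n).round(4))
E
python3 -m creep '[{"dr":[0,0,0],"dp":[0.0,0,-0.04],"jaw":-1},{"dr":[0,0,0],"dp":[0.042,0,-0.02],"jaw":-1},{"dr":[0,0,0],"dp":[0.042,0,0],"jaw":-1},{"dr":[0,0,0],"dp":[0.042,0,0],"jaw":-1},{"dr":[0,0,0],"dp":[0.042,0,0],"jaw":-1},{"dr":[0,0,0],"dp":[0.042,0,0],"jaw":-1},{"dr":[0,0,0],"dp":[0.042,0,0],"jaw":-1},{"dr":[0,0,0],"dp":[0.042,0,0],"jaw":-1},{"dr":[0,0,0],"dp":[0.042,0,0],"jaw":-1},{"dr":[0,0,0],"dp":[0,0,0],"jaw":-1}]'
python3 - <<'E'
from h import *
plan(.49,-.387,.3)
im=vision.snapshot('wrist'); save('w1',im); np.save('w1.npy',vision.camera_params('wrist'),allow_pickle=True)
im=vision.snapshot('top'); save('top1',im)
E
```

```text
time_s: 1.7
ee_pos: [0.4982, -0.3866, 0.289]
orientation: [0.0, 0.987, 0.16, 0.001]
ft_force: [-0.4, 0.6, -0.6]
width: 1.001
t 1.7 p [ 0.4982 -0.3866  0.289 ] yaw 18.38 w 1.001 F [-0.4  0.6 -0.6] j6 0.47
 dp tool [-0.0079 -0.0022 -0.011 ] (after rot: [-0.0079 -0.0022 -0.011 ] ) dr [ 0.0012 -0.0016 -0.    ]
```

View pics/w1.png

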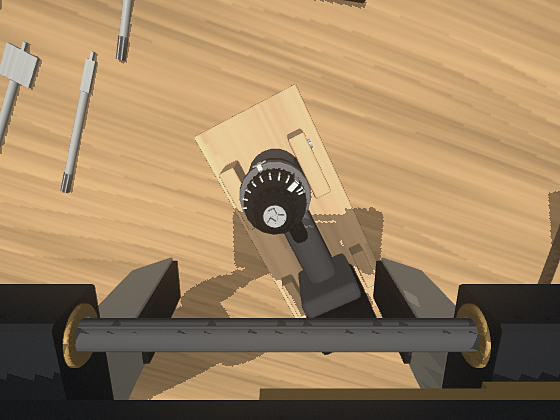

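Run:
```python
from h import *
im=cv2.imread('pics/w1.png'); cv2.imwrite('pics/w1c.png',cv2.resize(im[140:250,210:340],None,fx=5,fy=5,interpolation=cv2.INTER_CUBIC))
p=np.load('w1.npy',allow_pickle=True).item()
print(unproj(p,274,215,.176),unproj(p,260,167,.116))
```

```text
[ 0.48940938 -0.38881944  0.176     ] [ 0.50954313 -0.36865541  0.116     ]
```

View pics/w1c.png

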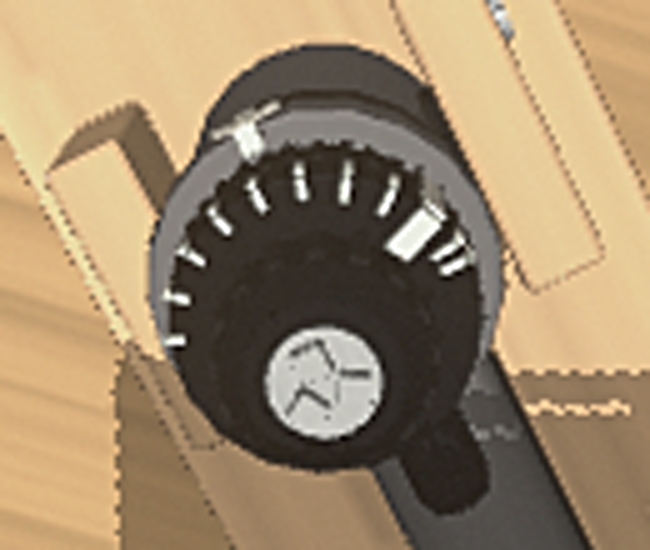

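Run:
```python
from h import *
p=np.load('w1.npy',allow_pickle=True).item()
c=unproj(p,210+323/5,140+382/5,.176)
a=unproj(p,210+253/5,140+153/5,.116); m=unproj(p,210+434/5,140+210/5,.142)
# ring top outline ellipse: left 168, right 485 at z=.142 (rows~300)
l=unproj(p,210+166/5,140+300/5,.142); r=unproj(p,210+485/5,140+300/5,.142); print('ring mid',(l+r)/2,np.linalg.norm(l-r))
hl=unproj(p,210+150/5,140+260/5,.116); hr=unproj(p,210+502/5,140+260/5,.116); print('hous mid',(hl+hr)/2,np.linalg.norm(hl-hr))
for n,q in (('a',a),('m',m)):
    d=(q-c)[:2]; print(n,q,np.linalg.norm(d),np.degrees(np.arctan2(d[1],d[0])))
print(c)
```

```text
ring mid [ 0.49170448 -0.38886703  0.142     ] 0.05419883996966446
hous mid [ 0.49185174 -0.38885204  0.116     ] 0.06444181566399118
a [ 0.5065918  -0.37015553  0.116     ] 0.026578952448167523 47.046998601899695
m [ 0.5122829  -0.40118884  0.142     ] 0.026469334435450353 -25.94327017954635
[ 0.48848095 -0.38960901  0.176     ]
```

```bash
python3 -m creep '[{"dr":[0,0,0],"dp":[-0.0088,0,0],"jaw":-1},{"dr":[0,0,0],"dp":[0,0,0.03],"jaw":-1},{"dr":[0,0,0],"dp":[0,0,0.03],"jaw":-1},{"dr":[0,0,0],"dp":[0,0,0.03],"jaw":-1},{"dr":[0,0,0],"dp":[0,0,0.02],"jaw":-1},{"dr":[0,0,0],"dp":[0,0,0.02],"jaw":-1},{"dr":[0,0,0],"dp":[0,0,0.015],"jaw":-1},{"dr":[0,0,0],"dp":[0,0,0.01],"jaw":-1},{"dr":[0,0,0],"dp":[0,0,0],"jaw":-1},{"dr":[0,0,0],"dp":[0,0,0],"jaw":-1}]'
python3 - <<'E'
from h import *
plan(.4895,-.389,.122)
im=vision.snapshot('wrist'); save('w2',im);im=vision.snapshot('side'); save('s2',im)
E
```

```text
time_s: 2.8
ee_pos: [0.4699, -0.4026, 0.1343]
orientation: [0.004, 0.989, 0.149, -0.0]
ft_force: [0.8, 0.3, -0.1]
width: 1.0
t 2.8 p [ 0.4699 -0.4026  0.1343] yaw 17.14 w 1.0 F [ 0.8  0.3 -0.1] j6 0.44
 dp tool [ 0.0228 -0.0073  0.0122] (after rot: [ 0.0228 -0.0072  0.0123] ) dr [0.0084 0.0018 0.    ]
```

View pics/w2.png

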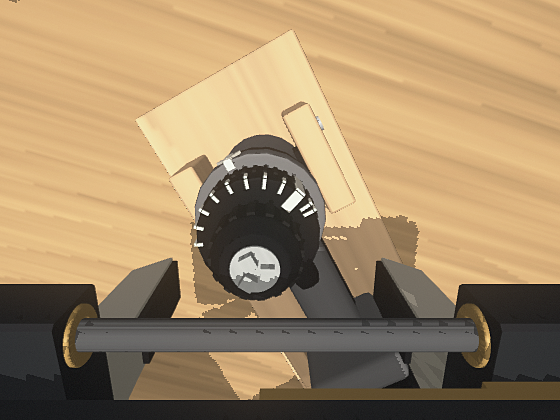

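```bash
python3 -m creep '[{"dr":[0,0,0],"dp":[0.01,-0.0035,0],"jaw":-1},{"dr":[0,0,0],"dp":[0.01,-0.0035,0],"jaw":-1},{"dr":[0.004,0,0],"dp":[0.003,0,0],"jaw":-1},{"dr":[0.004,0,0],"dp":[0,0,0],"jaw":-1},{"dr":[0,0,0],"dp":[0,0,0.003],"jaw":-1},{"dr":[0,0,0],"dp":[0,0,0.003],"jaw":-1},{"dr":[0,0,0],"dp":[0,0,0.003],"jaw":-1},{"dr":[0,0,0],"dp":[0,0,0.003],"jaw":-1},{"dr":[0,0,0],"dp":[0,0,0],"jaw":-1},{"dr":[0,0,0],"dp":[0,0,0],"jaw":-1}]'
python3 - <<'E'
from h import *
plan(.4895,-.389,.122)
im=vision.snapshot('wrist'); save('w3',im)
E
```

```text
time_s: 3.9
ee_pos: [0.4932, -0.3878, 0.1232]
orientation: [0.001, 0.989, 0.15, 0.0]
ft_force: [-0.5, 0.0, 0.1]
width: 1.002
t 3.9 p [ 0.4932 -0.3878  0.1232] yaw 17.25 w 1.002 F [-0.5  0.   0.1] j6 0.48
 dp tool [-0.0039  0.0001  0.0012] (after rot: [-0.0039  0.0001  0.0012] ) dr [0.003 0.    0.   ]
```

View pics/w3.png

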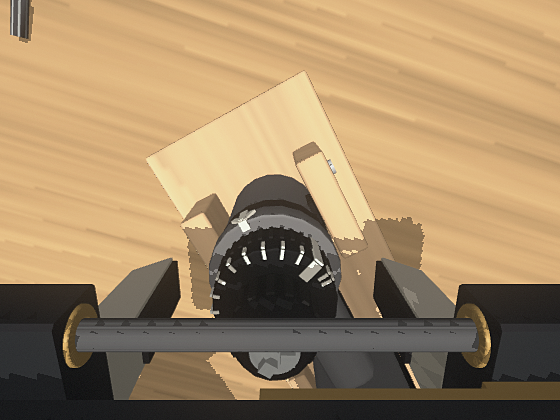

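```bash
python3 -m creep '[{"dr":[0.003,0,0],"dp":[-0.0037,0.0005,0],"jaw":-1},{"dr":[0,0,0],"dp":[0,0,0],"jaw":-1},{"dr":[0,0,0],"dp":[0,0,0],"jaw":1},{"dr":[0,0,0],"dp":[0,0,0],"jaw":1},{"dr":[0,0,0],"dp":[0,0,0],"jaw":1},{"dr":[0,0,0],"dp":[0,0,0],"jaw":1},{"dr":[0,0,0],"dp":[0,0,0],"jaw":1},{"dr":[0,0,0],"dp":[0,0,0],"jaw":1},{"dr":[0,0,0],"dp":[0,0,0],"jaw":1},{"dr":[0,0,0],"dp":[0,0,0],"jaw":1}]'
python3 - <<'E'
from h import *
plan(.4895,-.389,.122)
E
```

```text
time_s: 4.95
ee_pos: [0.489, -0.3881, 0.1237]
orientation: [-0.001, 0.989, 0.15, -0.0]
ft_force: [-1.0, 0.3, 0.9]
width: 0.584
t 4.95 p [ 0.489  -0.3881  0.1237] yaw 17.26 w 0.584 F [-1.   0.3  0.9] j6 0.48
 dp tool [0.0002 0.001  0.0017] (after rot: [0.0002 0.001  0.0017] ) dr [-0.0028  0.0003 -0.    ]
```

```bash
python3 -m creep '[{"dr":[0,0,-0.08],"dp":[0,0,0],"jaw":1},{"dr":[0,0,-0.1],"dp":[0,0,0],"jaw":1},{"dr":[0,0,-0.1],"dp":[0,0,0],"jaw":1},{"dr":[0,0,-0.1],"dp":[0,0,0],"jaw":1},{"dr":[0,0,-0.1],"dp":[0,0,0],"jaw":1},{"dr":[0,0,-0.1],"dp":[0,0,0],"jaw":1},{"dr":[0,0,-0.1],"dp":[0,0,0],"jaw":1},{"dr":[0,0,-0.1],"dp":[0,0,0],"jaw":1},{"dr":[0,0,-0.1],"dp":[0,0,0],"jaw":1},{"dr":[0,0,0],"dp":[0,0,0],"jaw":1}]'
python3 - <<'E'
from h import *
plan(.4895,-.389,.122,86.0)
E
```

```text
time_s: 5.95
ee_pos: [0.4897, -0.3889, 0.1236]
orientation: [-0.0, 0.821, 0.57, 0.001]
ft_force: [-0.3, 1.2, 0.5]
width: 0.585
t 5.95 p [ 0.4897 -0.3889  0.1236] yaw 69.54 w 0.585 F [-0.3  1.2  0.5] j6 -0.44
 dp tool [-0.0002 -0.0002  0.0016] (after rot: [-0.0001 -0.0002  0.0016] ) dr [ 0.0005 -0.002  -0.2873]
```

```bash
python3 -m creep '[{"dr":[0,0,-0.08],"dp":[0,0,0],"jaw":1},{"dr":[0,0,-0.08],"dp":[0,0,0],"jaw":1},{"dr":[0,0,-0.08],"dp":[0,0,0],"jaw":1},{"dr":[0,0,-0.06],"dp":[0,0,0],"jaw":1},{"dr":[0,0,0],"dp":[0,0,0],"jaw":1},{"dr":[0,0,0],"dp":[0,0,0],"jaw":1},{"dr":[0,0,0],"dp":[0,0,0],"jaw":1},{"dr":[0,0,0],"dp":[0,0,0],"jaw":1},{"dr":[0,0,0],"dp":[0,0,0],"jaw":1},{"dr":[0,0,0],"dp":[0,0,0],"jaw":1}]'
python3 - <<'E'
from h import *
plan(.4895,-.389,.122,86.0)
im=vision.snapshot('wrist'); save('w4',im); save('w4c',cv2.resize(im[180:400,150:420],None,fx=2.5,fy=2.5))
E
```

```text
time_s: 6.95
ee_pos: [0.4901, -0.3891, 0.1237]
orientation: [0.0, 0.731, 0.682, 0.001]
ft_force: [0.0, 1.1, 1.0]
width: 0.581
t 6.95 p [ 0.4901 -0.3891  0.1237] yaw 86.05 w 0.581 F [0.  1.1 1. ] j6 -0.73
 dp tool [ 0.     -0.0006  0.0017] (after rot: [ 0.     -0.0006  0.0017] ) dr [ 0.0016 -0.0017  0.0008]
```

View pics/w4c.png

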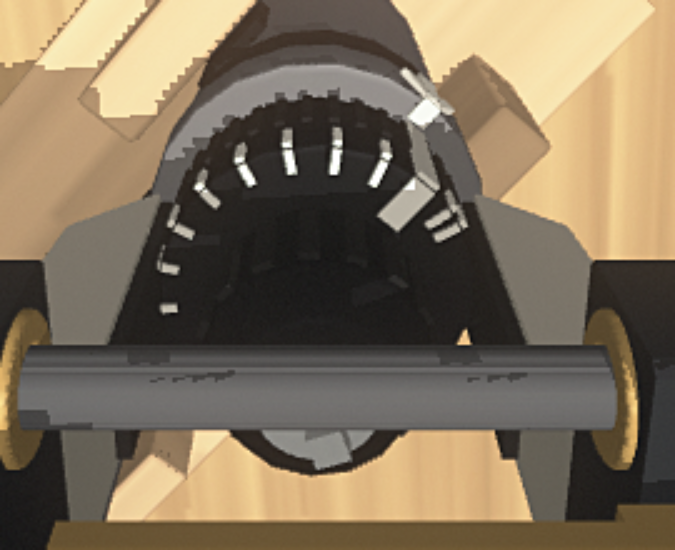

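```bash
python3 -m creep '[{"dr":[0,0,0],"dp":[0,0,0],"jaw":-1},{"dr":[0,0,0],"dp":[0,0,0],"jaw":-1},{"dr":[0,0,0],"dp":[0,0,0],"jaw":-1},{"dr":[0,0,0],"dp":[0,0,0],"jaw":-1},{"dr":[0,0,0],"dp":[0,0,-0.01],"jaw":-1},{"dr":[0,0,0],"dp":[0,0,-0.02],"jaw":-1},{"dr":[0,0,0],"dp":[0,0,-0.03],"jaw":-1},{"dr":[0,0,0],"dp":[0,0,-0.04],"jaw":-1},{"dr":[0,0,0],"dp":[0,0,-0.04],"jaw":-1},{"dr":[0,0,0],"dp":[0,0,-0.03],"jaw":-1}]'
python3 - <<'E'
from h import *
plan(.4895,-.389,.122,86.0)
im=vision.snapshot('wrist'); p=vision.camera_params('wrist');np.save('w5.npy',p,allow_pickle=True); save('w5',im); u,v=proj(p,[.4895,-.389,.142]).astype(int);print(u,v); save('w5c',cv2.resize(im[v-60:v+60,u-70:u+70],None,fx=5,fy=5,interpolation=cv2.INTER_CUBIC))
E
```

```text
time_s: 8.0
ee_pos: [0.4883, -0.3886, 0.2978]
orientation: [-0.004, 0.732, 0.682, 0.001]
ft_force: [-0.5, 0.4, 0.3]
width: 0.997
t 8.0 p [ 0.4883 -0.3886  0.2978] yaw 85.97 w 0.997 F [-0.5  0.4  0.3] j6 -0.73
 dp tool [-0.0014  0.002   0.1758] (after rot: [-0.0003  0.0012  0.1758] ) dr [-0.0044 -0.0062 -0.0005]
276 189
```

View pics/w5c.png

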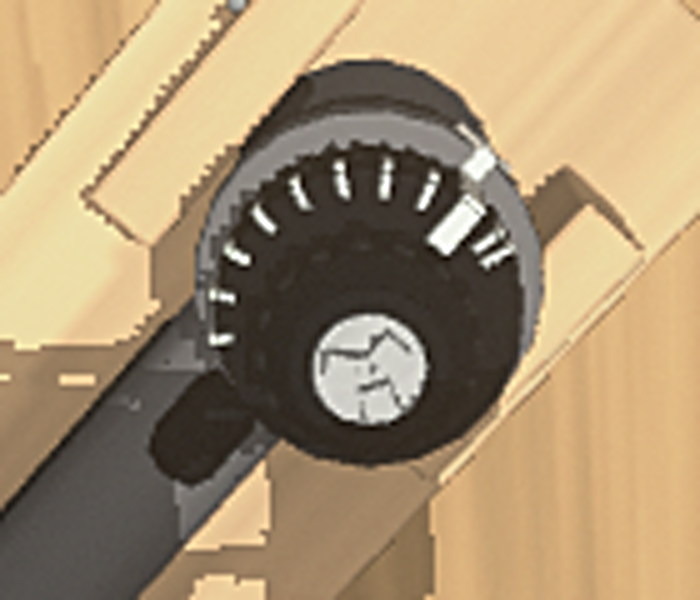

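```bash
python3 -m creep '[{"dr":[0,0,0],"dp":[0.03,0,-0.01],"jaw":-1},{"dr":[0,0,0],"dp":[0.045,0,-0.01],"jaw":-1},{"dr":[0,0,0],"dp":[0.045,0,-0.01],"jaw":-1},{"dr":[0,0,0],"dp":[0.045,0,0],"jaw":-1},{"dr":[0,0,0],"dp":[0.045,0,0],"jaw":-1},{"dr":[0,0,0],"dp":[0.045,0,0],"jaw":-1},{"dr":[0,0,0],"dp":[0.045,0,0],"jaw":-1},{"dr":[0,0,0.1],"dp":[0.02,0,0],"jaw":-1},{"dr":[0,0,0.15],"dp":[0,0,0],"jaw":-1},{"dr":[0,0,0.15],"dp":[0,0,0],"jaw":-1}]'
python3 -m creep '[{"dr":[0,0,0.15],"dp":[0,0,0],"jaw":-1},{"dr":[0,0,0.15],"dp":[0,0,0],"jaw":-1},{"dr":[0,0,0.15],"dp":[0,0,0],"jaw":-1},{"dr":[0,0,0.15],"dp":[0,0,0],"jaw":-1},{"dr":[0,0,0.15],"dp":[0,0,0],"jaw":-1},{"dr":[0,0,0.15],"dp":[0,0,0],"jaw":-1},{"dr":[0,0,0.15],"dp":[0,0,0],"jaw":-1},{"dr":[0,0,0.1],"dp":[0,0,0],"jaw":-1},{"dr":[0,0,0.05],"dp":[0,0,0],"jaw":-1},{"dr":[0,0,0],"dp":[0,0,0],"jaw":-1}]'
python3 - <<'E'
from h import *
plan(.5,-.05,.33,0)
im=vision.snapshot('wrist'); p=vision.camera_params('wrist');np.save('w6.npy',p,allow_pickle=True); save('w6',im)
E
```

```text
time_s: 9.05
ee_pos: [0.512, -0.0591, 0.3426]
orientation: [0.007, 0.856, 0.517, 0.005]
ft_force: [-0.6, 0.5, -0.6]
width: 1.0
time_s: 10.05
ee_pos: [0.5108, -0.0577, 0.3492]
orientation: [0.004, 0.998, -0.062, 0.013]
ft_force: [0.4, 0.2, -0.1]
width: 1.001
t 10.05 p [ 0.5108 -0.0577  0.3492] yaw -7.16 w 1.001 F [ 0.4  0.2 -0.1] j6 1.44
 dp tool [-0.0122 -0.0064  0.0189] (after rot: [-0.0108 -0.0077  0.0192] ) dr [ 0.0075 -0.0256 -0.1251]
```

View pics/w6.png

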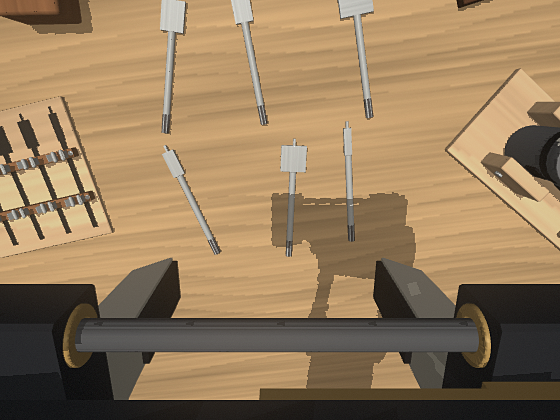

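```bash
cat >> h.py <<'E'
def bits(im,p,x0,x1,y0,y1,s=1500,name=None,verbose=True):
    o=ortho(im,p,x0,x1,y0,y1,.0045,s)
    hsv=cv2.cvtColor(o,cv2.COLOR_RGB2HSV)
    m=((hsv[...,1]<55)).astype(np.uint8)
    k=max(3,int(.004*s)); m=cv2.morphologyEx(m,cv2.MORPH_CLOSE,np.ones((k,k)))
    n,l,st,c=cv2.connectedComponentsWithStats(m); out=[]
    for i in range(1,n):
        if st[i,4]<.0008*s*s: continue
        ys,xs=np.nonzero(l==i); P=np.stack([x1-(ys+.5)/s,y1-(xs+.5)/s],1)
        mu=P.mean(0); vt=np.linalg.svd(P-mu,full_matrices=False)[2]; a=vt[0]
        for it in range(3):
            b=np.array([-a[1],a[0]]); t=(P-mu)@a; q=(P-mu)@b
            bins=np.arange(t.min(),t.max(),.001); w=np.array([((t>=z)&(t<z+.001)).sum()/s/s/.001 for z in bins])
            f=w[len(w)*3//4:].sum(); g=w[:len(w)//4].sum()
            if g>f: a=-a; continue
            # refine axis: rod only medians
            L=np.ptp(t)
            if not .12<L<.2: break
            kk=t<t.min()+.1; A=np.polyfit(t[kk],q[kk],1); 
            mu=mu+b*A[1]; a=a+b*A[0]; a/=np.linalg.norm(a)
        L=np.ptp(t)
        if not .12<L<.2: continue
        wr=np.median(w[15:90])
        wb=np.median(w[(bins>t.max()-.035)&(bins<t.max()-.018)])
        # step: first bin from tail where width exceeds mid
        thr=(wr+wb)/2; i0=np.nonzero((w>thr)&(bins>t.min()+.08))[0]; ts=bins[i0[0]] if len(i0) else np.nan
        org=mu+a*(ts-.048); org2=mu+a*(t.min()+.075); org3=mu+a*(t.max()-.092)
        r=dict(org=org,tail=org2,tip=org3,yaw=np.degrees(np.arctan2(a[1],a[0])),wb=wb,wr=wr,L=L); out.append(r)
        if verbose: print('org',org.round(4),'tail',org2.round(4),'tip',org3.round(4),'yaw',round(r['yaw'],2),'wb %.4f wr %.4f L %.4f'%(wb,wr,L))
    if name: save(name,o)
    return out
E
python3 - <<'E'
from h import *
im=cv2.imread('pics/w6.png')[:,:,::-1].copy(); p=np.load('w6.npy',allow_pickle=True).item()
bits(im,p,.36,.74,-.23,.13,1500,'o6')
print()
im=cv2.imread('pics/top1.png')[:,:,::-1].copy(); p=vision.camera_params('top'); bits(im,p,.36,.74,-.23,.13,1500)
E
```

```text
org [ 0.4169 -0.155 ] tail [ 0.4599 -0.1564] tip [ 0.4617 -0.1564] yaw -1.77 wb 0.0129 wr 0.0080 L 0.1688
org [0.4631 0.0602] tail [0.4621 0.0599] tip [0.4635 0.0603] yaw 15.27 wb 0.0169 wr 0.0089 L 0.1685
org [ 0.4487 -0.0737] tail [ 0.4468 -0.0734] tip [ 0.4484 -0.0736] yaw -9.21 wb 0.0342 wr 0.0084 L 0.1687

org [ 0.6388 -0.0449] tail [ 0.6398 -0.0448] tip [ 0.6359 -0.0451] yaw 3.44 wb 0.0209 wr 0.0062 L 0.1630
org [0.6411 0.0612] tail [0.643  0.0606] tip [0.6366 0.0624] yaw -15.66 wb 0.0267 wr 0.0071 L 0.1603
org [ 0.6305 -0.1821] tail [ 0.6305 -0.1821] tip [ 0.6226 -0.1826] yaw 3.9 wb 0.0387 wr 0.0067 L 0.1591
org [ 0.4236 -0.1532] tail [ 0.4626 -0.1545] tip [ 0.4584 -0.1544] yaw -1.99 wb 0.0102 wr 0.0062 L 0.1628
org [0.4641 0.0616] tail [0.465  0.0619] tip [0.4591 0.0602] yaw 15.35 wb 0.0147 wr 0.0067 L 0.1608
org [ 0.4499 -0.0719] tail [ 0.4509 -0.0721] tip [ 0.4462 -0.0713] yaw -9.16 wb 0.0329 wr 0.0067 L 0.1623
```

View pics/o6.png

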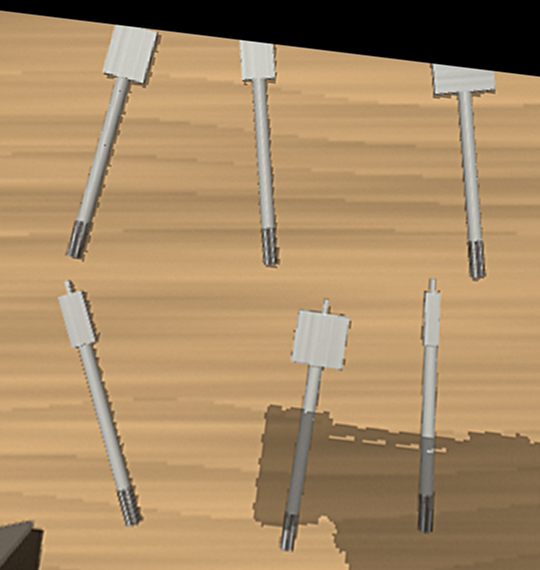

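```bash
python3 -m creep '[{"dr":[0,0,0],"dp":[-0.01,-0.02,0],"jaw":-1},{"dr":[0,0,0],"dp":[-0.01,-0.04,0],"jaw":-1},{"dr":[0,0,-0.05],"dp":[-0.01,-0.045,0],"jaw":-1},{"dr":[0,0,-0.05],"dp":[-0.01,-0.045,0],"jaw":-1},{"dr":[0,-0.02,-0.05],"dp":[-0.005,-0.045,0],"jaw":-1},{"dr":[0,0,-0.05],"dp":[-0.005,-0.045,0],"jaw":-1},{"dr":[0,0,-0.03],"dp":[0,-0.045,0],"jaw":-1},{"dr":[0,0,0],"dp":[0,-0.045,0],"jaw":-1},{"dr":[0,0,0],"dp":[0,-0.02,0],"jaw":-1},{"dr":[0,0,0],"dp":[0,0,0],"jaw":-1}]'
python3 - <<'E'
from h import *
plan(.47,.3,.33,5.8)
im=vision.snapshot('wrist'); p=vision.camera_params('wrist');np.save('w7.npy',p,allow_pickle=True); save('w7',im)
E
```

```text
time_s: 11.1
ee_pos: [0.4617, 0.3072, 0.3465]
orientation: [0.005, 0.998, 0.064, 0.004]
ft_force: [-0.1, -0.1, 0.6]
width: 1.0
t 11.1 p [0.4617 0.3072 0.3465] yaw 7.39 w 1.0 F [-0.1 -0.1  0.6] j6 1.9
 dp tool [0.0072 0.008  0.0166] (after rot: [0.0076 0.008  0.0165] ) dr [ 0.0101 -0.0072  0.0277]
```

View pics/w7.png

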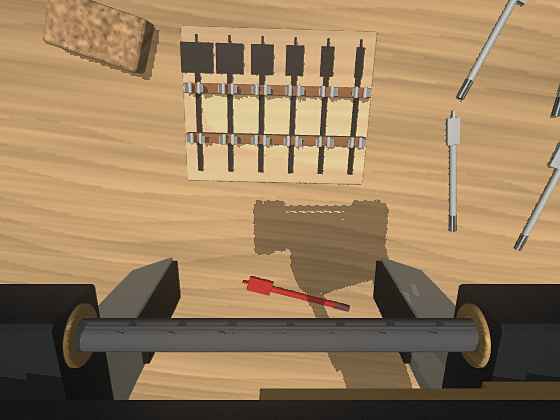

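Run:
```python
from h import *
im=cv2.imread('pics/w7.png')[:,:,::-1].copy(); p=np.load('w7.npy',allow_pickle=True).item()
C=np.array([unproj(p,*c,.008)[:2] for c in [(181,28),(377,31),(363,184),(188,182)]]); print(C.round(4), [np.linalg.norm(C[i]-C[(i+1)%4]).round(4) for i in range(4)], C.mean(0))
o=ortho(im,p,.40,.62,.14,.44,.008,2500); save('rk7',o)
# dark outlines
hsv=cv2.cvtColor(o,cv2.COLOR_RGB2HSV); m=(hsv[...,2]<75).astype(np.uint8)
n,l,st,c=cv2.connectedComponentsWithStats(m)
for i in range(1,n):
    if st[i,4]>400: 
        ys,xs=np.nonzero(l==i); P=np.stack([.62-(ys+.5)/2500,.44-(xs+.5)/2500],1); print(P.mean(0).round(4),P.min(0).round(4),P.max(0).round(4),st[i,4])
cv2.imwrite('pics/rk7.png',cv2.resize(o,None,fx=1,fy=1)[:,:,::-1])
```

```text
[[0.6045 0.4359]
 [0.6319 0.2007]
 [0.4431 0.1801]
 [0.4159 0.4166]] [np.float64(0.2368), np.float64(0.19), np.float64(0.2381), np.float64(0.1896)] [0.52384142 0.30834031]
[0.5915 0.2154] [0.5658 0.2098] [0.6198 0.2214] 2414
[0.588  0.2554] [0.5614 0.2466] [0.6166 0.2646] 3577
[0.5772 0.3347] [0.5534 0.3206] [0.6082 0.3506] 1879
[0.5803 0.2943] [0.557  0.2838] [0.6046 0.3078] 2481
[0.5703 0.4152] [0.545  0.3946] [0.6002 0.4366] 2432
[0.5722 0.3752] [0.5494 0.3574] [0.5962 0.3934] 1838
[0.529  0.2091] [0.5042 0.2038] [0.553  0.2146] 1743
[0.5249 0.249 ] [0.5006 0.2442] [0.549  0.2542] 1688
[0.5211 0.2889] [0.4966 0.2838] [0.545  0.2942] 1501
[0.517  0.3289] [0.4922 0.3234] [0.541  0.3342] 1397
[0.513  0.3687] [0.4882 0.3638] [0.537  0.3742] 1436
[0.509  0.4087] [0.4842 0.4034] [0.5326 0.4142] 1509
[0.4724 0.2033] [0.4546 0.1986] [0.4918 0.2086] 1267
[0.4684 0.2433] [0.4502 0.2386] [0.4878 0.2478] 1253
[0.4646 0.2833] [0.4462 0.2786] [0.4834 0.2878] 1233
[0.4607 0.3233] [0.443  0.3186] [0.4794 0.3282] 1146
[0.4566 0.3633] [0.4382 0.3586] [0.4754 0.3678] 1165
[0.4523 0.403 ] [0.4342 0.399 ] [0.4714 0.4082] 1160
```

View pics/rk7.png

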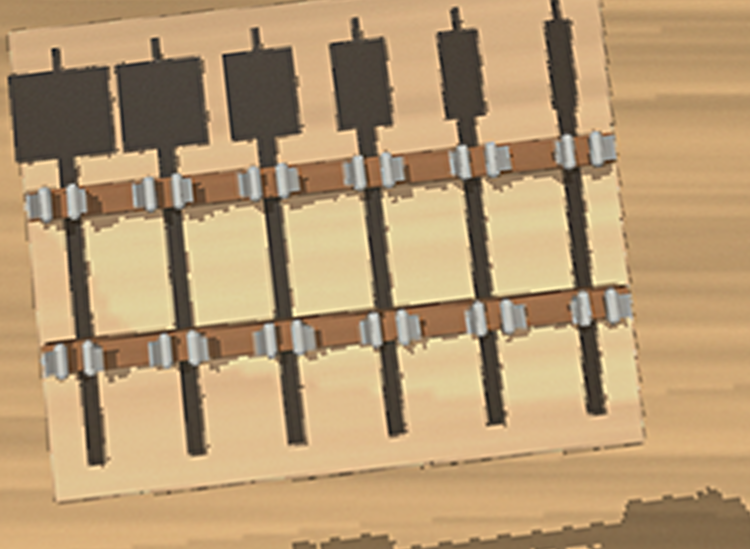

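Run:
```python
from h import *
plan(.4629,.06,.12,15.3,8)
im=cv2.imread('pics/top0.png')[:,:,::-1].copy(); p=vision.camera_params('top')
o=ortho(im,p,.40,.64,.14,.44,.008,2500)
hsv=cv2.cvtColor(o,cv2.COLOR_RGB2HSV); m=(hsv[...,2]<75).astype(np.uint8)
n,l,st,c=cv2.connectedComponentsWithStats(m)
for i in range(1,n):
    if st[i,4]>800: 
        ys,xs=np.nonzero(l==i); P=np.stack([.64-(ys+.5)/2500,.44-(xs+.5)/2500],1); print(P.mean(0).round(4),P.min(0).round(4),P.max(0).round(4),st[i,4])
p=np.load('w5.npy',allow_pickle=True).item(); print(unproj(p,206+369/5,129+369/5,.176))
```

```text
t 11.15 p [0.4619 0.306  0.3465] yaw 7.33 w 0.999 F [ 0.1 -0.6  0.4] j6 1.9
 dp tool [-0.032   0.2417  0.2289] (after rot: [-0.064   0.2376  0.2265] ) dr [ 0.0111 -0.0063 -0.1391]
 per row / 8 [-0.004   0.0302  0.0286] [-0.008   0.0297  0.0283] [ 0.0014 -0.0008 -0.0174]
[0.5909 0.2185] [0.5674 0.2138] [0.6146 0.2238] 1839
[0.5887 0.2586] [0.5634 0.2498] [0.6078 0.2666] 2943
[0.5848 0.2985] [0.5594 0.2878] [0.605  0.3098] 4217
[0.5817 0.3384] [0.5562 0.325 ] [0.6018 0.3526] 5469
[0.5756 0.3998] [0.5474 0.3618] [0.5958 0.4386] 14855
[0.5312 0.2128] [0.5062 0.2082] [0.5542 0.2194] 1312
[0.5284 0.2526] [0.5026 0.2486] [0.5506 0.2582] 1301
[0.5243 0.2924] [0.499  0.2882] [0.5454 0.2994] 1286
[0.5199 0.3323] [0.495  0.3274] [0.5422 0.339 ] 1318
[0.5159 0.4113] [0.4878 0.4042] [0.5406 0.419 ] 1521
[0.515  0.3718] [0.4906 0.3678] [0.5374 0.3782] 1325
[0.4758 0.2069] [0.4558 0.2022] [0.495  0.2122] 1015
[0.4711 0.2467] [0.4526 0.243 ] [0.489  0.2514] 957
[0.463  0.3673] [0.4406 0.363 ] [0.4854 0.3758] 1155
[0.4683 0.2866] [0.4478 0.283 ] [0.4854 0.2922] 1051
[0.4629 0.3264] [0.4442 0.3218] [0.4814 0.3314] 1044
[0.4585 0.4054] [0.4362 0.3974] [0.4794 0.4106] 1205
[ 0.49199275 -0.3914322   0.176     ]
```

```bash
python3 -m creep '[{"dr":[0.003,0,-0.02],"dp":[-0.004,0.02,0.01],"jaw":-1},{"dr":[0.003,0,-0.02],"dp":[-0.006,0.035,0.02],"jaw":-1},{"dr":[0.003,0,-0.02],"dp":[-0.007,0.035,0.03],"jaw":-1},{"dr":[0,0,-0.02],"dp":[-0.007,0.035,0.03],"jaw":-1},{"dr":[0,0,-0.02],"dp":[-0.007,0.035,0.03],"jaw":-1},{"dr":[0,0,-0.02],"dp":[-0.007,0.035,0.03],"jaw":-0.5},{"dr":[0,0,-0.02],"dp":[-0.007,0.03,0.03],"jaw":-0.5},{"dr":[0,0,0],"dp":[-0.004,0.01,0.02],"jaw":-0.5},{"dr":[0,0,0],"dp":[0,0,0.01],"jaw":-0.5},{"dr":[0,0,0],"dp":[0,0,0],"jaw":-0.5}]'
python3 - <<'E'
from h import *
plan(.4629,.06,.12,15.3)
im=vision.snapshot('wrist'); p=vision.camera_params('wrist');np.save('w8.npy',p,allow_pickle=True); save('w8',im)
bits(im,p,.37,.57,0,.13,1500)
E
```

```text
time_s: 12.15
ee_pos: [0.4623, 0.0456, 0.1341]
orientation: [0.002, 0.991, 0.135, 0.008]
ft_force: [0.8, 0.1, 0.8]
width: 0.748
t 12.15 p [0.4623 0.0456 0.1341] yaw 15.53 w 0.748 F [0.8 0.1 0.8] j6 1.23
 dp tool [ 0.0042 -0.0138  0.0141] (after rot: [ 0.0044 -0.0137  0.0141] ) dr [ 0.0057 -0.0163  0.004 ]
org [0.4636 0.06  ] tail [0.4617 0.0594] tip [0.4649 0.0603] yaw 15.36 wb 0.0164 wr 0.0084 L 0.1703
```

View pics/w8.png

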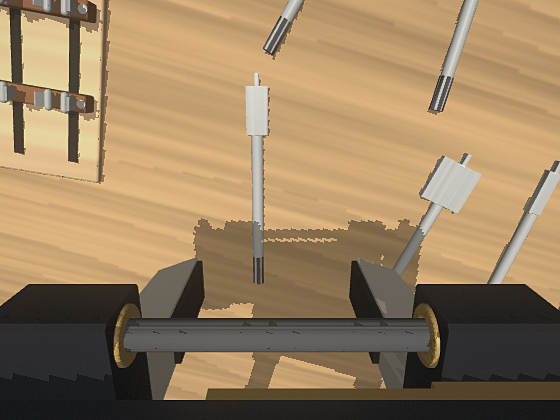

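```bash
python3 -m creep '[{"dr":[0.003,-0.008,0],"dp":[0.0025,-0.007,0],"jaw":-0.2},{"dr":[0.003,-0.008,0],"dp":[0.0025,-0.007,0],"jaw":-0.2},{"dr":[0,0,0],"dp":[0,0,0],"jaw":-0.2},{"dr":[0,0,0],"dp":[0,0,0.012],"jaw":-0.2},{"dr":[0,0,0],"dp":[0,0,0.016],"jaw":-0.2},{"dr":[0,0,0],"dp":[0,0,0.016],"jaw":-0.2},{"dr":[0,0,0],"dp":[0,0,0.016],"jaw":-0.2},{"dr":[0,0,0],"dp":[0,0,0.012],"jaw":-0.2},{"dr":[0,0,0],"dp":[0,0,0.008],"jaw":-0.2},{"dr":[0,0,0],"dp":[0,0,0],"jaw":-0.2}]'
python3 - <<'E'
from h import *
plan(.4631,.06,.002,15.35)
E
```

```text
time_s: 13.2
ee_pos: [0.4706, 0.0691, 0.0595]
orientation: [0.001, 0.99, 0.142, 0.008]
ft_force: [0.6, -0.8, -0.3]
width: 0.598
t 13.2 p [0.4706 0.0691 0.0595] yaw 16.34 w 0.598 F [ 0.6 -0.8 -0.3] j6 1.27
 dp tool [-0.0107  0.0064  0.0573] (after rot: [-0.0097  0.0068  0.0575] ) dr [ 0.0043 -0.0161  0.0173]
```

```bash
python3 -m creep '[{"dr":[0.002,-0.008,0.008],"dp":[-0.004,0.003,0],"jaw":-0.2},{"dr":[0.002,-0.008,0.008],"dp":[-0.004,0.003,0],"jaw":-0.2},{"dr":[0,0,0],"dp":[0,0,0.008],"jaw":-0.2},{"dr":[0,0,0],"dp":[0,0,0.008],"jaw":-0.2},{"dr":[0,0,0],"dp":[0,0,0.008],"jaw":-0.2},{"dr":[0,0,0],"dp":[0,0,0.008],"jaw":-0.2},{"dr":[0,0,0],"dp":[0,0,0.008],"jaw":-0.2},{"dr":[0,0,0],"dp":[0,0,0],"jaw":-0.2},{"dr":[0,0,0],"dp":[0,0,0],"jaw":-0.2},{"dr":[0,0,0],"dp":[0,0,0],"jaw":-0.2}]'
python3 - <<'E'
from h import *
plan(.4631,.06,.002,15.35)
E
```

```text
time_s: 14.2
ee_pos: [0.4653, 0.0607, 0.0173]
orientation: [0.0, 0.991, 0.134, 0.001]
ft_force: [-0.4, 0.8, 0.6]
width: 0.604
t 14.2 p [0.4653 0.0607 0.0173] yaw 15.38 w 0.604 F [-0.4  0.8  0.6] j6 1.27
 dp tool [-0.0023  0.0001  0.0153] (after rot: [-0.0023  0.0001  0.0153] ) dr [ 0.0007 -0.0011  0.0006]
```

```bash
python3 -m creep '[{"dr":[0,0,0],"dp":[-0.001,0,0.004],"jaw":-0.2},{"dr":[0,0,0],"dp":[-0.001,0,0.004],"jaw":-0.2},{"dr":[0,0,0],"dp":[0,0,0.004],"jaw":-0.2},{"dr":[0,0,0],"dp":[0,0,0.003],"jaw":-0.2},{"dr":[0,0,0],"dp":[0,0,0],"jaw":1},{"dr":[0,0,0],"dp":[0,0,0],"jaw":1},{"dr":[0,0,0],"dp":[0,0,0],"jaw":1},{"dr":[0,0,0],"dp":[0,0,0],"jaw":1},{"dr":[0,0,0],"dp":[0,0,0],"jaw":1},{"dr":[0,0,0],"dp":[0,0,0],"jaw":1}]'
python3 - <<'E'
from h import *
plan(.4631,.06,.002,15.35)
im=vision.snapshot('wrist'); save('w9',im)
E
```

```text
time_s: 15.2
ee_pos: [0.464, 0.0602, 0.0018]
orientation: [0.0, 0.991, 0.134, 0.002]
ft_force: [-0.8, -0.2, -0.1]
width: 0.127
t 15.2 p [0.464  0.0602 0.0018] yaw 15.39 w 0.127 F [-0.8 -0.2 -0.1] j6 1.27
 dp tool [-0.0009 -0.0001 -0.0002] (after rot: [-0.0009 -0.0001 -0.0002] ) dr [ 0.0013 -0.0032  0.0006]
```

View pics/w9.png

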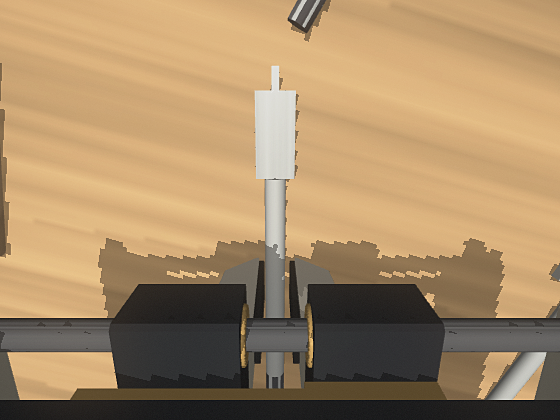

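```bash
python3 -m creep '[{"dr":[0,0,0],"dp":[0,0,-0.01],"jaw":1},{"dr":[0,0,0],"dp":[0,0,-0.02],"jaw":1},{"dr":[0,0,0],"dp":[0,0,-0.03],"jaw":1},{"dr":[0,0,0.02],"dp":[0.012,-0.018,-0.03],"jaw":1},{"dr":[0,0,0.03],"dp":[0.016,-0.026,-0.03],"jaw":1},{"dr":[0,0,0.03],"dp":[0.016,-0.026,0],"jaw":1},{"dr":[0,0,0.03],"dp":[0.016,-0.026,0],"jaw":1},{"dr":[0,0,0.03],"dp":[0.016,-0.026,0],"jaw":1},{"dr":[0,0,0.02],"dp":[0.01,-0.02,0],"jaw":1},{"dr":[0,0,0],"dp":[0,0,0],"jaw":1}]'
python3 - <<'E'
from h import *
plan(.525,.25,.12,5.8)
im=vision.snapshot('wrist'); save('w10',im);p=vision.camera_params('wrist');np.save('w10.npy',p,allow_pickle=True)
E
```

```text
time_s: 16.25
ee_pos: [0.5207, 0.2222, 0.1339]
orientation: [-0.001, 0.999, 0.05, 0.003]
ft_force: [0.7, -0.7, -1.4]
width: 0.084
t 16.25 p [0.5207 0.2222 0.1339] yaw 5.68 w 0.084 F [ 0.7 -0.7 -1.4] j6 1.74
 dp tool [ 0.007  -0.0272  0.0139] (after rot: [ 0.0071 -0.0272  0.0139] ) dr [-0.0015 -0.0059 -0.0021]
```

View pics/w10.png

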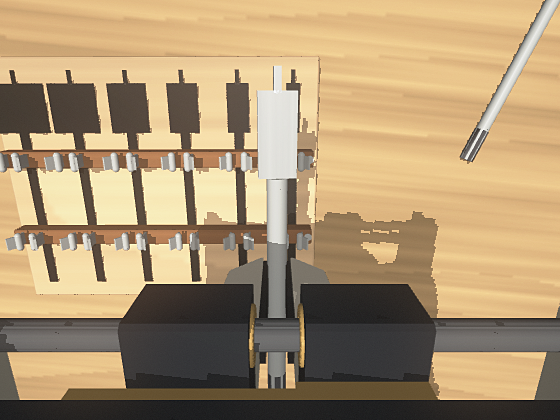

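```bash
cat >> h.py <<'E'
def rack(im,p,thr=75,x0=.40,x1=.64,y0=.17,y1=.44):
    s=2500; o=ortho(im,p,x0,x1,y0,y1,.008,s)
    hsv=cv2.cvtColor(o,cv2.COLOR_RGB2HSV); m=(hsv[...,2]<thr).astype(np.uint8)
    n,l,st,c=cv2.connectedComponentsWithStats(m)
    for i in range(1,n):
        if st[i,4]>500 and st[i,3]>.03*s and st[i,2]<.03*s:
            ys,xs=np.nonzero(l==i); P=np.stack([x1-(ys+.5)/s,y1-(xs+.5)/s],1); A=np.polyfit(P[:,0],P[:,1],1)
            print(P.mean(0).round(4),'x',P[:,0].min().round(4),P[:,0].max().round(4),'slopedeg',np.degrees(np.arctan(A[0])).round(2),st[i,4])
    return o
E
python3 - <<'E'
from h import *
im=cv2.imread('pics/w10.png')[:,:,::-1].copy(); p=np.load('w10.npy',allow_pickle=True).item()
save('rk10',rack(im,p))
E
```

```text
[0.5728 0.388 ] x 0.5474 0.5934 slopedeg 13.35 778
[0.4288 0.1795] x 0.4002 0.453 slopedeg 5.61 6043
```

View pics/rk10.png

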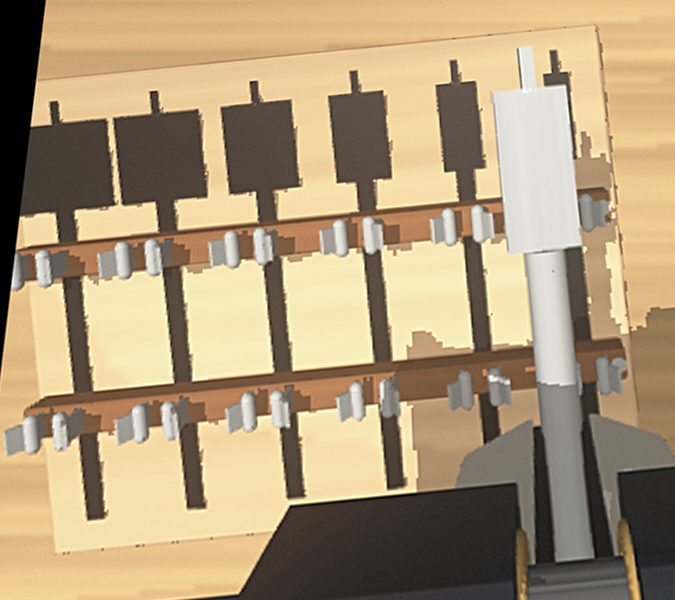

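```bash
python3 -m creep '[{"dr":[0,-0.003,0],"dp":[0.003,-0.01,0],"jaw":1},{"dr":[0,-0.003,0],"dp":[0.003,-0.01,0],"jaw":1},{"dr":[0,0,0],"dp":[0.001,-0.005,0],"jaw":1},{"dr":[0,0,0],"dp":[0,0,0],"jaw":1},{"dr":[0,0,0],"dp":[0,0,0.01],"jaw":1},{"dr":[0,0,0],"dp":[0,0,0.015],"jaw":1},{"dr":[0,0,0],"dp":[0,0,0.015],"jaw":1},{"dr":[0,0,0],"dp":[0,0,0.015],"jaw":1},{"dr":[0,0,0],"dp":[0,0,0.01],"jaw":1},{"dr":[0,0,0],"dp":[0,0,0],"jaw":1}]'
python3 - <<'E'
from h import *
plan(.525,.249,.045,5.8)
im=vision.snapshot('wrist'); save('w11',im);p=vision.camera_params('wrist');np.save('w11.npy',p,allow_pickle=True)
E
```

```text
time_s: 17.3
ee_pos: [0.5227, 0.2442, 0.0642]
orientation: [0.001, 0.999, 0.048, -0.003]
ft_force: [0.1, 0.3, -1.2]
width: 0.086
t 17.3 p [0.5227 0.2442 0.0642] yaw 5.52 w 0.086 F [ 0.1  0.3 -1.2] j6 1.78
 dp tool [ 0.0028 -0.0046  0.0191] (after rot: [ 0.0028 -0.0046  0.0192] ) dr [ 0.0009  0.0053 -0.0049]
```

View pics/w11.png

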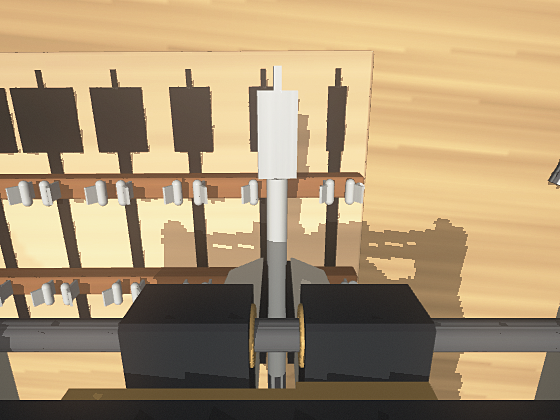

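```bash
python3 -m creep '[{"dr":[0,0.002,-0.002],"dp":[0.0014,-0.0023,0],"jaw":1},{"dr":[0,0.002,-0.002],"dp":[0.0014,-0.0023,0],"jaw":1},{"dr":[0,0,0],"dp":[0,0,0],"jaw":1},{"dr":[0,0,0],"dp":[0,0,0.004],"jaw":1},{"dr":[0,0,0],"dp":[0,0,0.005],"jaw":1},{"dr":[0,0,0],"dp":[0,0,0.004],"jaw":1},{"dr":[0,0,0],"dp":[0,0,0.004],"jaw":1},{"dr":[0,0,0],"dp":[0,0,0],"jaw":1},{"dr":[0,0,0],"dp":[0,0,0],"jaw":1},{"dr":[0,0,0],"dp":[0,0,0],"jaw":1}]'
python3 - <<'E'
from h import *
plan(.525,.249,.045,5.8)
im=vision.snapshot('wrist'); save('w12',im);p=vision.camera_params('wrist');np.save('w12.npy',p,allow_pickle=True)
E
```

```text
time_s: 18.35
ee_pos: [0.5271, 0.25, 0.0485]
orientation: [-0.0, 0.999, 0.05, 0.002]
ft_force: [0.8, 0.0, -1.0]
width: 0.088
t 18.35 p [0.5271 0.25   0.0485] yaw 5.77 w 0.088 F [ 0.8  0.  -1. ] j6 1.78
 dp tool [-0.0022  0.0008  0.0035] (after rot: [-0.0022  0.0008  0.0035] ) dr [-0.0001 -0.004  -0.0004]
```

View pics/w12.png

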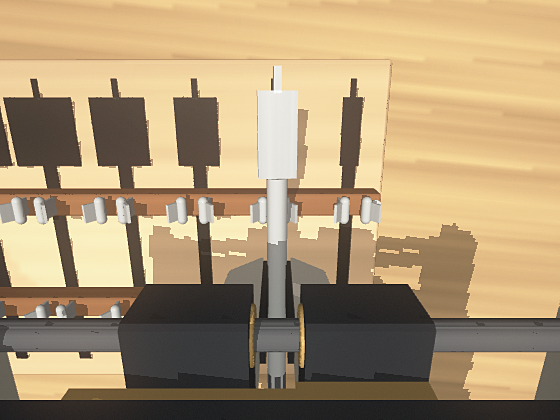

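```bash
python3 -m creep '[{"dr":[0,-0.002,0],"dp":[-0.001,0,0.003],"jaw":1},{"dr":[0,-0.002,0],"dp":[-0.001,0,0.004],"jaw":1},{"dr":[0,0,0],"dp":[0,0,0.004],"jaw":1},{"dr":[0,0,0],"dp":[0,0,0.003],"jaw":1},{"dr":[0,0,0],"dp":[0,0,0.003],"jaw":1},{"dr":[0,0,0],"dp":[0,0,0.003],"jaw":1},{"dr":[0,0,0],"dp":[0,0,0.002],"jaw":1},{"dr":[0,0,0],"dp":[0,0,0.002],"jaw":1},{"dr":[0,0,0],"dp":[0,0,0],"jaw":1},{"dr":[0,0,0],"dp":[0,0,0],"jaw":1}]'
python3 - <<'E'
from h import *
plan(.525,.249,.0238,5.8)
im=vision.snapshot('wrist'); save('w13',im)
E
```

```text
time_s: 19.4
ee_pos: [0.5261, 0.2512, 0.0242]
orientation: [-0.001, 0.999, 0.05, 0.002]
ft_force: [0.9, 0.4, -1.2]
width: 0.086
t 19.4 p [0.5261 0.2512 0.0242] yaw 5.77 w 0.086 F [ 0.9  0.4 -1.2] j6 1.78
 dp tool [-0.0013  0.002   0.0004] (after rot: [-0.0013  0.002   0.0004] ) dr [-0.0022 -0.0035 -0.0005]
```

View pics/w13.png

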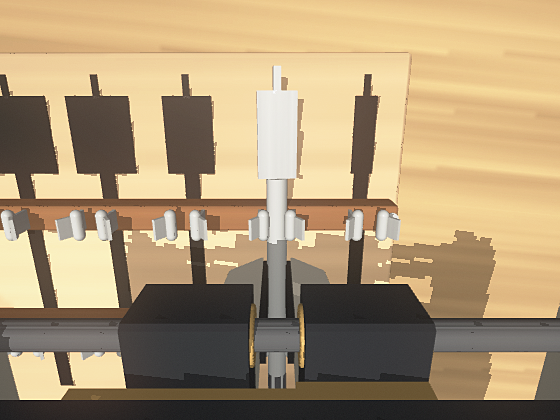

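```bash
python3 -m creep '[{"dr":[0,0,0],"dp":[0,0,0.001],"jaw":1},{"dr":[0,0,0],"dp":[0,0,0.001],"jaw":1},{"dr":[0,0,0],"dp":[0,0,0],"jaw":1},{"dr":[0,0,0],"dp":[0,0,0],"jaw":1},{"dr":[0,0,0],"dp":[0,0,0],"jaw":1},{"dr":[0,0,0],"dp":[0,0,0],"jaw":1},{"dr":[0,0,0],"dp":[0,0,0],"jaw":0.6},{"dr":[0,0,0],"dp":[0,0,0],"jaw":0.6},{"dr":[0,0,0],"dp":[0,0,0],"jaw":0.6},{"dr":[0,0,0],"dp":[0,0,0],"jaw":0.6}]'
python3 - <<'E'
from h import *
plan(.525,.249,.0238,5.8)
im=vision.snapshot('wrist'); save('w14',im)
E
```

```text
time_s: 20.45
ee_pos: [0.5263, 0.2509, 0.0236]
orientation: [-0.001, 0.999, 0.05, 0.002]
ft_force: [0.2, 0.6, -0.0]
width: 0.201
t 20.45 p [0.5263 0.2509 0.0236] yaw 5.76 w 0.201 F [ 0.2  0.6 -0. ] j6 1.78
 dp tool [-0.0015  0.0018 -0.0002] (after rot: [-0.0015  0.0018 -0.0002] ) dr [-0.002  -0.0039 -0.0007]
```

```bash
python3 -m creep '[{"dr":[0,0,0],"dp":[0,0,-0.005],"jaw":0.6},{"dr":[0,0,0],"dp":[0,0,-0.01],"jaw":0.6},{"dr":[0,0,0],"dp":[0,0,-0.02],"jaw":0.6},{"dr":[0,0,0],"dp":[0,0,-0.03],"jaw":0.6},{"dr":[0,0,0],"dp":[0,0,-0.03],"jaw":0.4},{"dr":[0,0,0],"dp":[0,0,-0.02],"jaw":0},{"dr":[0,0,0],"dp":[0,0,-0.01],"jaw":-0.3},{"dr":[0,0,0],"dp":[0,0,0],"jaw":-0.3},{"dr":[0,0,0],"dp":[0,0,0],"jaw":-0.3},{"dr":[0,0,0],"dp":[0,0,0],"jaw":-0.3}]'
python3 - <<'E'
from h import *
im=vision.snapshot('wrist'); save('w15',im);p=vision.camera_params('wrist');np.save('w15.npy',p,allow_pickle=True)
o=ortho(im,p,.40,.64,.17,.44,.0265,2500); save('rk15',o)
plan(.448,-.0735,.12,-9.2,8)
E
```

```text
time_s: 21.5
ee_pos: [0.5252, 0.2503, 0.1566]
orientation: [-0.001, 0.999, 0.05, 0.002]
ft_force: [0.4, 0.1, -0.4]
width: 0.636
t 21.55 p [0.525  0.2502 0.1563] yaw 5.76 w 0.644 F [ 0.5  0.3 -0. ] j6 1.78
 dp tool [-0.1092  0.3144  0.0354] (after rot: [-0.0243  0.3319  0.0363] ) dr [-0.0022 -0.0032  0.2612]
 per row / 8 [-0.0137  0.0393  0.0044] [-0.003   0.0415  0.0045] [-0.0003 -0.0004  0.0326]
```

View pics/w15.png

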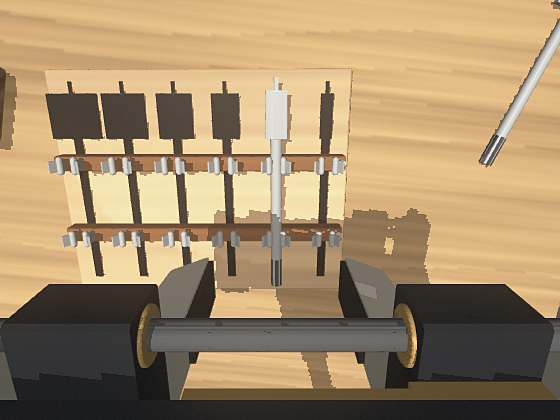

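View pics/rk15.png

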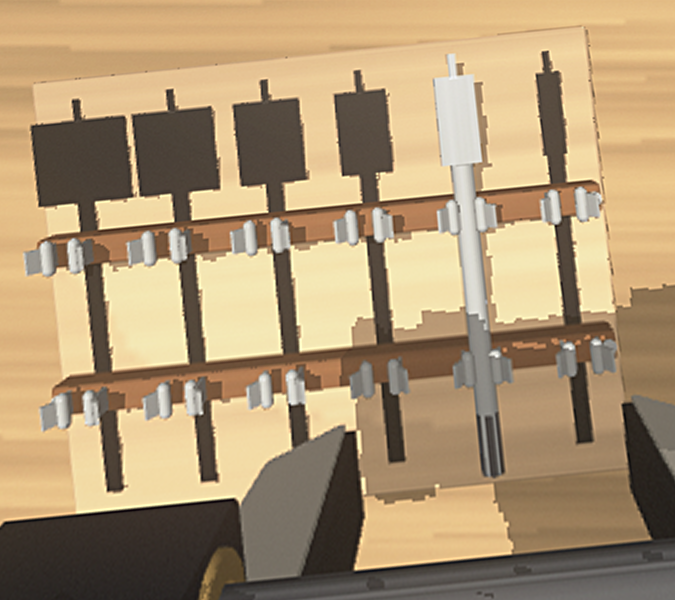

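```bash
python3 -m creep '[{"dr":[0,0,0.02],"dp":[-0.008,0.02,0],"jaw":-0.3},{"dr":[0,0,0.03],"dp":[-0.011,0.04,0],"jaw":-0.3},{"dr":[0,0,0.035],"dp":[-0.01,0.045,0],"jaw":-0.3},{"dr":[0,0,0.035],"dp":[-0.01,0.045,0],"jaw":-0.3},{"dr":[0,0,0.035],"dp":[-0.008,0.045,0],"jaw":-0.3},{"dr":[0,0,0.035],"dp":[-0.007,0.045,0.01],"jaw":-0.3},{"dr":[0,0,0.035],"dp":[-0.005,0.04,0.01],"jaw":-0.3},{"dr":[0,0,0.02],"dp":[0,0.025,0.01],"jaw":-0.3},{"dr":[0,0,0.01],"dp":[0,0.01,0],"jaw":-0.3},{"dr":[0,0,0],"dp":[0,0,0],"jaw":-0.3}]'
python3 - <<'E'
from h import *
im=vision.snapshot('wrist'); save('w16',im);p=vision.camera_params('wrist');np.save('w16.npy',p,allow_pickle=True)
plan(.448,-.0735,.12,-9.2)
bits(im,p,.35,.57,-.14,-.03,1500)
E
```

```text
time_s: 22.55
ee_pos: [0.4553, -0.0746, 0.1156]
orientation: [-0.001, 0.997, -0.081, -0.006]
ft_force: [-0.1, 0.1, 0.4]
width: 0.653
t 22.6 p [ 0.4554 -0.0739  0.1156] yaw -9.22 w 0.649 F [ 0.3 -0.1 -0.7] j6 1.4
 dp tool [-0.0074  0.0008 -0.0043] (after rot: [-0.0073  0.0008 -0.0044] ) dr [-0.0021  0.0121 -0.0003]
org [ 0.4485 -0.0728] tail [ 0.4455 -0.0723] tip [ 0.4488 -0.0728] yaw -9.23 wb 0.0347 wr 0.0089 L 0.1703
```

```bash
python3 -m creep '[{"dr":[0,0.006,0],"dp":[-0.004,-0.0005,0],"jaw":-0.2},{"dr":[0,0.006,0],"dp":[-0.003,0,0.006],"jaw":-0.2},{"dr":[0,0,0],"dp":[0,0,0.012],"jaw":-0.2},{"dr":[0,0,0],"dp":[0,0,0.016],"jaw":-0.2},{"dr":[0,0,0],"dp":[0,0,0.016],"jaw":-0.2},{"dr":[0,0,0],"dp":[0,0,0.016],"jaw":-0.2},{"dr":[0,0,0],"dp":[0,0,0.012],"jaw":-0.2},{"dr":[0,0,0],"dp":[0,0,0.008],"jaw":-0.2},{"dr":[0,0,0],"dp":[0,0,0.004],"jaw":-0.2},{"dr":[0,0,0],"dp":[0,0,0],"jaw":-0.2}]'
python3 - <<'E'
from h import *
plan(.448,-.073,.002,-9.2)
E
```

```text
time_s: 23.6
ee_pos: [0.4489, -0.0616, 0.0231]
orientation: [-0.001, 0.997, -0.072, 0.003]
ft_force: [-0.2, 0.5, 0.7]
width: 0.599
t 23.6 p [ 0.4489 -0.0616  0.0231] yaw -8.24 w 0.599 F [-0.2  0.5  0.7] j6 1.4
 dp tool [0.0006 0.0114 0.0211] (after rot: [0.001  0.0114 0.0211] ) dr [-0.003  -0.0065  0.0168]
```

```bash
python3 -m creep '[{"dr":[0,-0.003,0.008],"dp":[0.0005,0.004,0],"jaw":-0.2},{"dr":[0,-0.003,0.008],"dp":[0,0.004,0],"jaw":-0.2},{"dr":[0,0,0],"dp":[0,0.003,0],"jaw":-0.2},{"dr":[0,0,0],"dp":[0,0,0.003],"jaw":-0.2},{"dr":[0,0,0],"dp":[0,0,0.004],"jaw":-0.2},{"dr":[0,0,0],"dp":[0,0,0.004],"jaw":-0.2},{"dr":[0,0,0],"dp":[0,0,0.004],"jaw":-0.2},{"dr":[0,0,0],"dp":[0,0,0.003],"jaw":-0.2},{"dr":[0,0,0],"dp":[0,0,0],"jaw":-0.2},{"dr":[0,0,0],"dp":[0,0,0],"jaw":-0.2}]'
python3 - <<'E'
from h import *
plan(.448,-.073,.002,-9.2)
E
```

```text
time_s: 24.6
ee_pos: [0.4487, -0.0739, 0.0049]
orientation: [-0.001, 0.997, -0.081, 0.002]
ft_force: [0.0, -0.1, 0.3]
width: 0.602
t 24.6 p [ 0.4487 -0.0739  0.0049] yaw -9.24 w 0.602 F [ 0.  -0.1  0.3] j6 1.39
 dp tool [-0.0008 -0.0007  0.0029] (after rot: [-0.0008 -0.0007  0.0029] ) dr [-0.0025 -0.0031 -0.0007]
```

Down 3 mm, close, lift.

```bash
python3 -m creep '[{"dr":[0,0,0],"dp":[0,-0.0005,0.002],"jaw":-0.2},{"dr":[0,0,0],"dp":[0,0,0.001],"jaw":-0.2},{"dr":[0,0,0],"dp":[0,0,0],"jaw":1},{"dr":[0,0,0],"dp":[0,0,0],"jaw":1},{"dr":[0,0,0],"dp":[0,0,0],"jaw":1},{"dr":[0,0,0],"dp":[0,0,0],"jaw":1},{"dr":[0,0,0],"dp":[0,0,0],"jaw":1},{"dr":[0,0,0],"dp":[0,0,0],"jaw":1},{"dr":[0,0,0],"dp":[0,0,0],"jaw":1},{"dr":[0,0,0],"dp":[0,0,0],"jaw":1}]'
python3 -m creep '[{"dr":[0,0,0],"dp":[0,0,-0.01],"jaw":1},{"dr":[0,0,0],"dp":[0,0,-0.02],"jaw":1},{"dr":[0,0,0],"dp":[0,0,-0.03],"jaw":1},{"dr":[0,0,0],"dp":[0,0,-0.03],"jaw":1},{"dr":[0,0,0],"dp":[0,0,-0.02],"jaw":1},{"dr":[0,0,0],"dp":[0,0,-0.01],"jaw":1},{"dr":[0,0,0],"dp":[0,0,0],"jaw":1},{"dr":[0,0,0],"dp":[0,0,0],"jaw":1},{"dr":[0,0,0],"dp":[0,0,0],"jaw":1},{"dr":[0,0,0],"dp":[0,0,0],"jaw":1}]'
python3 - <<'E'
from h import *
plan(.512,.3696,.13,5.8,10)
E
```

```text
time_s: 25.6
ee_pos: [0.4492, -0.0733, 0.0021]
orientation: [-0.001, 0.997, -0.08, 0.002]
ft_force: [-0.3, 1.0, 0.3]
width: 0.087
time_s: 26.6
ee_pos: [0.4462, -0.0728, 0.1286]
orientation: [-0.001, 0.997, -0.08, 0.0]
ft_force: [0.6, 0.6, -1.4]
width: 0.082
t 26.6 p [ 0.4462 -0.0728  0.1286] yaw -9.23 w 0.082 F [ 0.6  0.6 -1.4] j6 1.4
 dp tool [-6.000e-03 -4.473e-01 -1.000e-04] (after rot: [ 0.1102 -0.4335 -0.0014] ) dr [-2.900e-03 -2.000e-04 -2.623e-01]
 per row / 10 [-0.0006 -0.0447 -0.    ] [ 0.011  -0.0434 -0.0001] [-0.0003 -0.     -0.0262]
```

```bash
python3 -m creep '[{"dr":[0,0,-0.02],"dp":[0,-0.025,0],"jaw":1},{"dr":[0,0,-0.03],"dp":[0.001,-0.045,0],"jaw":1},{"dr":[0,0,-0.03],"dp":[0.003,-0.047,0],"jaw":1},{"dr":[0,0,-0.03],"dp":[0.004,-0.047,0],"jaw":1},{"dr":[0,0,-0.03],"dp":[0.005,-0.047,0],"jaw":1},{"dr":[0,0,-0.03],"dp":[0.007,-0.047,0],"jaw":1},{"dr":[0,0,-0.03],"dp":[0.008,-0.047,0],"jaw":1},{"dr":[0,0,-0.03],"dp":[0.009,-0.047,0],"jaw":1},{"dr":[0,0,-0.02],"dp":[0.01,-0.04,0],"jaw":1},{"dr":[0,0,-0.01],"dp":[0.005,-0.02,0],"jaw":1}]'
python3 -m creep '[{"dr":[0,0,0],"dp":[0,0,0],"jaw":1},{"dr":[0,0,0],"dp":[0,0,0],"jaw":1},{"dr":[0,0,0],"dp":[0,0,0],"jaw":1},{"dr":[0,0,0],"dp":[0,0,0],"jaw":1},{"dr":[0,0,0],"dp":[0,0,0],"jaw":1},{"dr":[0,0,0],"dp":[0,0,0],"jaw":1},{"dr":[0,0,0],"dp":[0,0,0],"jaw":1},{"dr":[0,0,0],"dp":[0,0,0],"jaw":1},{"dr":[0,0,0],"dp":[0,0,0],"jaw":1},{"dr":[0,0,0],"dp":[0,0,0],"jaw":1}]'
python3 - <<'E'
from h import *
plan(.512,.3696,.05,5.8)
im=vision.snapshot('wrist'); save('w17',im);p=vision.camera_params('wrist');np.save('w17.npy',p,allow_pickle=True)
E
```

```text
time_s: 27.6
ee_pos: [0.5126, 0.3508, 0.1201]
orientation: [-0.0, 0.999, 0.051, -0.007]
ft_force: [0.3, -0.3, -0.9]
width: 0.085
time_s: 28.6
ee_pos: [0.5115, 0.3482, 0.1171]
orientation: [0.001, 0.999, 0.05, -0.009]
ft_force: [-0.5, 0.3, -2.0]
width: 0.088
t 28.6 p [0.5115 0.3482 0.1171] yaw 5.72 w 0.088 F [-0.5  0.3 -2. ] j6 1.94
 dp tool [ 0.0039 -0.0214  0.067 ] (after rot: [ 0.0026 -0.0213  0.0671] ) dr [ 0.0019  0.019  -0.0014]
```

View pics/w17.png

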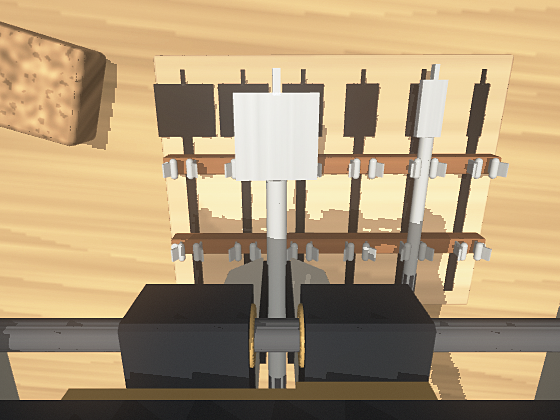

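```bash
python3 -m creep '[{"dr":[0,0.006,0],"dp":[0.001,-0.007,0],"jaw":1},{"dr":[0,0.006,0],"dp":[0.001,-0.007,0],"jaw":1},{"dr":[0,0.006,0],"dp":[0.001,-0.005,0],"jaw":1},{"dr":[0,0,0],"dp":[0,0,0],"jaw":1},{"dr":[0,0,0],"dp":[0,0,0.006],"jaw":1},{"dr":[0,0,0],"dp":[0,0,0.012],"jaw":1},{"dr":[0,0,0],"dp":[0,0,0.012],"jaw":1},{"dr":[0,0,0],"dp":[0,0,0.012],"jaw":1},{"dr":[0,0,0],"dp":[0,0,0.008],"jaw":1},{"dr":[0,0,0],"dp":[0,0,0],"jaw":1}]'
python3 - <<'E'
from h import *
plan(.512,.3696,.045,5.8)
E
```

```text
time_s: 29.65
ee_pos: [0.5115, 0.3688, 0.0607]
orientation: [0.002, 0.999, 0.05, -0.001]
ft_force: [-0.1, -0.6, -1.4]
width: 0.085
t 29.65 p [0.5115 0.3688 0.0607] yaw 5.76 w 0.085 F [-0.1 -0.6 -1.4] j6 1.98
 dp tool [ 0.0006 -0.0007  0.0157] (after rot: [ 0.0006 -0.0007  0.0157] ) dr [ 0.0031  0.0023 -0.0007]
```

```bash
python3 -m creep '[{"dr":[0.003,0.002,0],"dp":[0,-0.0007,0.003],"jaw":1},{"dr":[0,0,0],"dp":[0,0,0.004],"jaw":1},{"dr":[0,0,0],"dp":[0,0,0.004],"jaw":1},{"dr":[0,0,0],"dp":[0,0,0.003],"jaw":1},{"dr":[0,0,0],"dp":[0,0,0],"jaw":1},{"dr":[0,0,0],"dp":[0,0,0],"jaw":1},{"dr":[0,0,0],"dp":[0,0,0],"jaw":1},{"dr":[0,0,0],"dp":[0,0,0],"jaw":1},{"dr":[0,0,0],"dp":[0,0,0],"jaw":1},{"dr":[0,0,0],"dp":[0,0,0],"jaw":1}]'
python3 - <<'E'
from h import *
plan(.512,.3696,.0235,5.8)
im=vision.snapshot('wrist'); save('w18',im)
E
```

```text
time_s: 30.65
ee_pos: [0.5125, 0.3701, 0.047]
orientation: [-0.001, 0.999, 0.05, 0.001]
ft_force: [-0.7, 0.0, -1.4]
width: 0.083
t 30.65 p [0.5125 0.3701 0.047 ] yaw 5.75 w 0.083 F [-0.7  0.  -1.4] j6 1.97
 dp tool [-0.0007  0.0005  0.0235] (after rot: [-0.0006  0.0004  0.0235] ) dr [-0.0014 -0.0027 -0.0009]
```

View pics/w18.png

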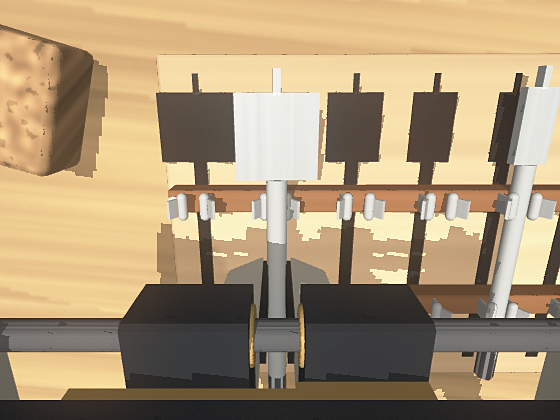

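```bash
python3 -m creep '[{"dr":[0,0,0],"dp":[0,0,0.003],"jaw":1},{"dr":[0,0,0],"dp":[0,0,0.004],"jaw":1},{"dr":[0,0,0],"dp":[0,0,0.004],"jaw":1},{"dr":[0,0,0],"dp":[0,0,0.003],"jaw":1},{"dr":[0,0,0],"dp":[0,0,0.003],"jaw":1},{"dr":[0,0,0],"dp":[0,0,0.003],"jaw":1},{"dr":[0,0,0],"dp":[0,0,0.002],"jaw":1},{"dr":[0,0,0],"dp":[0,0,0.002],"jaw":1},{"dr":[0,0,0],"dp":[0,0,0.001],"jaw":1},{"dr":[0,0,0],"dp":[0,0,0],"jaw":1}]'
python3 -m creep '[{"dr":[0,0,0],"dp":[0,0,0],"jaw":1},{"dr":[0,0,0],"dp":[0,0,0],"jaw":0.6},{"dr":[0,0,0],"dp":[0,0,0],"jaw":0.6},{"dr":[0,0,0],"dp":[0,0,0],"jaw":0.6},{"dr":[0,0,0],"dp":[0,0,-0.005],"jaw":0.6},{"dr":[0,0,0],"dp":[0,0,-0.01],"jaw":0.6},{"dr":[0,0,0],"dp":[0,0,-0.02],"jaw":0.6},{"dr":[0,0,0],"dp":[0,0,-0.03],"jaw":0.6},{"dr":[0,0,0],"dp":[0,0,-0.03],"jaw":0.3},{"dr":[0,0,0],"dp":[0,0,-0.02],"jaw":-0.2}]'
python3 - <<'E'
from h import *
im=vision.snapshot('wrist'); save('w19',im)
plan(.4608,-.1564,.12,-1.8,12)
E
```

```text
time_s: 31.7
ee_pos: [0.5133, 0.3706, 0.0241]
orientation: [-0.001, 0.999, 0.05, 0.003]
ft_force: [0.5, -1.0, -1.9]
width: 0.084
time_s: 32.7
ee_pos: [0.5113, 0.3692, 0.1415]
orientation: [0.0, 0.999, 0.05, -0.0]
ft_force: [0.4, 0.6, 0.3]
width: 0.325
t 32.75 p [0.5127 0.3701 0.145 ] yaw 5.76 w 0.371 F [1.  1.  2.8] j6 1.97
 dp tool [-0.1046  0.5187  0.0236] (after rot: [-0.0353  0.5278  0.025 ] ) dr [-0.0021 -0.0044  0.1319]
 per row / 12 [-0.0087  0.0432  0.002 ] [-0.0029  0.044   0.0021] [-0.0002 -0.0004  0.011 ]
```

View pics/w19.png

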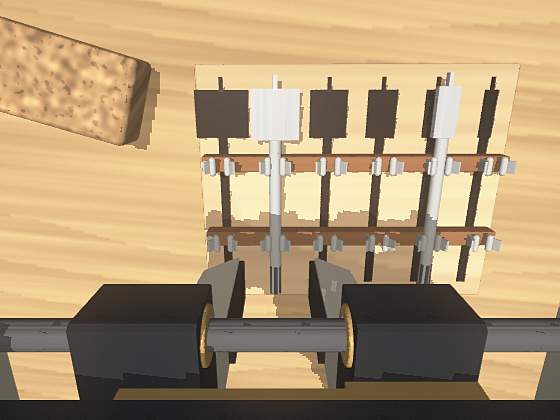

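```bash
python3 -m creep '[{"dr":[0,0,0],"dp":[-0.004,0.025,0],"jaw":-0.2},{"dr":[0,0,0.01],"dp":[-0.008,0.045,0],"jaw":-0.2},{"dr":[0,0,0.013],"dp":[-0.008,0.047,0],"jaw":-0.2},{"dr":[0,0,0.013],"dp":[-0.008,0.047,0],"jaw":-0.2},{"dr":[0,0,0.013],"dp":[-0.007,0.047,0],"jaw":-0.2},{"dr":[0,0,0.013],"dp":[-0.006,0.047,0],"jaw":-0.2},{"dr":[0,0,0.013],"dp":[-0.005,0.047,0],"jaw":-0.2},{"dr":[0,0,0.013],"dp":[-0.005,0.047,0],"jaw":-0.2},{"dr":[0,0,0.013],"dp":[-0.004,0.047,0],"jaw":-0.2},{"dr":[0,0,0.013],"dp":[-0.004,0.045,0],"jaw":-0.2}]'
python3 -m creep '[{"dr":[0,0,0.01],"dp":[-0.003,0.035,0],"jaw":-0.2},{"dr":[0,0,0],"dp":[-0.002,0.02,0],"jaw":-0.2},{"dr":[0,0,0],"dp":[0,0,0],"jaw":-0.2},{"dr":[0,0,0],"dp":[0,0,0],"jaw":-0.2},{"dr":[0,0,0],"dp":[0,0,0],"jaw":-0.2},{"dr":[0,0,0],"dp":[0,0,0],"jaw":-0.2},{"dr":[0,0,0],"dp":[0,0,0],"jaw":-0.2},{"dr":[0,0,0],"dp":[0,0,0],"jaw":-0.2},{"dr":[0,0,0],"dp":[0,0,0],"jaw":-0.2},{"dr":[0,0,0],"dp":[0,0,0],"jaw":-0.2}]'
python3 - <<'E'
from h import *
im=vision.snapshot('wrist'); save('w20',im);p=vision.camera_params('wrist');np.save('w20.npy',p,allow_pickle=True)
bits(im,p,.36,.57,-.21,-.11,1500)
plan(.4608,-.1564,.03,-1.8)
E
```

```text
time_s: 33.75
ee_pos: [0.4787, -0.0861, 0.1488]
orientation: [-0.003, 1.0, -0.003, 0.01]
ft_force: [0.6, -0.4, 0.6]
width: 0.599
time_s: 34.75
ee_pos: [0.4726, -0.1445, 0.1503]
orientation: [-0.003, 1.0, -0.01, 0.012]
ft_force: [0.5, -0.3, 0.2]
width: 0.6
org [ 0.4156 -0.1547] tail [ 0.4586 -0.156 ] tip [ 0.4611 -0.1561] yaw -1.82 wb 0.0089 wr 0.0084 L 0.1695
t 34.8 p [ 0.4726 -0.1445  0.1503] yaw -1.17 w 0.601 F [ 0.3 -0.   0.7] j6 1.12
 dp tool [-0.0144  0.0128  0.1199] (after rot: [-0.0114  0.0122  0.1203] ) dr [-0.0056 -0.0237  0.011 ]
```

View pics/w20.png

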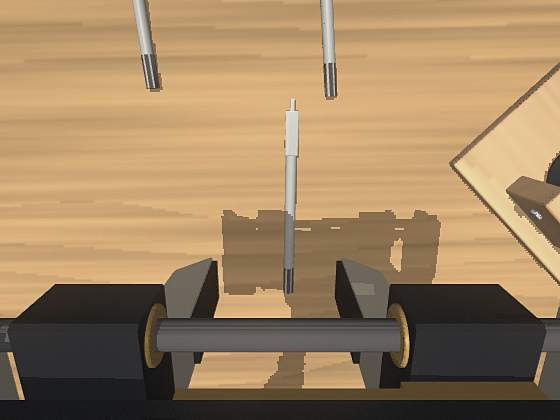

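```bash
python3 -m creep '[{"dr":[-0.003,-0.008,0.006],"dp":[-0.004,0.004,0],"jaw":-0.2},{"dr":[-0.003,-0.008,0.006],"dp":[-0.004,0.004,0],"jaw":-0.2},{"dr":[0,-0.008,0],"dp":[-0.003,0.004,0],"jaw":-0.2},{"dr":[0,0,0],"dp":[0,0,0.01],"jaw":-0.2},{"dr":[0,0,0],"dp":[0,0,0.02],"jaw":-0.2},{"dr":[0,0,0],"dp":[0,0,0.025],"jaw":-0.2},{"dr":[0,0,0],"dp":[0,0,0.025],"jaw":-0.2},{"dr":[0,0,0],"dp":[0,0,0.02],"jaw":-0.2},{"dr":[0,0,0],"dp":[0,0,0.01],"jaw":-0.2},{"dr":[0,0,0],"dp":[0,0,0],"jaw":-0.2}]'
python3 - <<'E'
from h import *
plan(.4600,-.156,.002,-1.8)
E
```

```text
time_s: 35.8
ee_pos: [0.4594, -0.1587, 0.0337]
orientation: [0.001, 1.0, -0.018, -0.001]
ft_force: [0.0, 0.3, 1.1]
width: 0.602
t 35.8 p [ 0.4594 -0.1587  0.0337] yaw -2.06 w 0.602 F [0.  0.3 1.1] j6 1.12
 dp tool [ 0.0006 -0.0027  0.0317] (after rot: [ 0.0005 -0.0027  0.0317] ) dr [ 0.0012  0.002  -0.0046]
```

```bash
python3 -m creep '[{"dr":[0,0,-0.004],"dp":[0,-0.0015,0.003],"jaw":-0.2},{"dr":[0,0,0],"dp":[0,-0.001,0.006],"jaw":-0.2},{"dr":[0,0,0],"dp":[0,0,0.006],"jaw":-0.2},{"dr":[0,0,0],"dp":[0,0,0.006],"jaw":-0.2},{"dr":[0,0,0],"dp":[0,0,0.004],"jaw":-0.2},{"dr":[0,0,0],"dp":[0,0,0.003],"jaw":-0.2},{"dr":[0,0,0],"dp":[0,0,0.002],"jaw":-0.2},{"dr":[0,0,0],"dp":[0,0,0],"jaw":-0.2},{"dr":[0,0,0],"dp":[0,0,0],"jaw":-0.2},{"dr":[0,0,0],"dp":[0,0,0],"jaw":-0.2}]'
python3 - <<'E'
from h import *
plan(.4600,-.156,.002,-1.8)
E
```

```text
time_s: 36.8
ee_pos: [0.4615, -0.157, 0.0037]
orientation: [0.002, 1.0, -0.016, 0.001]
ft_force: [-0.4, 0.4, 0.3]
width: 0.605
t 36.8 p [ 0.4615 -0.157   0.0037] yaw -1.81 w 0.605 F [-0.4  0.4  0.3] j6 1.12
 dp tool [-0.0015 -0.001   0.0017] (after rot: [-0.0015 -0.001   0.0017] ) dr [ 0.0036 -0.003  -0.0002]
```

```bash
python3 -m creep '[{"dr":[0.003,-0.002,0],"dp":[-0.0015,-0.001,0.001],"jaw":-0.2},{"dr":[0,0,0],"dp":[0,0,0.001],"jaw":-0.2},{"dr":[0,0,0],"dp":[0,0,0],"jaw":1},{"dr":[0,0,0],"dp":[0,0,0],"jaw":1},{"dr":[0,0,0],"dp":[0,0,0],"jaw":1},{"dr":[0,0,0],"dp":[0,0,0],"jaw":1},{"dr":[0,0,0],"dp":[0,0,0],"jaw":1},{"dr":[0,0,0],"dp":[0,0,0],"jaw":1},{"dr":[0,0,0],"dp":[0,0,0],"jaw":1},{"dr":[0,0,0],"dp":[0,0,0],"jaw":1}]'
python3 -m creep '[{"dr":[0,0,0],"dp":[0,0,-0.01],"jaw":1},{"dr":[0,0,0],"dp":[0,0,-0.02],"jaw":1},{"dr":[0,0,0],"dp":[0,0,-0.03],"jaw":1},{"dr":[0,0,0],"dp":[0,0,-0.03],"jaw":1},{"dr":[0,0,0],"dp":[0,0,-0.02],"jaw":1},{"dr":[0,0,0],"dp":[0,0,-0.01],"jaw":1},{"dr":[0,0,0],"dp":[0,0,0],"jaw":1},{"dr":[0,0,0],"dp":[0,0,0],"jaw":1},{"dr":[0,0,0],"dp":[0,0,0],"jaw":1},{"dr":[0,0,0],"dp":[0,0,0],"jaw":1}]'
python3 - <<'E'
from h import *
plan(.528,.2104,.13,5.8,8)
E
```

```text
time_s: 37.8
ee_pos: [0.4601, -0.156, 0.0019]
orientation: [0.0, 1.0, -0.016, 0.001]
ft_force: [0.1, -0.3, -0.1]
width: 0.09
time_s: 38.8
ee_pos: [0.4578, -0.1549, 0.1268]
orientation: [-0.001, 1.0, -0.016, -0.002]
ft_force: [0.3, -0.3, -0.8]
width: 0.089
t 38.8 p [ 0.4578 -0.1549  0.1268] yaw -1.81 w 0.089 F [ 0.3 -0.3 -0.8] j6 1.12
 dp tool [ 0.0586 -0.3673 -0.0028] (after rot: [ 0.1068 -0.3563 -0.0032] ) dr [-0.0018  0.0032 -0.1329]
 per row / 8 [ 0.0073 -0.0459 -0.0004] [ 0.0133 -0.0445 -0.0004] [-0.0002  0.0004 -0.0166]
```

```bash
python3 -m creep '[{"dr":[0,0,-0.01],"dp":[0.004,-0.025,0],"jaw":1},{"dr":[0,0,-0.018],"dp":[0.008,-0.045,0],"jaw":1},{"dr":[0,0,-0.018],"dp":[0.009,-0.047,0],"jaw":1},{"dr":[0,0,-0.018],"dp":[0.01,-0.047,0],"jaw":1},{"dr":[0,0,-0.018],"dp":[0.011,-0.047,0],"jaw":1},{"dr":[0,0,-0.018],"dp":[0.012,-0.047,0],"jaw":1},{"dr":[0,0,-0.018],"dp":[0.012,-0.047,0],"jaw":1},{"dr":[0,0,-0.018],"dp":[0.012,-0.045,0],"jaw":1},{"dr":[0,0,0],"dp":[0.008,-0.03,0],"jaw":1},{"dr":[0,0,0],"dp":[0,-0.01,0],"jaw":1}]'
python3 -m creep '[{"dr":[0,0,0],"dp":[0,0,0],"jaw":1},{"dr":[0,0,0],"dp":[0,0,0],"jaw":1},{"dr":[0,0,0],"dp":[0,0,0],"jaw":1},{"dr":[0,0,0],"dp":[0,0,0],"jaw":1},{"dr":[0,0,0],"dp":[0,0,0],"jaw":1},{"dr":[0,0,0],"dp":[0,0,0],"jaw":1},{"dr":[0,0,0],"dp":[0,0,0],"jaw":1},{"dr":[0,0,0],"dp":[0,0,0],"jaw":1},{"dr":[0,0,0],"dp":[0,0,0],"jaw":1},{"dr":[0,0,0],"dp":[0,0,0],"jaw":1}]'
python3 - <<'E'
from h import *
plan(.528,.2104,.05,5.8)
E
```

```text
time_s: 39.8
ee_pos: [0.5292, 0.2505, 0.1169]
orientation: [-0.001, 0.999, 0.052, -0.009]
ft_force: [0.4, -0.5, -0.1]
width: 0.081
time_s: 40.8
ee_pos: [0.5283, 0.245, 0.1152]
orientation: [0.0, 0.999, 0.049, -0.011]
ft_force: [-0.1, -0.7, -1.0]
width: 0.088
t 40.8 p [0.5283 0.245  0.1152] yaw 5.65 w 0.088 F [-0.1 -0.7 -1. ] j6 1.77
 dp tool [-0.0023  0.0344  0.0653] (after rot: [-0.0038  0.0344  0.0652] ) dr [-0.0006  0.0222 -0.0026]
```

```bash
python3 -m creep '[{"dr":[0,0.007,0],"dp":[-0.001,0.009,0],"jaw":1},{"dr":[0,0.007,0],"dp":[-0.001,0.012,0],"jaw":1},{"dr":[0,0.007,0],"dp":[-0.001,0.009,0],"jaw":1},{"dr":[0,0,0],"dp":[0,0.003,0],"jaw":1},{"dr":[0,0,0],"dp":[0,0,0.01],"jaw":1},{"dr":[0,0,0],"dp":[0,0,0.014],"jaw":1},{"dr":[0,0,0],"dp":[0,0,0.014],"jaw":1},{"dr":[0,0,0],"dp":[0,0,0.012],"jaw":1},{"dr":[0,0,0],"dp":[0,0,0.006],"jaw":1},{"dr":[0,0,0],"dp":[0,0,0],"jaw":1}]'
python3 - <<'E'
from h import *
plan(.528,.2104,.045,5.8)
im=vision.snapshot('wrist'); save('w21',im)
E
```

```text
time_s: 41.8
ee_pos: [0.5284, 0.2081, 0.055]
orientation: [-0.0, 0.999, 0.049, 0.0]
ft_force: [-0.6, 0.2, 0.5]
width: 0.087
t 41.8 p [0.5284 0.2081 0.055 ] yaw 5.57 w 0.087 F [-0.6  0.2  0.5] j6 1.71
 dp tool [-0.0001 -0.0023  0.01  ] (after rot: [-0.0001 -0.0023  0.01  ] ) dr [-0.0005 -0.0005 -0.0039]
```

View pics/w21.png

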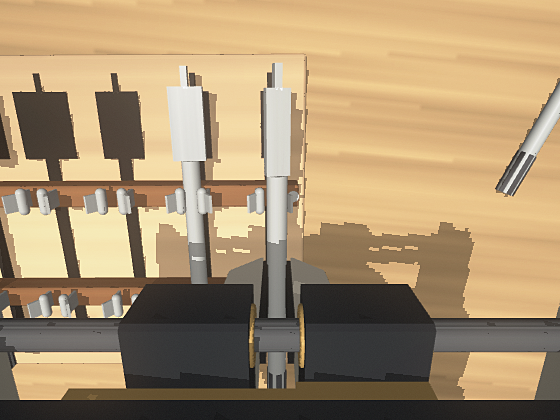

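```bash
python3 -m creep '[{"dr":[0,0,-0.003],"dp":[0,-0.0012,0],"jaw":1},{"dr":[0,0,0],"dp":[0,-0.0011,0.002],"jaw":1},{"dr":[0,0,0],"dp":[0,0,0.003],"jaw":1},{"dr":[0,0,0],"dp":[0,0,0.003],"jaw":1},{"dr":[0,0,0],"dp":[0,0,0.002],"jaw":1},{"dr":[0,0,0],"dp":[0,0,0],"jaw":1},{"dr":[0,0,0],"dp":[0,0,0],"jaw":1},{"dr":[0,0,0],"dp":[0,0,0],"jaw":1},{"dr":[0,0,0],"dp":[0,0,0],"jaw":1},{"dr":[0,0,0],"dp":[0,0,0],"jaw":1}]'
python3 - <<'E'
from h import *
plan(.528,.2104,.0235,5.8)
im=vision.snapshot('wrist'); save('w22',im)
E
```

```text
time_s: 42.85
ee_pos: [0.5298, 0.2112, 0.0467]
orientation: [-0.001, 0.999, 0.05, 0.003]
ft_force: [-0.4, -0.0, 0.1]
width: 0.086
t 42.85 p [0.5298 0.2112 0.0467] yaw 5.78 w 0.086 F [-0.4 -0.   0.1] j6 1.71
 dp tool [-0.002   0.0007  0.0232] (after rot: [-0.0019  0.0007  0.0232] ) dr [-0.0013 -0.0052 -0.0003]
```

View pics/w22.png

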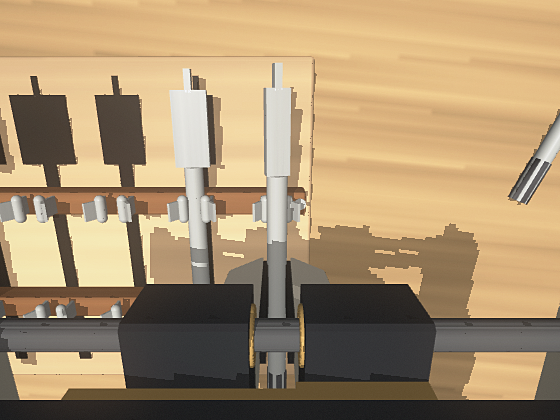

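```bash
python3 -m creep '[{"dr":[0,-0.003,0],"dp":[-0.001,0.0005,0.003],"jaw":1},{"dr":[0,-0.002,0],"dp":[-0.001,0,0.004],"jaw":1},{"dr":[0,0,0],"dp":[0,0,0.004],"jaw":1},{"dr":[0,0,0],"dp":[0,0,0.003],"jaw":1},{"dr":[0,0,0],"dp":[0,0,0.003],"jaw":1},{"dr":[0,0,0],"dp":[0,0,0.003],"jaw":1},{"dr":[0,0,0],"dp":[0,0,0.002],"jaw":1},{"dr":[0,0,0],"dp":[0,0,0.002],"jaw":1},{"dr":[0,0,0],"dp":[0,0,0.001],"jaw":1},{"dr":[0,0,0],"dp":[0,0,0],"jaw":1}]'
python3 - <<'E'
from h import *
plan(.528,.2104,.0235,5.8)
im=vision.snapshot('wrist'); save('w23',im)
E
```

```text
time_s: 43.9
ee_pos: [0.5285, 0.2113, 0.024]
orientation: [-0.001, 0.999, 0.051, 0.002]
ft_force: [-0.8, 1.5, -2.7]
width: 0.088
t 43.9 p [0.5285 0.2113 0.024 ] yaw 5.8 w 0.088 F [-0.8  1.5 -2.7] j6 1.71
 dp tool [-0.0006  0.0008  0.0005] (after rot: [-0.0006  0.0008  0.0005] ) dr [-0.0022 -0.0032 -0.    ]
```

View pics/w23.png

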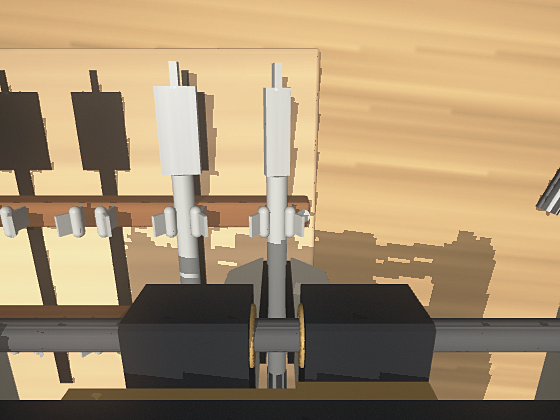

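```bash
python3 -m creep '[{"dr":[0,0,0],"dp":[0,0,0],"jaw":0.6},{"dr":[0,0,0],"dp":[0,0,0],"jaw":0.6},{"dr":[0,0,0],"dp":[0,0,0],"jaw":0.6},{"dr":[0,0,0],"dp":[0,0,-0.005],"jaw":0.6},{"dr":[0,0,0],"dp":[0,0,-0.01],"jaw":0.6},{"dr":[0,0,0],"dp":[0,0,-0.02],"jaw":0.6},{"dr":[0,0,0],"dp":[0,0,-0.03],"jaw":0.6},{"dr":[0,0,0],"dp":[0,0,-0.03],"jaw":0.3},{"dr":[0,0,0],"dp":[0,0,-0.02],"jaw":-0.2},{"dr":[0,0,0],"dp":[0,0,0],"jaw":-0.2}]'
python3 - <<'E'
from h import *
im=vision.snapshot('wrist'); save('w24',im)
im=vision.snapshot('top'); save('top2',im); p=vision.camera_params('top'); bits(im,p,.5,.76,-.25,.13,1500)
plan(.640,.060,.13,-15.7,6)
E
```

```text
time_s: 44.95
ee_pos: [0.5283, 0.2106, 0.1451]
orientation: [-0.001, 0.999, 0.05, 0.001]
ft_force: [-0.1, 0.8, -0.8]
width: 0.41
org [ 0.6384 -0.0449] tail [ 0.6404 -0.0448] tip [ 0.6365 -0.0451] yaw 3.45 wb 0.0204 wr 0.0067 L 0.1631
org [0.642  0.0609] tail [0.643  0.0606] tip [0.637  0.0623] yaw -15.64 wb 0.0267 wr 0.0071 L 0.1608
org [ 0.6305 -0.1821] tail [ 0.6305 -0.1821] tip [ 0.6227 -0.1826] yaw 3.83 wb 0.0387 wr 0.0067 L 0.1592
t 45.05 p [0.5268 0.2102 0.1421] yaw 5.79 w 0.497 F [-0.2 -0.3  0.4] j6 1.71
 dp tool [0.0976 0.1608 0.0117] (after rot: [0.1497 0.1139 0.0121] ) dr [-0.0005  0.0025  0.3751]
 per row / 6 [0.0163 0.0268 0.0019] [0.0249 0.019  0.002 ] [-0.0001  0.0004  0.0625]
```

View pics/w24.png

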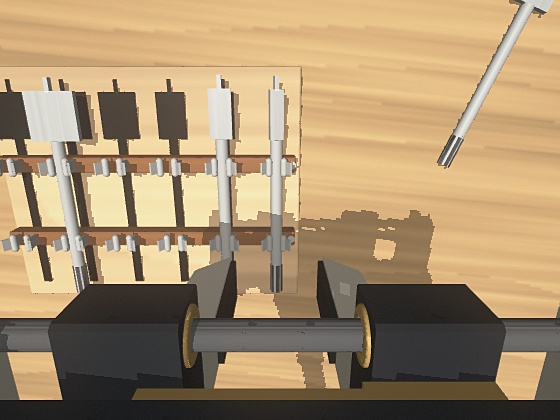

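```bash
python3 -m creep '[{"dr":[0,0,0.03],"dp":[0.01,0.015,0],"jaw":-0.2},{"dr":[0,0,0.06],"dp":[0.018,0.026,0],"jaw":-0.2},{"dr":[0,0,0.06],"dp":[0.02,0.025,0],"jaw":-0.2},{"dr":[0,0,0.06],"dp":[0.022,0.024,0],"jaw":-0.2},{"dr":[0,0,0.06],"dp":[0.024,0.022,0],"jaw":-0.2},{"dr":[0,0,0.06],"dp":[0.024,0.02,0],"jaw":-0.2},{"dr":[0,0,0.04],"dp":[0.012,0.01,0],"jaw":-0.2},{"dr":[0,0,0],"dp":[0,0,0],"jaw":-0.2},{"dr":[0,0,0],"dp":[0,0,0],"jaw":-0.2},{"dr":[0,0,0],"dp":[0,0,0],"jaw":-0.2}]'
python3 - <<'E'
from h import *
im=vision.snapshot('wrist'); save('w25',im);p=vision.camera_params('wrist');np.save('w25.npy',p,allow_pickle=True)
bits(im,p,.53,.76,-.01,.13,1500)
plan(.640,.060,.03,-15.7)
E
```

```text
time_s: 46.05
ee_pos: [0.6489, 0.0494, 0.1269]
orientation: [0.002, 0.989, -0.144, -0.012]
ft_force: [0.8, 1.2, 0.1]
width: 0.599
org [0.6403 0.0598] tail [0.6374 0.0606] tip [0.6406 0.0597] yaw -15.75 wb 0.0284 wr 0.0084 L 0.1703
t 46.1 p [0.6488 0.0497 0.127 ] yaw -16.59 w 0.599 F [-0.2  0.2  1.2] j6 1.82
 dp tool [-0.0091 -0.0082  0.0972] (after rot: [-0.0113 -0.0076  0.097 ] ) dr [ 0.0079  0.0239 -0.0154]
```

View pics/w25.png

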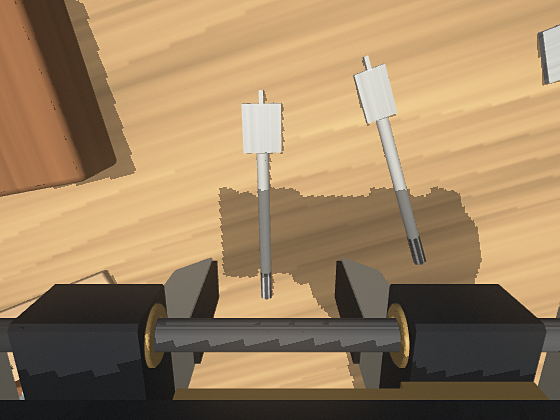

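```bash
python3 - <<'E'
from h import *
p=vision.camera_params('top')
for z in (0,.05): print([unproj(p,*c,z)[:2].round(3) for c in [(246,122),(243,160),(220,158)]])
# wrist views of the mallet lower right corner (118,164),(82,178)
q=np.load('w25.npy',allow_pickle=True).item()
for z in (0.0,.03,.05,.06): print(z,[unproj(q,*c,z)[:2].round(3) for c in [(115,160),(85,180),(133,175)]])
E
python3 -c "
import cv2;im=cv2.imread('pics/side0.png');cv2.imwrite('pics/sm.png',cv2.resize(im[120:210,300:400],None,fx=5,fy=5))"
```

```text
[array([0.834, 0.146]), array([0.718, 0.155]), array([0.725, 0.224])]
[array([0.822, 0.143]), array([0.71 , 0.152]), array([0.717, 0.219])]
0.0 [array([0.713, 0.157]), array([0.705, 0.186]), array([0.698, 0.149])]
0.03 [array([0.715, 0.143]), array([0.708, 0.169]), array([0.702, 0.136])]
0.05 [array([0.716, 0.134]), array([0.71 , 0.158]), array([0.704, 0.127])]
0.06 [array([0.717, 0.129]), array([0.711, 0.152]), array([0.705, 0.123])]
```

View pics/sm.png

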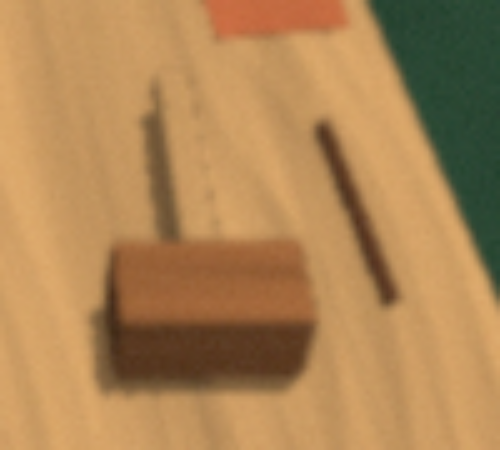

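```bash
python3 -m creep '[{"dr":[0.004,0.008,-0.006],"dp":[-0.004,-0.003,0],"jaw":-0.2},{"dr":[0.004,0.008,-0.005],"dp":[-0.003,-0.003,0],"jaw":-0.2},{"dr":[0,0.008,-0.004],"dp":[-0.003,-0.002,0],"jaw":-0.2},{"dr":[0,0,0],"dp":[0,0,0.01],"jaw":-0.2},{"dr":[0,0,0],"dp":[0,0,0.016],"jaw":-0.2},{"dr":[0,0,0],"dp":[0,0,0.02],"jaw":-0.2},{"dr":[0,0,0],"dp":[0,0,0.02],"jaw":-0.2},{"dr":[0,0,0],"dp":[0,0,0.014],"jaw":-0.2},{"dr":[0,0,0],"dp":[0,0,0.008],"jaw":-0.2},{"dr":[0,0,0],"dp":[0,0,0],"jaw":-0.2}]'
python3 - <<'E'
from h import *
plan(.640,.060,.002,-15.75)
E
```

```text
time_s: 47.1
ee_pos: [0.6388, 0.0663, 0.0353]
orientation: [-0.001, 0.991, -0.132, 0.002]
ft_force: [-0.6, 0.4, 0.4]
width: 0.601
t 47.1 p [0.6388 0.0663 0.0353] yaw -15.18 w 0.601 F [-0.6  0.4  0.4] j6 1.82
 dp tool [0.0027 0.0058 0.0334] (after rot: [0.0029 0.0057 0.0333] ) dr [-0.0018 -0.0043  0.0099]
```

```bash
python3 -m creep '[{"dr":[0,-0.002,0.005],"dp":[0.001,0.003,0.003],"jaw":-0.2},{"dr":[0,-0.002,0.005],"dp":[0.001,0.003,0.006],"jaw":-0.2},{"dr":[0,0,0],"dp":[0,0,0.006],"jaw":-0.2},{"dr":[0,0,0],"dp":[0,0,0.006],"jaw":-0.2},{"dr":[0,0,0],"dp":[0,0,0.005],"jaw":-0.2},{"dr":[0,0,0],"dp":[0,0,0.003],"jaw":-0.2},{"dr":[0,0,0],"dp":[0,0,0.002],"jaw":-0.2},{"dr":[0,0,0],"dp":[0,0,0],"jaw":-0.2},{"dr":[0,0,0],"dp":[0,0,0],"jaw":-0.2},{"dr":[0,0,0],"dp":[0,0,0],"jaw":-0.2}]'
python3 - <<'E'
from h import *
plan(.640,.060,.002,-15.75)
E
```

```text
time_s: 48.1
ee_pos: [0.6409, 0.0594, 0.004]
orientation: [-0.001, 0.99, -0.137, 0.002]
ft_force: [-0.5, 0.2, 0.8]
width: 0.6
t 48.1 p [0.6409 0.0594 0.004 ] yaw -15.81 w 0.6 F [-0.5  0.2  0.8] j6 1.82
 dp tool [-0.001  -0.0003  0.002 ] (after rot: [-0.001  -0.0003  0.002 ] ) dr [-0.0028 -0.0042 -0.001 ]
```

```bash
python3 -m creep '[{"dr":[-0.003,-0.003,0],"dp":[-0.001,0,0.001],"jaw":-0.2},{"dr":[0,0,0],"dp":[0,0,0.001],"jaw":-0.2},{"dr":[0,0,0],"dp":[0,0,0],"jaw":1},{"dr":[0,0,0],"dp":[0,0,0],"jaw":1},{"dr":[0,0,0],"dp":[0,0,0],"jaw":1},{"dr":[0,0,0],"dp":[0,0,0],"jaw":1},{"dr":[0,0,0],"dp":[0,0,0],"jaw":1},{"dr":[0,0,0],"dp":[0,0,0],"jaw":1},{"dr":[0,0,0],"dp":[0,0,0],"jaw":1},{"dr":[0,0,0],"dp":[0,0,0],"jaw":1}]'
python3 -m creep '[{"dr":[0,0,0],"dp":[0,0,-0.01],"jaw":1},{"dr":[0,0,0],"dp":[0,0,-0.02],"jaw":1},{"dr":[0,0,0],"dp":[0,0,-0.03],"jaw":1},{"dr":[0,0,0],"dp":[0,0,-0.03],"jaw":1},{"dr":[0,0,0],"dp":[0,0,-0.03],"jaw":1},{"dr":[0,0,0],"dp":[0,0,-0.01],"jaw":1},{"dr":[0,0,0],"dp":[0,0,0],"jaw":1},{"dr":[0,0,0],"dp":[0,0,0],"jaw":1},{"dr":[0,0,0],"dp":[0,0,0],"jaw":1},{"dr":[0,0,0],"dp":[0,0,0],"jaw":1}]'
python3 - <<'E'
from h import *
plan(.516,.3298,.13,5.8,8)
E
```

```text
time_s: 49.1
ee_pos: [0.6403, 0.0598, 0.0025]
orientation: [0.0, 0.991, -0.137, 0.001]
ft_force: [0.2, 1.2, -0.2]
width: 0.082
time_s: 50.1
ee_pos: [0.6368, 0.0598, 0.1347]
orientation: [0.001, 0.99, -0.137, -0.004]
ft_force: [-0.5, 0.2, -0.3]
width: 0.09
t 50.1 p [0.6368 0.0598 0.1347] yaw -15.81 w 0.09 F [-0.5  0.2 -0.3] j6 1.82
 dp tool [-0.1898 -0.2269  0.0054] (after rot: [-0.0929 -0.2808  0.0047] ) dr [ 0.0013  0.0074 -0.3771]
 per row / 8 [-0.0237 -0.0284  0.0007] [-0.0116 -0.0351  0.0006] [ 0.0002  0.0009 -0.0471]
```

```bash
python3 -m creep '[{"dr":[0,0,-0.03],"dp":[-0.013,-0.015,0],"jaw":1},{"dr":[0,0,-0.05],"dp":[-0.023,-0.029,0],"jaw":1},{"dr":[0,0,-0.05],"dp":[-0.022,-0.031,0],"jaw":1},{"dr":[0,0,-0.05],"dp":[-0.02,-0.033,0],"jaw":1},{"dr":[0,0,-0.05],"dp":[-0.018,-0.034,0],"jaw":1},{"dr":[0,0,-0.05],"dp":[-0.016,-0.036,0],"jaw":1},{"dr":[0,0,-0.05],"dp":[-0.014,-0.037,0],"jaw":1},{"dr":[0,0,-0.04],"dp":[-0.012,-0.037,0],"jaw":1},{"dr":[0,0,0],"dp":[-0.006,-0.02,0],"jaw":1},{"dr":[0,0,0],"dp":[0,0,0],"jaw":1}]'
python3 -m creep '[{"dr":[0,0,0],"dp":[0,0,0],"jaw":1},{"dr":[0,0,0],"dp":[0,0,0],"jaw":1},{"dr":[0,0,0],"dp":[0,0,0],"jaw":1},{"dr":[0,0,0],"dp":[0,0,0],"jaw":1},{"dr":[0,0,0],"dp":[0,0,0],"jaw":1},{"dr":[0,0,0],"dp":[0,0,0],"jaw":1},{"dr":[0,0,0],"dp":[0,0,0],"jaw":1},{"dr":[0,0,0],"dp":[0,0,0],"jaw":1},{"dr":[0,0,0],"dp":[0,0,0],"jaw":1},{"dr":[0,0,0],"dp":[0,0,0],"jaw":1}]'
python3 - <<'E'
from h import *
plan(.516,.3298,.05,5.8)
E
```

```text
time_s: 51.1
ee_pos: [0.5, 0.3609, 0.1258]
orientation: [0.001, 0.998, 0.059, -0.013]
ft_force: [0.0, -0.1, -1.0]
width: 0.088
time_s: 52.1
ee_pos: [0.5006, 0.3571, 0.1244]
orientation: [0.002, 0.998, 0.058, -0.014]
ft_force: [-0.6, 0.8, -0.9]
width: 0.081
t 52.1 p [0.5006 0.3571 0.1244] yaw 6.61 w 0.081 F [-0.6  0.8 -0.9] j6 1.94
 dp tool [0.0142 0.0288 0.0741] (after rot: [0.0125 0.0288 0.0744] ) dr [0.0019 0.0282 0.0141]
```

```bash
python3 -m creep '[{"dr":[0,0.009,0.005],"dp":[0.004,0.007,0],"jaw":1},{"dr":[0,0.009,0.005],"dp":[0.004,0.009,0],"jaw":1},{"dr":[0,0.009,0.004],"dp":[0.004,0.007,0],"jaw":1},{"dr":[0,0,0],"dp":[0.001,0.003,0],"jaw":1},{"dr":[0,0,0],"dp":[0,0,0.01],"jaw":1},{"dr":[0,0,0],"dp":[0,0,0.014],"jaw":1},{"dr":[0,0,0],"dp":[0,0,0.016],"jaw":1},{"dr":[0,0,0],"dp":[0,0,0.014],"jaw":1},{"dr":[0,0,0],"dp":[0,0,0.008],"jaw":1},{"dr":[0,0,0],"dp":[0,0,0],"jaw":1}]'
python3 - <<'E'
from h import *
plan(.516,.3298,.045,5.8)
E
```

```text
time_s: 53.1
ee_pos: [0.5178, 0.3294, 0.0575]
orientation: [0.001, 0.999, 0.049, 0.0]
ft_force: [-0.0, -0.6, -1.1]
width: 0.091
t 53.1 p [0.5178 0.3294 0.0575] yaw 5.66 w 0.091 F [-0.  -0.6 -1.1] j6 1.92
 dp tool [-0.0018 -0.0006  0.0125] (after rot: [-0.0017 -0.0006  0.0125] ) dr [ 0.002  -0.0006 -0.0024]
```

```bash
python3 -m creep '[{"dr":[0,0,-0.002],"dp":[-0.0015,-0.0005,0.002],"jaw":1},{"dr":[0,0,0],"dp":[0,0,0.003],"jaw":1},{"dr":[0,0,0],"dp":[0,0,0.003],"jaw":1},{"dr":[0,0,0],"dp":[0,0,0.003],"jaw":1},{"dr":[0,0,0],"dp":[0,0,0],"jaw":1},{"dr":[0,0,0],"dp":[0,0,0],"jaw":1},{"dr":[0,0,0],"dp":[0,0,0],"jaw":1},{"dr":[0,0,0],"dp":[0,0,0],"jaw":1},{"dr":[0,0,0],"dp":[0,0,0],"jaw":1},{"dr":[0,0,0],"dp":[0,0,0],"jaw":1}]'
python3 - <<'E'
from h import *
plan(.516,.3298,.0235,5.8)
im=vision.snapshot('wrist'); save('w26',im)
E
```

```text
time_s: 54.1
ee_pos: [0.5174, 0.3306, 0.048]
orientation: [0.0, 0.999, 0.051, 0.002]
ft_force: [-0.7, -0.6, 0.4]
width: 0.085
t 54.1 p [0.5174 0.3306 0.048 ] yaw 5.8 w 0.085 F [-0.7 -0.6  0.4] j6 1.92
 dp tool [-0.0016  0.0007  0.0245] (after rot: [-0.0015  0.0007  0.0245] ) dr [ 0.0005 -0.0047 -0.0001]
```

View pics/w26.png

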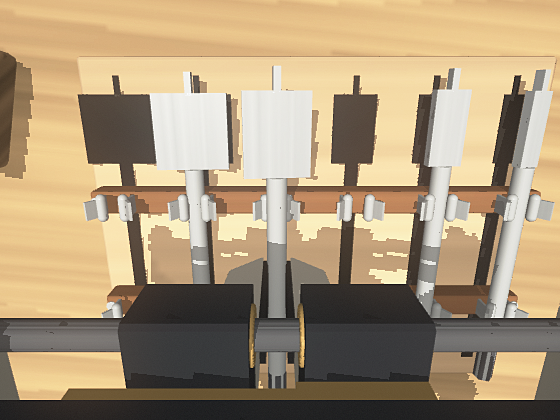

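```bash
python3 -m creep '[{"dr":[0,-0.003,0],"dp":[-0.001,0.0005,0.003],"jaw":1},{"dr":[0,-0.002,0],"dp":[0,0,0.004],"jaw":1},{"dr":[0,0,0],"dp":[0,0,0.004],"jaw":1},{"dr":[0,0,0],"dp":[0,0,0.004],"jaw":1},{"dr":[0,0,0],"dp":[0,0,0.003],"jaw":1},{"dr":[0,0,0],"dp":[0,0,0.003],"jaw":1},{"dr":[0,0,0],"dp":[0,0,0.002],"jaw":1},{"dr":[0,0,0],"dp":[0,0,0.002],"jaw":1},{"dr":[0,0,0],"dp":[0,0,0.001],"jaw":1},{"dr":[0,0,0],"dp":[0,0,0],"jaw":1}]'
python3 -m creep '[{"dr":[0,0,0],"dp":[0,0,0],"jaw":1},{"dr":[0,0,0],"dp":[0,0,0],"jaw":0.6},{"dr":[0,0,0],"dp":[0,0,0],"jaw":0.6},{"dr":[0,0,0],"dp":[0,0,0],"jaw":0.6},{"dr":[0,0,0],"dp":[0,0,-0.005],"jaw":0.6},{"dr":[0,0,0],"dp":[0,0,-0.01],"jaw":0.6},{"dr":[0,0,0],"dp":[0,0,-0.02],"jaw":0.6},{"dr":[0,0,0],"dp":[0,0,-0.03],"jaw":0.6},{"dr":[0,0,0],"dp":[0,0,-0.03],"jaw":0.3},{"dr":[0,0,0],"dp":[0,0,-0.02],"jaw":-0.2}]'
python3 - <<'E'
from h import *
im=vision.snapshot('wrist'); save('w27',im)
im=vision.snapshot('top'); save('top3',im); p=vision.camera_params('top'); bits(im,p,.5,.76,-.25,.13,1500)
plan(.639,-.0455,.13,3.45,10)
E
```

```text
time_s: 55.15
ee_pos: [0.5171, 0.3307, 0.0246]
orientation: [-0.001, 0.999, 0.051, 0.001]
ft_force: [0.2, -0.1, -2.9]
width: 0.088
time_s: 56.15
ee_pos: [0.5153, 0.3294, 0.142]
orientation: [0.001, 0.999, 0.051, -0.002]
ft_force: [0.4, 0.1, 0.3]
width: 0.325
org [ 0.6384 -0.045 ] tail [ 0.6404 -0.0448] tip [ 0.6365 -0.0451] yaw 3.45 wb 0.0204 wr 0.0067 L 0.1631
org [ 0.6305 -0.1821] tail [ 0.6305 -0.1821] tip [ 0.6226 -0.1826] yaw 3.86 wb 0.0387 wr 0.0067 L 0.1591
t 56.25 p [0.5166 0.33   0.1434] yaw 5.81 w 0.413 F [ 0.4  1.  -0.9] j6 1.91
 dp tool [0.0837 0.386  0.0135] (after rot: [0.0996 0.3822 0.0134] ) dr [ 0.0004 -0.0003  0.0412]
 per row / 10 [0.0084 0.0386 0.0014] [0.01   0.0382 0.0013] [ 0.     -0.      0.0041]
```

View pics/w27.png

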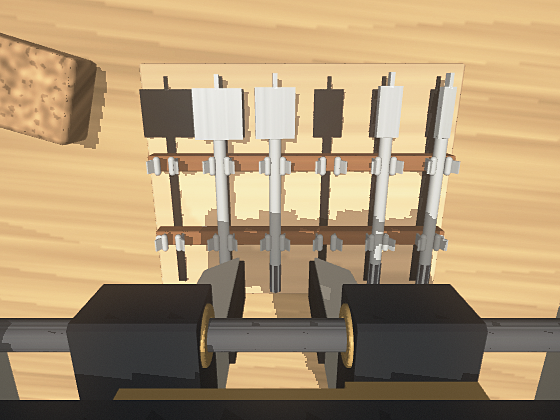

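```bash
python3 -m creep '[{"dr":[0,0,0],"dp":[0.005,0.022,0],"jaw":-0.2},{"dr":[0,0,0.005],"dp":[0.009,0.04,0],"jaw":-0.2},{"dr":[0,0,0.005],"dp":[0.009,0.045,0],"jaw":-0.2},{"dr":[0,0,0.005],"dp":[0.009,0.045,0],"jaw":-0.2},{"dr":[0,0,0.005],"dp":[0.009,0.045,0],"jaw":-0.2},{"dr":[0,0,0.005],"dp":[0.01,0.045,0],"jaw":-0.2},{"dr":[0,0,0.005],"dp":[0.01,0.045,0],"jaw":-0.2},{"dr":[0,0,0.005],"dp":[0.01,0.045,0],"jaw":-0.2},{"dr":[0,0,0],"dp":[0.01,0.035,0],"jaw":-0.2},{"dr":[0,0,0],"dp":[0.005,0.018,0],"jaw":-0.2}]'
python3 -m creep '[{"dr":[0,0,0],"dp":[0,0,0],"jaw":-0.2},{"dr":[0,0,0],"dp":[0,0,0],"jaw":-0.2},{"dr":[0,0,0],"dp":[0,0,0],"jaw":-0.2},{"dr":[0,0,0],"dp":[0,0,0],"jaw":-0.2},{"dr":[0,0,0],"dp":[0,0,0],"jaw":-0.2},{"dr":[0,0,0],"dp":[0,0,0],"jaw":-0.2},{"dr":[0,0,0],"dp":[0,0,0],"jaw":-0.2},{"dr":[0,0,0],"dp":[0,0,0],"jaw":-0.2},{"dr":[0,0,0],"dp":[0,0,0],"jaw":-0.2},{"dr":[0,0,0],"dp":[0,0,0],"jaw":-0.2}]'
python3 - <<'E'
from h import *
im=vision.snapshot('wrist'); save('w28',im);p=vision.camera_params('wrist');np.save('w28.npy',p,allow_pickle=True)
bits(im,p,.53,.76,-.12,.03,1500)
plan(.6385,-.0465,.03,3.45)
E
```

```text
time_s: 57.25
ee_pos: [0.6348, -0.057, 0.1374]
orientation: [-0.001, 0.999, 0.036, -0.003]
ft_force: [0.3, 0.1, -0.0]
width: 0.599
time_s: 58.25
ee_pos: [0.6332, -0.0517, 0.1362]
orientation: [-0.002, 0.999, 0.038, -0.005]
ft_force: [0.4, -0.5, -0.4]
width: 0.599
org [ 0.6382 -0.0466] tail [ 0.6352 -0.0468] tip [ 0.6379 -0.0466] yaw 3.44 wb 0.0222 wr 0.0089 L 0.1697
t 58.3 p [ 0.6332 -0.0517  0.1361] yaw 4.38 w 0.6 F [-0.3 -0.7  0.3] j6 1.29
 dp tool [ 0.0067 -0.0044  0.1061] (after rot: [ 0.0056 -0.0049  0.1061] ) dr [-0.0039  0.0101  0.0163]
```

View pics/w28.png

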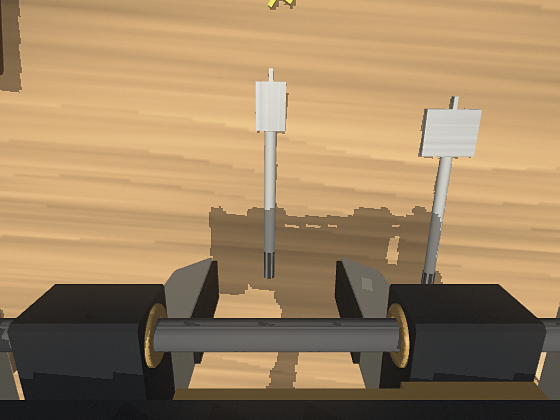

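```bash
python3 -m creep '[{"dr":[-0.002,0.005,0.006],"dp":[0.003,-0.002,0],"jaw":-0.2},{"dr":[-0.002,0.005,0.006],"dp":[0.002,-0.002,0],"jaw":-0.2},{"dr":[0,0,0.004],"dp":[0.001,0,0.006],"jaw":-0.2},{"dr":[0,0,0],"dp":[0,0,0.012],"jaw":-0.2},{"dr":[0,0,0],"dp":[0,0,0.018],"jaw":-0.2},{"dr":[0,0,0],"dp":[0,0,0.02],"jaw":-0.2},{"dr":[0,0,0],"dp":[0,0,0.02],"jaw":-0.2},{"dr":[0,0,0],"dp":[0,0,0.016],"jaw":-0.2},{"dr":[0,0,0],"dp":[0,0,0.01],"jaw":-0.2},{"dr":[0,0,0],"dp":[0,0,0],"jaw":-0.2}]'
python3 - <<'E'
from h import *
plan(.638,-.0466,.002,3.45)
E
```

```text
time_s: 59.3
ee_pos: [0.6378, -0.0468, 0.0245]
orientation: [-0.0, 1.0, 0.029, -0.001]
ft_force: [-0.6, -0.8, 0.3]
width: 0.598
t 59.3 p [ 0.6378 -0.0468  0.0245] yaw 3.35 w 0.598 F [-0.6 -0.8  0.3] j6 1.32
 dp tool [ 0.0003 -0.0002  0.0225] (after rot: [ 0.0002 -0.0002  0.0225] ) dr [-0.0005  0.0028 -0.0017]
```

```bash
python3 -m creep '[{"dr":[0,0.002,0],"dp":[0,0,0.003],"jaw":-0.2},{"dr":[0,0,0],"dp":[0,0,0.005],"jaw":-0.2},{"dr":[0,0,0],"dp":[0,0,0.005],"jaw":-0.2},{"dr":[0,0,0],"dp":[0,0,0.004],"jaw":-0.2},{"dr":[0,0,0],"dp":[0,0,0.003],"jaw":-0.2},{"dr":[0,0,0],"dp":[0,0,0.002],"jaw":-0.2},{"dr":[0,0,0],"dp":[0,0,0],"jaw":-0.2},{"dr":[0,0,0],"dp":[0,0,0],"jaw":-0.2},{"dr":[0,0,0],"dp":[0,0,0],"jaw":-0.2},{"dr":[0,0,0],"dp":[0,0,0],"jaw":-0.2}]'
python3 - <<'E'
from h import *
plan(.638,-.0466,.002,3.45)
E
```

```text
time_s: 60.3
ee_pos: [0.6397, -0.0472, 0.0033]
orientation: [0.0, 1.0, 0.029, 0.002]
ft_force: [0.3, 0.5, 0.1]
width: 0.599
t 60.3 p [ 0.6397 -0.0472  0.0033] yaw 3.35 w 0.599 F [0.3 0.5 0.1] j6 1.32
 dp tool [-0.0017 -0.0007  0.0013] (after rot: [-0.0017 -0.0007  0.0013] ) dr [ 0.0008 -0.0043 -0.0017]
```

```bash
python3 -m creep '[{"dr":[0,-0.004,0],"dp":[-0.0015,-0.0005,0.001],"jaw":-0.2},{"dr":[0,0,0],"dp":[0,0,0.0005],"jaw":-0.2},{"dr":[0,0,0],"dp":[0,0,0],"jaw":1},{"dr":[0,0,0],"dp":[0,0,0],"jaw":1},{"dr":[0,0,0],"dp":[0,0,0],"jaw":1},{"dr":[0,0,0],"dp":[0,0,0],"jaw":1},{"dr":[0,0,0],"dp":[0,0,0],"jaw":1},{"dr":[0,0,0],"dp":[0,0,0],"jaw":1},{"dr":[0,0,0],"dp":[0,0,0],"jaw":1},{"dr":[0,0,0],"dp":[0,0,0],"jaw":1}]'
python3 -m creep '[{"dr":[0,0,0],"dp":[0,0,-0.01],"jaw":1},{"dr":[0,0,0],"dp":[0,0,-0.02],"jaw":1},{"dr":[0,0,0],"dp":[0,0,-0.03],"jaw":1},{"dr":[0,0,0],"dp":[0,0,-0.03],"jaw":1},{"dr":[0,0,0],"dp":[0,0,-0.03],"jaw":1},{"dr":[0,0,0],"dp":[0,0,-0.01],"jaw":1},{"dr":[0,0,0],"dp":[0,0,0],"jaw":1},{"dr":[0,0,0],"dp":[0,0,0],"jaw":1},{"dr":[0,0,0],"dp":[0,0,0],"jaw":1},{"dr":[0,0,0],"dp":[0,0,0],"jaw":1}]'
python3 - <<'E'
from h import *
plan(.520,.290,.13,5.8,8)
E
```

```text
time_s: 61.3
ee_pos: [0.6382, -0.0467, 0.002]
orientation: [0.0, 1.0, 0.029, 0.0]
ft_force: [0.3, -0.0, -1.0]
width: 0.086
time_s: 62.3
ee_pos: [0.6355, -0.0463, 0.1347]
orientation: [-0.0, 1.0, 0.029, -0.004]
ft_force: [-0.6, 0.8, -1.4]
width: 0.085
t 62.3 p [ 0.6355 -0.0463  0.1347] yaw 3.35 w 0.085 F [-0.6  0.8 -1.4] j6 1.32
 dp tool [-0.0956 -0.3425  0.0057] (after rot: [-0.0809 -0.3462  0.0047] ) dr [-0.001   0.0072 -0.0428]
 per row / 8 [-0.0119 -0.0428  0.0007] [-0.0101 -0.0433  0.0006] [-0.0001  0.0009 -0.0053]
```

```bash
python3 -m creep '[{"dr":[0,0,0],"dp":[-0.006,-0.022,0],"jaw":1},{"dr":[0,0,-0.006],"dp":[-0.011,-0.04,0],"jaw":1},{"dr":[0,0,-0.006],"dp":[-0.011,-0.043,0],"jaw":1},{"dr":[0,0,-0.006],"dp":[-0.011,-0.043,0],"jaw":1},{"dr":[0,0,-0.006],"dp":[-0.01,-0.043,0],"jaw":1},{"dr":[0,0,-0.006],"dp":[-0.01,-0.043,0],"jaw":1},{"dr":[0,0,-0.006],"dp":[-0.01,-0.043,0],"jaw":1},{"dr":[0,0,-0.006],"dp":[-0.009,-0.038,0],"jaw":1},{"dr":[0,0,0],"dp":[-0.006,-0.022,0],"jaw":1},{"dr":[0,0,0],"dp":[0,0,0],"jaw":1}]'
python3 -m creep '[{"dr":[0,0,0],"dp":[0,0,0],"jaw":1},{"dr":[0,0,0],"dp":[0,0,0],"jaw":1},{"dr":[0,0,0],"dp":[0,0,0],"jaw":1},{"dr":[0,0,0],"dp":[0,0,0],"jaw":1},{"dr":[0,0,0],"dp":[0,0,0],"jaw":1},{"dr":[0,0,0],"dp":[0,0,0],"jaw":1},{"dr":[0,0,0],"dp":[0,0,0],"jaw":1},{"dr":[0,0,0],"dp":[0,0,0],"jaw":1},{"dr":[0,0,0],"dp":[0,0,0],"jaw":1},{"dr":[0,0,0],"dp":[0,0,0],"jaw":1}]'
python3 - <<'E'
from h import *
plan(.520,.290,.05,5.8)
im=vision.snapshot('wrist'); save('w29',im)
E
```

```text
time_s: 63.3
ee_pos: [0.5172, 0.293, 0.123]
orientation: [0.001, 0.999, 0.049, -0.014]
ft_force: [0.4, -0.2, -0.2]
width: 0.085
time_s: 64.3
ee_pos: [0.5187, 0.288, 0.1211]
orientation: [0.002, 0.999, 0.046, -0.015]
ft_force: [-0.1, -0.8, -0.9]
width: 0.085
t 64.3 p [0.5187 0.288  0.1211] yaw 5.27 w 0.085 F [-0.1 -0.8 -0.9] j6 1.85
 dp tool [ 0.0036 -0.0021  0.071 ] (after rot: [ 0.0015 -0.0019  0.0711] ) dr [ 0.0019  0.0302 -0.0091]
```

View pics/w29.png

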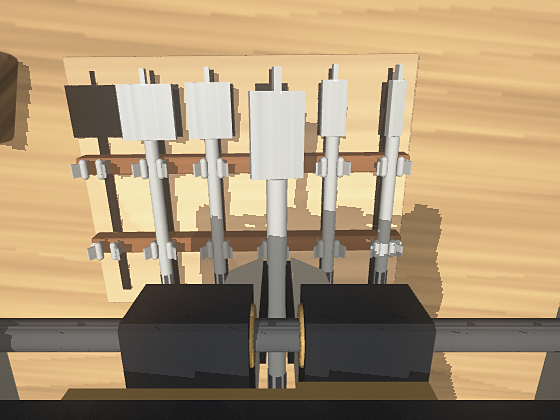

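```bash
python3 -m creep '[{"dr":[0,0.01,-0.003],"dp":[0.001,-0.001,0],"jaw":1},{"dr":[0,0.01,-0.003],"dp":[0.001,-0.001,0],"jaw":1},{"dr":[0,0.01,-0.003],"dp":[0,0,0],"jaw":1},{"dr":[0,0,0],"dp":[0,0,0],"jaw":1},{"dr":[0,0,0],"dp":[0,0,0.008],"jaw":1},{"dr":[0,0,0],"dp":[0,0,0.014],"jaw":1},{"dr":[0,0,0],"dp":[0,0,0.015],"jaw":1},{"dr":[0,0,0],"dp":[0,0,0.013],"jaw":1},{"dr":[0,0,0],"dp":[0,0,0.008],"jaw":1},{"dr":[0,0,0],"dp":[0,0,0],"jaw":1}]'
python3 - <<'E'
from h import *
plan(.520,.290,.045,5.8)
E
```

```text
time_s: 65.35
ee_pos: [0.5204, 0.2905, 0.0591]
orientation: [0.001, 0.999, 0.051, 0.001]
ft_force: [1.1, -1.0, -0.9]
width: 0.089
t 65.35 p [0.5204 0.2905 0.0591] yaw 5.88 w 0.089 F [ 1.1 -1.  -0.9] j6 1.85
 dp tool [-0.0005  0.0004  0.0141] (after rot: [-0.0004  0.0004  0.0141] ) dr [ 0.0019 -0.0025  0.0014]
```

```bash
python3 -m creep '[{"dr":[0,-0.002,0.001],"dp":[-0.0005,0.0004,0.003],"jaw":1},{"dr":[0,0,0],"dp":[0,0,0.003],"jaw":1},{"dr":[0,0,0],"dp":[0,0,0.003],"jaw":1},{"dr":[0,0,0],"dp":[0,0,0.003],"jaw":1},{"dr":[0,0,0],"dp":[0,0,0],"jaw":1},{"dr":[0,0,0],"dp":[0,0,0],"jaw":1},{"dr":[0,0,0],"dp":[0,0,0],"jaw":1},{"dr":[0,0,0],"dp":[0,0,0],"jaw":1},{"dr":[0,0,0],"dp":[0,0,0],"jaw":1},{"dr":[0,0,0],"dp":[0,0,0],"jaw":1}]'
python3 - <<'E'
from h import *
plan(.520,.290,.0235,5.8)
im=vision.snapshot('wrist'); save('w30',im)
E
```

```text
time_s: 66.35
ee_pos: [0.5213, 0.2905, 0.0481]
orientation: [0.0, 0.999, 0.051, 0.002]
ft_force: [0.4, 0.3, -1.1]
width: 0.083
t 66.35 p [0.5213 0.2905 0.0481] yaw 5.82 w 0.083 F [ 0.4  0.3 -1.1] j6 1.85
 dp tool [-0.0015  0.0004  0.0246] (after rot: [-0.0014  0.0004  0.0246] ) dr [ 0.0008 -0.0042  0.0003]
```

View pics/w30.png

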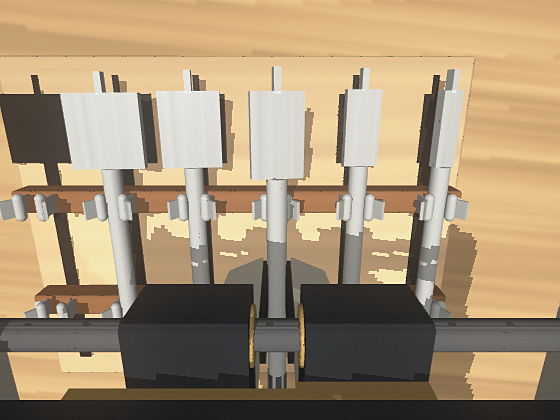

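```bash
python3 -m creep '[{"dr":[0,-0.003,0],"dp":[-0.001,0.0003,0.003],"jaw":1},{"dr":[0,-0.001,0],"dp":[0,0,0.004],"jaw":1},{"dr":[0,0,0],"dp":[0,0,0.004],"jaw":1},{"dr":[0,0,0],"dp":[0,0,0.004],"jaw":1},{"dr":[0,0,0],"dp":[0,0,0.003],"jaw":1},{"dr":[0,0,0],"dp":[0,0,0.003],"jaw":1},{"dr":[0,0,0],"dp":[0,0,0.002],"jaw":1},{"dr":[0,0,0],"dp":[0,0,0.002],"jaw":1},{"dr":[0,0,0],"dp":[0,0,0.001],"jaw":1},{"dr":[0,0,0],"dp":[0,0,0],"jaw":1}]'
python3 -m creep '[{"dr":[0,0,0],"dp":[0,0,0],"jaw":1},{"dr":[0,0,0],"dp":[0,0,0],"jaw":0.6},{"dr":[0,0,0],"dp":[0,0,0],"jaw":0.6},{"dr":[0,0,0],"dp":[0,0,0],"jaw":0.6},{"dr":[0,0,0],"dp":[0,0,-0.005],"jaw":0.6},{"dr":[0,0,0],"dp":[0,0,-0.01],"jaw":0.6},{"dr":[0,0,0],"dp":[0,0,-0.02],"jaw":0.6},{"dr":[0,0,0],"dp":[0,0,-0.03],"jaw":0.6},{"dr":[0,0,0],"dp":[0,0,-0.03],"jaw":0.3},{"dr":[0,0,0],"dp":[0,0,-0.02],"jaw":-0.2}]'
python3 - <<'E'
from h import *
im=vision.snapshot('wrist'); save('w31',im)
im=vision.snapshot('top'); save('top4',im); p=vision.camera_params('top'); bits(im,p,.5,.76,-.25,.13,1500)
plan(.630,-.184,.13,3.86,12)
E
```

```text
time_s: 67.4
ee_pos: [0.5211, 0.2909, 0.024]
orientation: [-0.0, 0.999, 0.051, 0.001]
ft_force: [0.5, 0.0, -3.4]
width: 0.087
time_s: 68.4
ee_pos: [0.5191, 0.2897, 0.1415]
orientation: [0.001, 0.999, 0.051, -0.002]
ft_force: [0.3, 0.5, -0.5]
width: 0.328
org [ 0.6305 -0.1821] tail [ 0.6305 -0.1821] tip [ 0.6233 -0.1826] yaw 3.93 wb 0.0387 wr 0.0067 L 0.1597
t 68.5 p [0.5204 0.2903 0.1428] yaw 5.82 w 0.411 F [ 0.6  0.5 -0.5] j6 1.85
 dp tool [0.0609 0.4829 0.0132] (after rot: [0.0774 0.4806 0.0128] ) dr [ 0.0006 -0.0005  0.0343]
 per row / 12 [0.0051 0.0402 0.0011] [0.0065 0.04   0.0011] [ 0.0001 -0.      0.0029]
```

View pics/w31.png

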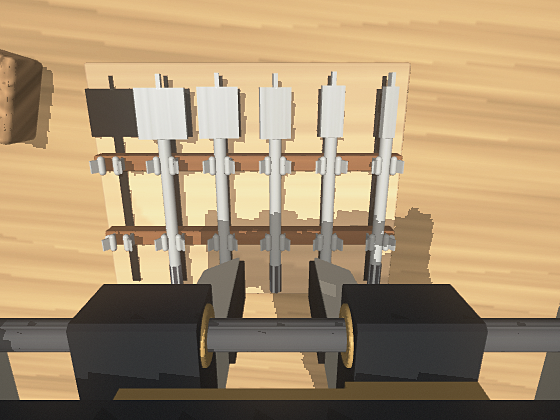

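Last one, bit40.

```bash
python3 -m creep '[{"dr":[0,0,0],"dp":[0.003,0.022,0],"jaw":-0.2},{"dr":[0,0,0.003],"dp":[0.005,0.04,0],"jaw":-0.2},{"dr":[0,0,0.003],"dp":[0.006,0.045,0],"jaw":-0.2},{"dr":[0,0,0.003],"dp":[0.006,0.045,0],"jaw":-0.2},{"dr":[0,0,0.003],"dp":[0.006,0.045,0],"jaw":-0.2},{"dr":[0,0,0.003],"dp":[0.006,0.045,0],"jaw":-0.2},{"dr":[0,0,0.003],"dp":[0.006,0.045,0],"jaw":-0.2},{"dr":[0,0,0.003],"dp":[0.006,0.045,0],"jaw":-0.2},{"dr":[0,0,0.003],"dp":[0.006,0.045,0],"jaw":-0.2},{"dr":[0,0,0.003],"dp":[0.006,0.045,0],"jaw":-0.2}]'
python3 -m creep '[{"dr":[0,0,0],"dp":[0.006,0.04,0],"jaw":-0.2},{"dr":[0,0,0],"dp":[0.003,0.02,0],"jaw":-0.2},{"dr":[0,0,0],"dp":[0,0,0],"jaw":-0.2},{"dr":[0,0,0],"dp":[0,0,0],"jaw":-0.2},{"dr":[0,0,0],"dp":[0,0,0],"jaw":-0.2},{"dr":[0,0,0],"dp":[0,0,0],"jaw":-0.2},{"dr":[0,0,0],"dp":[0,0,0],"jaw":-0.2},{"dr":[0,0,0],"dp":[0,0,0],"jaw":-0.2},{"dr":[0,0,0],"dp":[0,0,0],"jaw":-0.2},{"dr":[0,0,0],"dp":[0,0,0],"jaw":-0.2}]'
python3 - <<'E'
from h import *
im=vision.snapshot('wrist'); save('w32',im);p=vision.camera_params('wrist');np.save('w32.npy',p,allow_pickle=True)
bits(im,p,.53,.76,-.25,-.12,1500)
plan(.629,-.184,.03,3.86)
E
```

```text
time_s: 69.5
ee_pos: [0.6136, -0.1334, 0.1372]
orientation: [-0.001, 0.999, 0.042, -0.003]
ft_force: [1.8, 0.3, 0.6]
width: 0.598
time_s: 70.5
ee_pos: [0.6256, -0.1954, 0.1327]
orientation: [-0.003, 0.999, 0.041, -0.006]
ft_force: [-0.2, -0.2, -0.1]
width: 0.601
org [ 0.6285 -0.1837] tail [ 0.6265 -0.1839] tip [ 0.6293 -0.1837] yaw 4.05 wb 0.0404 wr 0.0084 L 0.1698
t 70.55 p [ 0.6256 -0.1954  0.1327] yaw 4.73 w 0.597 F [-0.2 -0.4 -0.3] j6 1.07
 dp tool [ 0.0056 -0.0104  0.1027] (after rot: [ 0.0042 -0.0111  0.1027] ) dr [-0.0058  0.0122  0.0151]
```

View pics/w32.png

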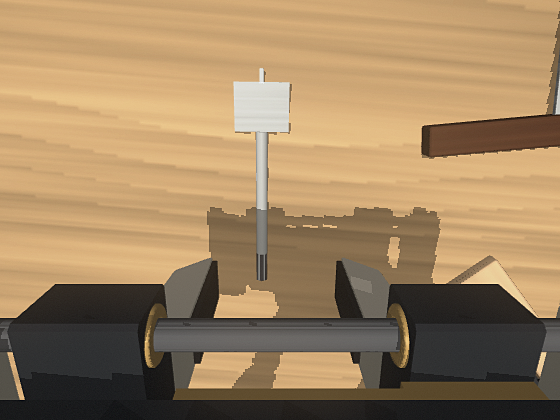

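```bash
python3 -m creep '[{"dr":[-0.003,0.006,0.006],"dp":[0.002,-0.004,0],"jaw":-0.2},{"dr":[-0.002,0.006,0.006],"dp":[0.002,-0.004,0],"jaw":-0.2},{"dr":[0,0,0],"dp":[0.001,-0.002,0.006],"jaw":-0.2},{"dr":[0,0,0],"dp":[0,0,0.012],"jaw":-0.2},{"dr":[0,0,0],"dp":[0,0,0.018],"jaw":-0.2},{"dr":[0,0,0],"dp":[0,0,0.02],"jaw":-0.2},{"dr":[0,0,0],"dp":[0,0,0.02],"jaw":-0.2},{"dr":[0,0,0],"dp":[0,0,0.014],"jaw":-0.2},{"dr":[0,0,0],"dp":[0,0,0.008],"jaw":-0.2},{"dr":[0,0,0],"dp":[0,0,0],"jaw":-0.2}]'
python3 - <<'E'
from h import *
plan(.6285,-.1838,.002,4.0)
E
```

```text
time_s: 71.55
ee_pos: [0.6292, -0.1833, 0.0261]
orientation: [-0.001, 0.999, 0.035, -0.001]
ft_force: [-0.5, 0.6, 0.0]
width: 0.6
t 71.55 p [ 0.6292 -0.1833  0.0261] yaw 3.99 w 0.6 F [-0.5  0.6  0. ] j6 1.1
 dp tool [-0.0007  0.0005  0.0241] (after rot: [-0.0007  0.0004  0.0241] ) dr [-0.0015  0.0014 -0.0001]
```

```bash
python3 -m creep '[{"dr":[0,0,0],"dp":[-0.001,0,0.003],"jaw":-0.2},{"dr":[0,0,0],"dp":[-0.001,0,0.006],"jaw":-0.2},{"dr":[0,0,0],"dp":[0,0,0.005],"jaw":-0.2},{"dr":[0,0,0],"dp":[0,0,0.005],"jaw":-0.2},{"dr":[0,0,0],"dp":[0,0,0.003],"jaw":-0.2},{"dr":[0,0,0],"dp":[0,0,0.002],"jaw":-0.2},{"dr":[0,0,0],"dp":[0,0,0],"jaw":-0.2},{"dr":[0,0,0],"dp":[0,0,0],"jaw":-0.2},{"dr":[0,0,0],"dp":[0,0,0],"jaw":-0.2},{"dr":[0,0,0],"dp":[0,0,0],"jaw":-0.2}]'
python3 - <<'E'
from h import *
plan(.6285,-.1838,.002,4.0)
E
```

```text
time_s: 72.55
ee_pos: [0.629, -0.1843, 0.0032]
orientation: [0.0, 0.999, 0.035, 0.002]
ft_force: [-0.3, -0.2, 0.1]
width: 0.602
t 72.55 p [ 0.629  -0.1843  0.0032] yaw 3.99 w 0.602 F [-0.3 -0.2  0.1] j6 1.1
 dp tool [-0.0005 -0.0006  0.0012] (after rot: [-0.0005 -0.0005  0.0012] ) dr [ 0.0011 -0.0037 -0.0002]
```

```bash
python3 -m creep '[{"dr":[0,-0.003,0],"dp":[-0.0005,-0.0005,0.001],"jaw":-0.2},{"dr":[0,0,0],"dp":[0,0,0.0005],"jaw":-0.2},{"dr":[0,0,0],"dp":[0,0,0],"jaw":1},{"dr":[0,0,0],"dp":[0,0,0],"jaw":1},{"dr":[0,0,0],"dp":[0,0,0],"jaw":1},{"dr":[0,0,0],"dp":[0,0,0],"jaw":1},{"dr":[0,0,0],"dp":[0,0,0],"jaw":1},{"dr":[0,0,0],"dp":[0,0,0],"jaw":1},{"dr":[0,0,0],"dp":[0,0,0],"jaw":1},{"dr":[0,0,0],"dp":[0,0,0],"jaw":1}]'
python3 -m creep '[{"dr":[0,0,0],"dp":[0,0,-0.01],"jaw":1},{"dr":[0,0,0],"dp":[0,0,-0.02],"jaw":1},{"dr":[0,0,0],"dp":[0,0,-0.03],"jaw":1},{"dr":[0,0,0],"dp":[0,0,-0.03],"jaw":1},{"dr":[0,0,0],"dp":[0,0,-0.03],"jaw":1},{"dr":[0,0,0],"dp":[0,0,-0.01],"jaw":1},{"dr":[0,0,0],"dp":[0,0,0],"jaw":1},{"dr":[0,0,0],"dp":[0,0,0],"jaw":1},{"dr":[0,0,0],"dp":[0,0,0],"jaw":1},{"dr":[0,0,0],"dp":[0,0,0],"jaw":1}]'
python3 - <<'E'
from h import *
plan(.508,.4094,.13,5.8,14)
E
```

```text
time_s: 73.55
ee_pos: [0.6286, -0.1838, 0.0019]
orientation: [0.001, 0.999, 0.035, 0.0]
ft_force: [-1.0, 0.3, -0.9]
width: 0.086
time_s: 74.55
ee_pos: [0.6254, -0.1826, 0.1335]
orientation: [-0.001, 0.999, 0.035, -0.004]
ft_force: [-0.5, 0.3, -1.1]
width: 0.086
t 74.55 p [ 0.6254 -0.1826  0.1335] yaw 3.99 w 0.086 F [-0.5  0.3 -1.1] j6 1.1
 dp tool [-0.0759 -0.5988  0.0059] (after rot: [-0.0569 -0.6009  0.0035] ) dr [-0.0031  0.0083 -0.0316]
 per row / 14 [-0.0054 -0.0428  0.0004] [-0.0041 -0.0429  0.0003] [-0.0002  0.0006 -0.0023]
```

```bash
python3 -m creep '[{"dr":[0,0,0],"dp":[-0.003,-0.022,0],"jaw":1},{"dr":[0,0,-0.003],"dp":[-0.006,-0.04,0],"jaw":1},{"dr":[0,0,-0.003],"dp":[-0.006,-0.044,0],"jaw":1},{"dr":[0,0,-0.003],"dp":[-0.006,-0.044,0],"jaw":1},{"dr":[0,0,-0.003],"dp":[-0.006,-0.044,0],"jaw":1},{"dr":[0,0,-0.003],"dp":[-0.006,-0.044,0],"jaw":1},{"dr":[0,0,-0.003],"dp":[-0.006,-0.044,0],"jaw":1},{"dr":[0,0,-0.003],"dp":[-0.006,-0.044,0],"jaw":1},{"dr":[0,0,-0.003],"dp":[-0.005,-0.044,0],"jaw":1},{"dr":[0,0,-0.003],"dp":[-0.005,-0.044,0],"jaw":1}]'
python3 -m creep '[{"dr":[0,0,-0.003],"dp":[-0.005,-0.044,0],"jaw":1},{"dr":[0,0,0],"dp":[-0.005,-0.044,0],"jaw":1},{"dr":[0,0,0],"dp":[-0.005,-0.044,0],"jaw":1},{"dr":[0,0,0],"dp":[-0.005,-0.035,0],"jaw":1},{"dr":[0,0,0],"dp":[0,-0.015,0],"jaw":1},{"dr":[0,0,0],"dp":[0,0,0],"jaw":1},{"dr":[0,0,0],"dp":[0,0,0],"jaw":1},{"dr":[0,0,0],"dp":[0,0,0],"jaw":1},{"dr":[0,0,0],"dp":[0,0,0],"jaw":1},{"dr":[0,0,0],"dp":[0,0,0],"jaw":1}]'
python3 - <<'E'
from h import *
plan(.508,.4094,.06,5.8)
im=vision.snapshot('wrist'); save('w33',im)
E
```

```text
time_s: 75.55
ee_pos: [0.5308, 0.2338, 0.1234]
orientation: [-0.002, 0.999, 0.043, -0.014]
ft_force: [1.9, 0.4, -1.4]
width: 0.084
time_s: 76.55
ee_pos: [0.4869, 0.4214, 0.115]
orientation: [0.002, 0.999, 0.047, -0.021]
ft_force: [-0.6, -0.1, -2.5]
width: 0.085
t 76.55 p [0.4869 0.4214 0.115 ] yaw 5.35 w 0.085 F [-0.6 -0.1 -2.5] j6 2.06
 dp tool [0.0222 0.0138 0.0542] (after rot: [0.0198 0.014  0.055 ] ) dr [ 0.0011  0.0413 -0.0078]
```

View pics/w33.png

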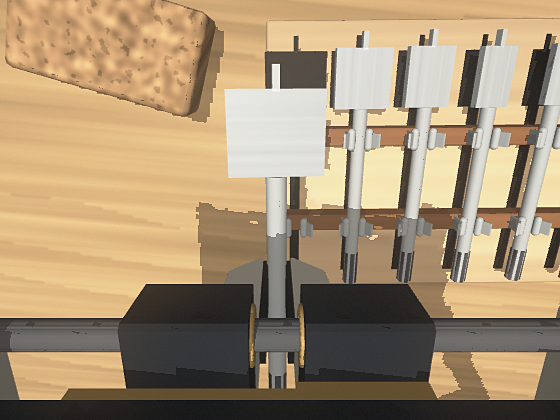

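```bash
python3 -m creep '[{"dr":[0,0.012,-0.003],"dp":[0.006,0.004,0],"jaw":1},{"dr":[0,0.012,-0.003],"dp":[0.006,0.004,0],"jaw":1},{"dr":[0,0.01,-0.002],"dp":[0.005,0.003,0],"jaw":1},{"dr":[0,0.006,0],"dp":[0.002,0.002,0],"jaw":1},{"dr":[0,0,0],"dp":[0,0,0],"jaw":1},{"dr":[0,0,0],"dp":[0,0,0.008],"jaw":1},{"dr":[0,0,0],"dp":[0,0,0.012],"jaw":1},{"dr":[0,0,0],"dp":[0,0,0.012],"jaw":1},{"dr":[0,0,0],"dp":[0,0,0.01],"jaw":1},{"dr":[0,0,0],"dp":[0,0,0.004],"jaw":1}]'
python3 - <<'E'
from h import *
plan(.508,.4094,.048,5.8)
E
```

```text
time_s: 77.6
ee_pos: [0.5095, 0.4078, 0.0647]
orientation: [0.001, 0.999, 0.05, 0.001]
ft_force: [-0.6, 1.1, -1.3]
width: 0.084
t 77.6 p [0.5095 0.4078 0.0647] yaw 5.75 w 0.084 F [-0.6  1.1 -1.3] j6 2.03
 dp tool [-0.0014 -0.0017  0.0167] (after rot: [-0.0013 -0.0017  0.0167] ) dr [ 0.0013 -0.0023 -0.0009]
```

```bash
python3 -m creep '[{"dr":[0,-0.002,0],"dp":[-0.001,-0.001,0.002],"jaw":1},{"dr":[0,0,0],"dp":[0,-0.0007,0.003],"jaw":1},{"dr":[0,0,0],"dp":[0,0,0.004],"jaw":1},{"dr":[0,0,0],"dp":[0,0,0.003],"jaw":1},{"dr":[0,0,0],"dp":[0,0,0],"jaw":1},{"dr":[0,0,0],"dp":[0,0,0],"jaw":1},{"dr":[0,0,0],"dp":[0,0,0],"jaw":1},{"dr":[0,0,0],"dp":[0,0,0],"jaw":1},{"dr":[0,0,0],"dp":[0,0,0],"jaw":1},{"dr":[0,0,0],"dp":[0,0,0],"jaw":1}]'
python3 - <<'E'
from h import *
plan(.508,.4094,.0235,5.8)
im=vision.snapshot('wrist'); save('w34',im)
E
```

```text
time_s: 78.6
ee_pos: [0.5086, 0.4099, 0.0519]
orientation: [0.0, 0.999, 0.05, 0.001]
ft_force: [0.8, -0.4, -2.6]
width: 0.084
t 78.6 p [0.5086 0.4099 0.0519] yaw 5.76 w 0.084 F [ 0.8 -0.4 -2.6] j6 2.03
 dp tool [-0.0007  0.0005  0.0284] (after rot: [-0.0006  0.0005  0.0284] ) dr [ 0.0009 -0.001  -0.0007]
```

View pics/w34.png

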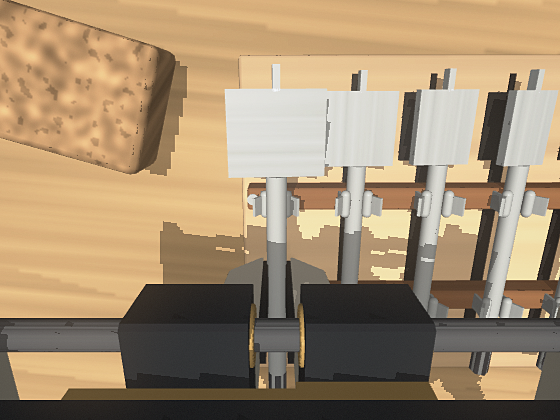

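```bash
python3 -m creep '[{"dr":[0,0,0],"dp":[0,0.0004,0.004],"jaw":1},{"dr":[0,0,0],"dp":[0,0,0.005],"jaw":1},{"dr":[0,0,0],"dp":[0,0,0.005],"jaw":1},{"dr":[0,0,0],"dp":[0,0,0.004],"jaw":1},{"dr":[0,0,0],"dp":[0,0,0.004],"jaw":1},{"dr":[0,0,0],"dp":[0,0,0.003],"jaw":1},{"dr":[0,0,0],"dp":[0,0,0.002],"jaw":1},{"dr":[0,0,0],"dp":[0,0,0.002],"jaw":1},{"dr":[0,0,0],"dp":[0,0,0.001],"jaw":1},{"dr":[0,0,0],"dp":[0,0,0],"jaw":1}]'
python3 - <<'E'
from h import *
plan(.508,.4094,.0235,5.8)
im=vision.snapshot('wrist'); save('w35',im)
E
```

```text
time_s: 79.65
ee_pos: [0.5092, 0.4103, 0.0239]
orientation: [-0.0, 0.999, 0.05, 0.002]
ft_force: [0.6, -0.3, -3.1]
width: 0.086
t 79.65 p [0.5092 0.4103 0.0239] yaw 5.78 w 0.086 F [ 0.6 -0.3 -3.1] j6 2.03
 dp tool [-0.0013  0.0008  0.0004] (after rot: [-0.0013  0.0008  0.0004] ) dr [-0.0008 -0.0039 -0.0003]
```

View pics/w35.png

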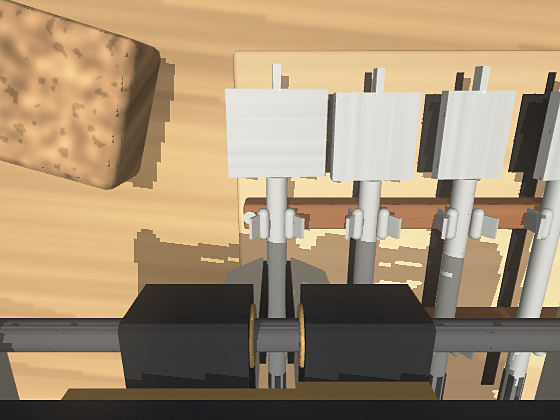

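```bash
python3 -m creep '[{"dr":[0,0,0],"dp":[0,0,0],"jaw":0.6},{"dr":[0,0,0],"dp":[0,0,0],"jaw":0.6},{"dr":[0,0,0],"dp":[0,0,0],"jaw":0.6},{"dr":[0,0,0],"dp":[0,0,-0.005],"jaw":0.6},{"dr":[0,0,0],"dp":[0,0,-0.01],"jaw":0.6},{"dr":[0,0,0],"dp":[0,0,-0.02],"jaw":0.6},{"dr":[0,0,0],"dp":[0,0,-0.02],"jaw":0.6},{"dr":[0,0,0],"dp":[0,0,0],"jaw":1},{"dr":[0,0,0],"dp":[0,0,0],"jaw":1},{"dr":[0,0,0],"dp":[0,0,0],"jaw":1}]'
python3 - <<'E'
from h import *
im=vision.snapshot('wrist'); save('w36',im);p=vision.camera_params('wrist');np.save('w36.npy',p,allow_pickle=True)
im=vision.snapshot('top'); save('top5',im); save('top5c',cv2.resize(im[170:280,130:250],None,fx=5,fy=5,interpolation=cv2.INTER_CUBIC))
plan(.512,.3696,.06,5.8)
E
```

```text
time_s: 80.7
ee_pos: [0.5093, 0.4099, 0.0813]
orientation: [-0.0, 0.999, 0.05, 0.002]
ft_force: [0.5, -0.4, -0.4]
width: 0.015
t 80.8 p [0.509  0.4097 0.0807] yaw 5.78 w 0.006 F [ 0.7  0.5 -0.1] j6 2.03
 dp tool [-0.0011  0.0402  0.0207] (after rot: [-0.001   0.0402  0.0207] ) dr [ 0.0004 -0.0028 -0.0004]
```

View pics/w36.png

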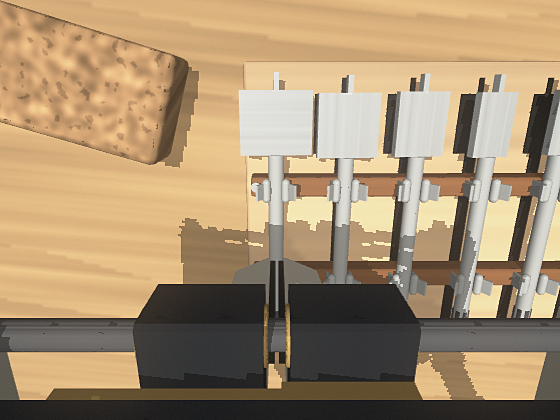

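View pics/top5.png

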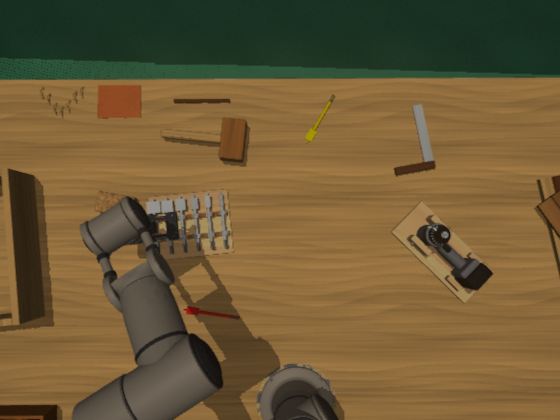

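```bash
python3 -m creep '[{"dr":[0,0,0],"dp":[-0.0003,0.01,0],"jaw":1},{"dr":[0,0,0],"dp":[-0.0003,0.014,0],"jaw":1},{"dr":[0,0,0],"dp":[-0.0003,0.011,0],"jaw":1},{"dr":[0,0,0],"dp":[0,0.003,0.005],"jaw":1},{"dr":[0,0,0],"dp":[0,0,0.008],"jaw":1},{"dr":[0,0,0],"dp":[0,0,0.012],"jaw":1},{"dr":[0,0,0],"dp":[0,0,0.01],"jaw":1},{"dr":[0,0,0],"dp":[0,0,0.005],"jaw":1},{"dr":[0,0,0],"dp":[0,0,0],"jaw":1},{"dr":[0,0,0],"dp":[0,0,0],"jaw":1}]'
python3 - <<'E'
from h import *
plan(.512,.3696,.031,5.8)
E
```

```text
time_s: 81.8
ee_pos: [0.5104, 0.3668, 0.0333]
orientation: [0.002, 0.999, 0.05, -0.002]
ft_force: [-0.5, -0.9, 0.6]
width: 0.006
t 81.8 p [0.5104 0.3668 0.0333] yaw 5.74 w 0.006 F [-0.5 -0.9  0.6] j6 1.97
 dp tool [ 0.0018 -0.0026  0.0022] (after rot: [ 0.0018 -0.0026  0.0023] ) dr [ 0.0031  0.0033 -0.0011]
```

```bash
python3 -m creep '[{"dr":[0,0,0],"dp":[0.001,-0.0025,0],"jaw":1},{"dr":[0,0,0],"dp":[0,0,0],"jaw":1},{"dr":[0,0,0],"dp":[0,0,0.0015],"jaw":1},{"dr":[0,0,0],"dp":[0,0,0.0015],"jaw":1},{"dr":[0,0,0],"dp":[0,0,0.0015],"jaw":1},{"dr":[0,0,0],"dp":[0,0,0.0015],"jaw":1},{"dr":[0,0,0],"dp":[0,0,0.0015],"jaw":1},{"dr":[0,0,0],"dp":[0,0,0],"jaw":1},{"dr":[0,0,0],"dp":[0,0,0],"jaw":1},{"dr":[0,0,0],"dp":[0,0,0],"jaw":1}]'
python3 - <<'E'
from h import *
plan(.512,.3696,.031,5.8)
E
```

```text
time_s: 82.8
ee_pos: [0.5123, 0.3712, 0.0317]
orientation: [0.0, 0.999, 0.05, 0.001]
ft_force: [-0.3, 0.5, 0.1]
width: 0.009
t 82.8 p [0.5123 0.3712 0.0317] yaw 5.79 w 0.009 F [-0.3  0.5  0.1] j6 1.98
 dp tool [-0.0004  0.0016  0.0007] (after rot: [-0.0004  0.0016  0.0007] ) dr [ 0.0003 -0.0022 -0.0002]
```

```bash
python3 -m creep '[{"dr":[0,0,0],"dp":[0,0,-0.008],"jaw":1},{"dr":[0,0,0],"dp":[0,0,-0.008],"jaw":1},{"dr":[0,0,0],"dp":[0,0.01,0],"jaw":1},{"dr":[0,0,0],"dp":[0,0.014,0],"jaw":1},{"dr":[0,0,0],"dp":[0,0.01,0],"jaw":1},{"dr":[0,0,0],"dp":[0,0.003,0],"jaw":1},{"dr":[0,0,0],"dp":[0,0,0],"jaw":1},{"dr":[0,0,0],"dp":[0,0,0],"jaw":1},{"dr":[0,0,0],"dp":[0,0,0],"jaw":1},{"dr":[0,0,0],"dp":[0,0,0],"jaw":1}]'
python3 - <<'E'
from h import *
plan(.516,.3298,.031,5.8)
E
```

```text
time_s: 83.8
ee_pos: [0.5164, 0.3299, 0.0485]
orientation: [0.0, 0.999, 0.05, 0.001]
ft_force: [0.1, 0.0, -0.0]
width: 0.007
t 83.8 p [0.5164 0.3299 0.0485] yaw 5.71 w 0.007 F [ 0.1  0.  -0. ] j6 1.92
 dp tool [-0.0004  0.0001  0.0175] (after rot: [-0.0004  0.0001  0.0175] ) dr [ 0.0009 -0.0013 -0.0016]
```

```bash
python3 -m creep '[{"dr":[0,0,0],"dp":[0,0,0.003],"jaw":1},{"dr":[0,0,0],"dp":[0,0,0.004],"jaw":1},{"dr":[0,0,0],"dp":[0,0,0.004],"jaw":1},{"dr":[0,0,0],"dp":[0,0,0.003],"jaw":1},{"dr":[0,0,0],"dp":[0,0,0.002],"jaw":1},{"dr":[0,0,0],"dp":[0,0,0.0015],"jaw":1},{"dr":[0,0,0],"dp":[0,0,0.0015],"jaw":1},{"dr":[0,0,0],"dp":[0,0,0.0015],"jaw":1},{"dr":[0,0,0],"dp":[0,0,0.0015],"jaw":1},{"dr":[0,0,0],"dp":[0,0,0.0015],"jaw":1}]'
python3 -m creep '[{"dr":[0,0,0],"dp":[0,0,-0.008],"jaw":1},{"dr":[0,0,0],"dp":[0,0,-0.008],"jaw":1},{"dr":[0,0,0],"dp":[0,0.01,0],"jaw":1},{"dr":[0,0,0],"dp":[0,0.014,0],"jaw":1},{"dr":[0,0,0],"dp":[0,0.01,0],"jaw":1},{"dr":[0,0,0],"dp":[0,0.003,0],"jaw":1},{"dr":[0,0,0],"dp":[0,0,0],"jaw":1},{"dr":[0,0,0],"dp":[0,0,0],"jaw":1},{"dr":[0,0,0],"dp":[0,0,0],"jaw":1},{"dr":[0,0,0],"dp":[0,0,0],"jaw":1}]'
python3 - <<'E'
from h import *
plan(.520,.290,.031,5.8)
E
```

```text
time_s: 84.8
ee_pos: [0.5161, 0.3315, 0.0308]
orientation: [-0.0, 0.999, 0.051, 0.002]
ft_force: [-3.8, -2.1, 10.8]
width: 0.006
time_s: 85.8
ee_pos: [0.5202, 0.2904, 0.0473]
orientation: [-0.0, 0.999, 0.05, 0.002]
ft_force: [0.0, 0.0, 0.6]
width: 0.007
t 85.8 p [0.5202 0.2904 0.0473] yaw 5.74 w 0.007 F [0.  0.  0.6] j6 1.85
 dp tool [-0.0003  0.0004  0.0163] (after rot: [-0.0002  0.0004  0.0163] ) dr [-0.0002 -0.0033 -0.0011]
```

```bash
python3 -m creep '[{"dr":[0,0,0],"dp":[0,0,0.003],"jaw":1},{"dr":[0,0,0],"dp":[0,0,0.004],"jaw":1},{"dr":[0,0,0],"dp":[0,0,0.004],"jaw":1},{"dr":[0,0,0],"dp":[0,0,0.003],"jaw":1},{"dr":[0,0,0],"dp":[0,0,0.002],"jaw":1},{"dr":[0,0,0],"dp":[0,0,0.0015],"jaw":1},{"dr":[0,0,0],"dp":[0,0,0.0015],"jaw":1},{"dr":[0,0,0],"dp":[0,0,0.0015],"jaw":1},{"dr":[0,0,0],"dp":[0,0,0.0015],"jaw":1},{"dr":[0,0,0],"dp":[0,0,0.0015],"jaw":1}]'
python3 -m creep '[{"dr":[0,0,0],"dp":[0,0,-0.008],"jaw":1},{"dr":[0,0,0],"dp":[0,0,-0.008],"jaw":1},{"dr":[0,0,0],"dp":[0,0.01,0],"jaw":1},{"dr":[0,0,0],"dp":[0,0.014,0],"jaw":1},{"dr":[0,0,0],"dp":[0,0.01,0],"jaw":1},{"dr":[0,0,0],"dp":[0,0.003,0],"jaw":1},{"dr":[0,0,0],"dp":[0,0,0],"jaw":1},{"dr":[0,0,0],"dp":[0,0,0],"jaw":1},{"dr":[0,0,0],"dp":[0,0,0],"jaw":1},{"dr":[0,0,0],"dp":[0,0,0],"jaw":1}]'
python3 - <<'E'
from h import *
plan(.524,.2502,.031,5.8)
E
```

```text
time_s: 86.8
ee_pos: [0.5201, 0.292, 0.0308]
orientation: [-0.001, 0.999, 0.051, 0.003]
ft_force: [-4.2, -2.5, 12.6]
width: 0.004
time_s: 87.8
ee_pos: [0.524, 0.2508, 0.0469]
orientation: [-0.001, 0.999, 0.05, 0.003]
ft_force: [0.2, 0.6, 0.7]
width: 0.005
t 87.8 p [0.524  0.2508 0.0469] yaw 5.79 w 0.005 F [0.2 0.6 0.7] j6 1.78
 dp tool [-0.0002  0.0006  0.0159] (after rot: [-0.0001  0.0006  0.0159] ) dr [-0.0009 -0.0056 -0.0002]
```

```bash
python3 -m creep '[{"dr":[0,-0.005,0],"dp":[0,0,0.003],"jaw":1},{"dr":[0,0,0],"dp":[0,0,0.004],"jaw":1},{"dr":[0,0,0],"dp":[0,0,0.004],"jaw":1},{"dr":[0,0,0],"dp":[0,0,0.003],"jaw":1},{"dr":[0,0,0],"dp":[0,0,0.002],"jaw":1},{"dr":[0,0,0],"dp":[0,0,0.0015],"jaw":1},{"dr":[0,0,0],"dp":[0,0,0.0015],"jaw":1},{"dr":[0,0,0],"dp":[0,0,0.0015],"jaw":1},{"dr":[0,0,0],"dp":[0,0,0.0015],"jaw":1},{"dr":[0,0,0],"dp":[0,0,0.0015],"jaw":1}]'
python3 -m creep '[{"dr":[0,0,0],"dp":[0,0,-0.008],"jaw":1},{"dr":[0,0,0],"dp":[0,0,-0.008],"jaw":1},{"dr":[0,0,0],"dp":[0,0.01,0],"jaw":1},{"dr":[0,0,0],"dp":[0,0.014,0],"jaw":1},{"dr":[0,0,0],"dp":[0,0.01,0],"jaw":1},{"dr":[0,0,0],"dp":[0,0.003,0],"jaw":1},{"dr":[0,0,0],"dp":[0,0,0],"jaw":1},{"dr":[0,0,0],"dp":[0,0,0],"jaw":1},{"dr":[0,0,0],"dp":[0,0,0],"jaw":1},{"dr":[0,0,0],"dp":[0,0,0],"jaw":1}]'
python3 -m creep '[{"dr":[0,0,0],"dp":[0,0,0.003],"jaw":1},{"dr":[0,0,0],"dp":[0,0,0.004],"jaw":1},{"dr":[0,0,0],"dp":[0,0,0.004],"jaw":1},{"dr":[0,0,0],"dp":[0,0,0.003],"jaw":1},{"dr":[0,0,0],"dp":[0,0,0.002],"jaw":1},{"dr":[0,0,0],"dp":[0,0,0.0015],"jaw":1},{"dr":[0,0,0],"dp":[0,0,0.0015],"jaw":1},{"dr":[0,0,0],"dp":[0,0,0.0015],"jaw":1},{"dr":[0,0,0],"dp":[0,0,0.0015],"jaw":1},{"dr":[0,0,0],"dp":[0,0,0.0015],"jaw":1}]'
```

```text
time_s: 88.8
ee_pos: [0.524, 0.2523, 0.0307]
orientation: [-0.001, 0.999, 0.052, 0.002]
ft_force: [-4.2, -1.1, 12.4]
width: 0.006
time_s: 89.8
ee_pos: [0.528, 0.2112, 0.0468]
orientation: [-0.001, 0.999, 0.051, 0.001]
ft_force: [0.2, -0.6, 0.4]
width: -0.0
time_s: 90.8
ee_pos: [0.528, 0.2124, 0.0307]
orientation: [-0.001, 0.999, 0.052, 0.003]
ft_force: [-5.3, -2.1, 14.3]
width: 0.001
```

```bash
python3 -m creep '[{"dr":[0,0,0],"dp":[0,0,-0.01],"jaw":1},{"dr":[0,0,0],"dp":[0,0,-0.01],"jaw":1},{"dr":[0,0,0],"dp":[0,-0.025,0],"jaw":1},{"dr":[0,0,0],"dp":[0,-0.04,0],"jaw":1},{"dr":[0,0,0],"dp":[0,-0.045,0],"jaw":1},{"dr":[0,0,0],"dp":[0,-0.045,0],"jaw":1},{"dr":[0,0,0],"dp":[0,-0.03,0],"jaw":1},{"dr":[0,0,0],"dp":[0,-0.01,0],"jaw":1},{"dr":[0,0,0],"dp":[0,0,0],"jaw":1},{"dr":[0,0,0],"dp":[0,0,0],"jaw":1}]'
python3 - <<'E'
from h import *
plan(.508,.4095,.045,5.8)
E
```

```text
time_s: 91.8
ee_pos: [0.5092, 0.4121, 0.056]
orientation: [-0.002, 0.999, 0.051, 0.005]
ft_force: [-0.1, -0.3, 0.2]
width: 0.005
t 91.8 p [0.5092 0.4121 0.056 ] yaw 5.8 w 0.005 F [-0.1 -0.3  0.2] j6 2.04
 dp tool [-0.0016  0.0025  0.011 ] (after rot: [-0.0015  0.0025  0.011 ] ) dr [-0.0025 -0.0109  0.    ]
```

```bash
python3 -m creep '[{"dr":[-0.002,-0.01,0],"dp":[-0.001,0.0025,0.003],"jaw":1},{"dr":[0,0,0],"dp":[0,0,0.006],"jaw":1},{"dr":[0,0,0],"dp":[0,0,0.006],"jaw":1},{"dr":[0,0,0],"dp":[0,0,0.004],"jaw":1},{"dr":[0,0,0],"dp":[0,0,0.003],"jaw":1},{"dr":[0,0,0],"dp":[0,0,0.002],"jaw":1},{"dr":[0,0,0],"dp":[0,0,0.002],"jaw":1},{"dr":[0,0,0],"dp":[0,0,0.0015],"jaw":1},{"dr":[0,0,0],"dp":[0,0,0.0015],"jaw":1},{"dr":[0,0,0],"dp":[0,0,0.0015],"jaw":1}]'
python3 -m creep '[{"dr":[0,0,0],"dp":[0,0,-0.01],"jaw":1},{"dr":[0,0,0],"dp":[0,0,-0.03],"jaw":1},{"dr":[0,0,0],"dp":[0,0.02,-0.04],"jaw":1},{"dr":[0,0,0],"dp":[0,0.03,-0.04],"jaw":1},{"dr":[0,0,0],"dp":[0,0.035,-0.03],"jaw":1},{"dr":[0,0,0],"dp":[0,0.02,-0.02],"jaw":1},{"dr":[0,0,0],"dp":[0,0,0],"jaw":1},{"dr":[0,0,0],"dp":[0,0,0],"jaw":1},{"dr":[0,0,0],"dp":[0,0,0],"jaw":1},{"dr":[0,0,0],"dp":[0,0,0],"jaw":1}]'
python3 - <<'E'
from h import *
plan(.508,.3,.25,5.8)
im=vision.snapshot('wrist'); p=vision.camera_params('wrist'); save('w37',im); save('rk37',ortho(im,p,.40,.64,.17,.44,.0265,2500))
im=vision.snapshot('side'); save('s37',im);im=vision.snapshot('top'); save('top6',im); save('dr6',cv2.resize(im[190:310,380:510],None,fx=4.5,fy=4.5,interpolation=cv2.INTER_CUBIC))
E
```

```text
time_s: 92.8
ee_pos: [0.5104, 0.4032, 0.0294]
orientation: [0.001, 0.999, 0.048, 0.0]
ft_force: [-2.8, -2.8, 8.4]
width: 0.006
time_s: 93.8
ee_pos: [0.5199, 0.2987, 0.2072]
orientation: [0.001, 0.999, 0.05, 0.001]
ft_force: [-0.5, -0.4, -0.3]
width: 0.004
t 93.8 p [0.5199 0.2987 0.2072] yaw 5.71 w 0.004 F [-0.5 -0.4 -0.3] j6 1.87
 dp tool [-0.0116 -0.0024 -0.0428] (after rot: [-0.0117 -0.0025 -0.0428] ) dr [ 0.0015 -0.0021 -0.0016]
```

View pics/rk37.png

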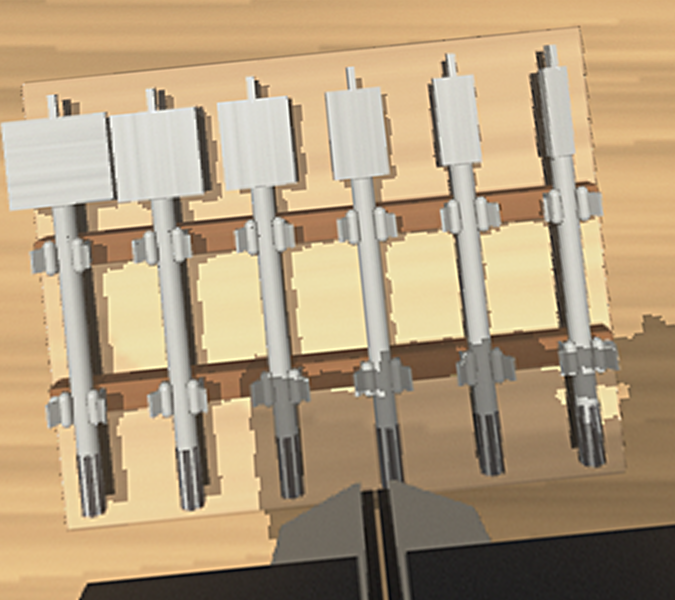

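View pics/s37.png

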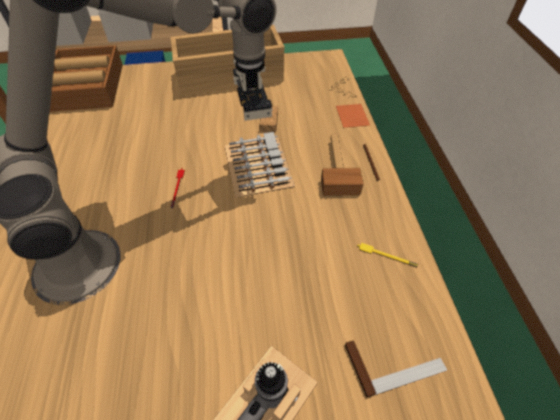

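View pics/dr6.png

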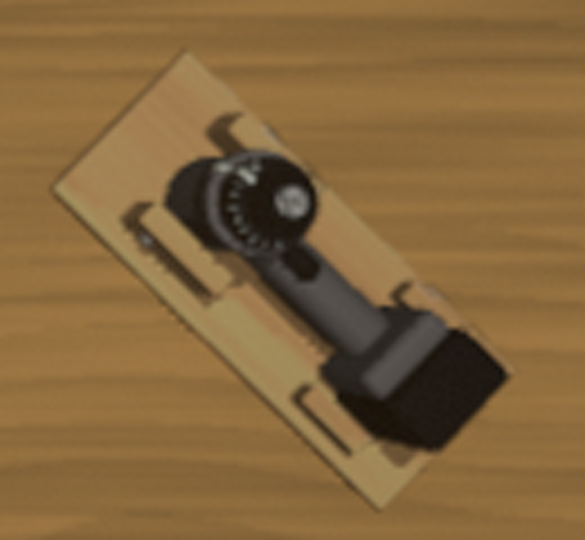

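```bash
python3 -m creep '[{"dr":[0,0,0],"dp":[-0.003,-0.02,0.01],"jaw":1},{"dr":[0,0,0],"dp":[-0.003,-0.03,0.02],"jaw":1},{"dr":[0,0,0],"dp":[0,-0.03,0.03],"jaw":1},{"dr":[0,0,0],"dp":[0,-0.02,0.03],"jaw":1},{"dr":[0,0,0],"dp":[0,-0.01,0.03],"jaw":1},{"dr":[0,0,0],"dp":[0,0,0.02],"jaw":1},{"dr":[0,0,0],"dp":[0,0,0],"jaw":1},{"dr":[0,0,0],"dp":[0,0,0],"jaw":1},{"dr":[0,0,0],"dp":[0,0,0],"jaw":1},{"dr":[0,0,0],"dp":[0,0,0],"jaw":1}]'
python3 - <<'E'
from h import *
plan(.508,.4095,.045,5.8)
E
```

```text
time_s: 94.95
ee_pos: [0.5018, 0.4141, 0.0602]
orientation: [0.001, 0.999, 0.051, 0.001]
ft_force: [-0.0, -1.0, 0.2]
width: 0.0
t 94.95 p [0.5018 0.4141 0.0602] yaw 5.88 w 0.0 F [-0.  -1.   0.2] j6 2.04
 dp tool [0.0056 0.0052 0.0152] (after rot: [0.0057 0.0052 0.0152] ) dr [ 0.0028 -0.0014  0.0014]
```

```bash
python3 -m creep '[{"dr":[0,0,0],"dp":[0.003,0.002,0],"jaw":1},{"dr":[0,0,0],"dp":[0.002,0.002,0],"jaw":1},{"dr":[0,0,0],"dp":[0,0,0],"jaw":1},{"dr":[0,0,0],"dp":[0,0,0],"jaw":1},{"dr":[0,0,0],"dp":[0,0,0.003],"jaw":1},{"dr":[0,0,0],"dp":[0,0,0.005],"jaw":1},{"dr":[0,0,0],"dp":[0,0,0.005],"jaw":1},{"dr":[0,0,0],"dp":[0,0,0.003],"jaw":1},{"dr":[0,0,0],"dp":[0,0,0],"jaw":1},{"dr":[0,0,0],"dp":[0,0,0],"jaw":1}]'
python3 - <<'E'
from h import *
plan(.508,.4095,.031,5.8)
E
```

```text
time_s: 95.95
ee_pos: [0.5094, 0.4102, 0.0457]
orientation: [0.0, 0.999, 0.051, 0.003]
ft_force: [0.3, -1.1, 0.2]
width: 0.005
t 95.95 p [0.5094 0.4102 0.0457] yaw 5.8 w 0.005 F [ 0.3 -1.1  0.2] j6 2.03
 dp tool [-0.0015  0.0006  0.0147] (after rot: [-0.0014  0.0006  0.0147] ) dr [ 0.0008 -0.0054  0.    ]
```

```bash
python3 -m creep '[{"dr":[0,-0.004,0],"dp":[0,0,0.003],"jaw":1},{"dr":[0,0,0],"dp":[0,0,0.004],"jaw":1},{"dr":[0,0,0],"dp":[0,0,0.004],"jaw":1},{"dr":[0,0,0],"dp":[0,0,0.003],"jaw":1},{"dr":[0,0,0],"dp":[0,0,0.002],"jaw":1},{"dr":[0,0,0],"dp":[0,0,0.0015],"jaw":1},{"dr":[0,0,0],"dp":[0,0,0.0015],"jaw":1},{"dr":[0,0,0],"dp":[0,0,0.0015],"jaw":1},{"dr":[0,0,0],"dp":[0,0,0.0015],"jaw":1},{"dr":[0,0,0],"dp":[0,0,0.0015],"jaw":1}]'
python3 -m creep '[{"dr":[0,0,0],"dp":[0,0,-0.01],"jaw":1},{"dr":[0,0,0],"dp":[0,0,-0.03],"jaw":1},{"dr":[0,0,0],"dp":[0,0,-0.04],"jaw":1},{"dr":[0,0,0],"dp":[0,0,-0.04],"jaw":1},{"dr":[0,0,0],"dp":[0,0.03,-0.03],"jaw":1},{"dr":[0,0,0],"dp":[0,0.04,0],"jaw":1},{"dr":[0,0,0],"dp":[0,0.03,0],"jaw":1},{"dr":[0,0,0],"dp":[0,0,0],"jaw":1},{"dr":[0,0,0],"dp":[0,0,0],"jaw":1},{"dr":[0,0,0],"dp":[0,0,0],"jaw":1}]'
python3 - <<'E'
from h import *
im=vision.snapshot('wrist'); save('w38',im);p=vision.camera_params('wrist'); save('rk38',ortho(im,p,.40,.64,.17,.44,.0265,2500)); plan(.5,.3,.3)
E
```

```text
time_s: 96.95
ee_pos: [0.5097, 0.412, 0.0309]
orientation: [-0.002, 0.999, 0.051, 0.003]
ft_force: [-3.6, -1.4, 11.4]
width: 0.005
time_s: 97.95
ee_pos: [0.52, 0.3105, 0.1904]
orientation: [-0.002, 0.999, 0.052, 0.006]
ft_force: [-0.1, 0.1, -0.4]
width: 0.005
t 98.0 p [0.5199 0.3108 0.1903] yaw 5.98 w 0.003 F [ 0.3  0.5 -0. ] j6 1.88
 dp tool [-0.0197  0.0082 -0.1099] (after rot: [-0.0209  0.0086 -0.1097] ) dr [-0.004  -0.0114  0.    ]
```

View pics/rk38.png

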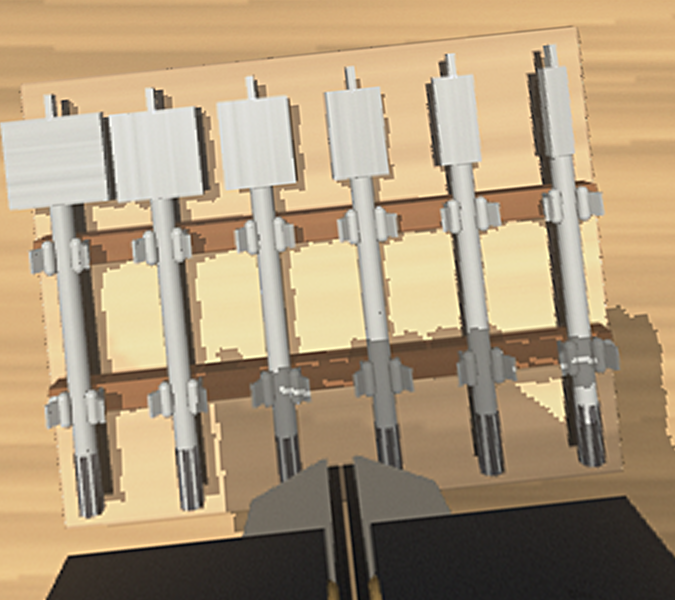

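```bash
python3 -c "
from station import order
print(order.close_job())"
```

```text
the job is handed in; nothing more can be done
None
```

The job is handed in at about 98 s of the 210 s allowed; the system gave no verdict. All six bits (10, 16, 22, 28, 34 and 40 mm) were on the bench. Each is now clipped into its own place in size order, blades towards +x. The clutch ring is turned four clicks anticlockwise, from -1.2 rad.

**Last checks:**
- **Ring:** a close wrist picture after letting go shows the bold drill mark over the index arrow. The later top view is coarser, but it shows no change.
- **Heights:** I pressed shut fingers on every rod. Five stopped at 30.7–30.9 mm with 11–14 N, against the 31 mm expected for fully home. The 34 mm bit stopped at 31.7 mm, with the force read only after the push had ended.
- **Alignment:** the last wrist picture shows all six rods between both of their clips, with their blades over the outlines.
- **Other items:** the mallet, square, cork block and the red and yellow look-alikes show no visible movement in the pictures. The arm ended clear of everything.

**What disagreed:**
- The top camera put the rack about 3 mm away from where the wrist camera did. I used the wrist values, and the clips matched them.
- The first press on the 40 mm bit drifted about 6 mm sideways, so I repeated it, and the second press was good.
- I saw no bit knocked aside and no slackening of the grip.

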